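# Stow the scent and polish bottles in the covered bedside caddy

## Task

Take the cover board off the wooden caddy and lay it flat on the grey felt mat. Then stand every nail polish bottle and perfume atomiser from the nightstand upright in a pocket of the caddy, one to a pocket, right down on its floor, and only when all are in, put the cover back, fully down over both pins. Do not disturb the pink bowl or the glasses.

Things in the scene. Friction and masses are not known exactly. Their poses are not given: they have to be found in the camera images.
- caddy: The wooden bedside caddy, fixed: 54 (x) x 324 (y) x 100 mm. Six square pockets in a row along y, each 42 x 42 mm, 46 mm apart, pocket floor 8 mm and pocket walls 40 mm above the nightstand top; at both ends of the row a solid block 26 mm long in y and 100 mm tall with a brass pin (8 mm thick, pointed, 16 mm tall) on top, at y = -149 and +149 mm. Origin: centre of the underside.
- pocket0 (a point): Centre of the floor of pocket 0 of the caddy (-115 mm along its y).
- pocket1 (a point): Centre of the floor of pocket 1 of the caddy (-69 mm along its y).
- pocket2 (a point): Centre of the floor of pocket 2 of the caddy (-23 mm along its y).
- pocket3 (a point): Centre of the floor of pocket 3 of the caddy (23 mm along its y).
- pocket4 (a point): Centre of the floor of pocket 4 of the caddy (69 mm along its y).
- pocket5 (a point): Centre of the floor of pocket 5 of the caddy (115 mm along its y).
- seat (a point): Where the cover's origin lies when it is seated on the caddy: midway between the pins at the height of the block tops, 100 mm up.
- cover: The caddy's loose wooden cover board, 58 (x) x 332 (y) x 12 mm thick, with a 13 mm square hole at y = -149 and +149 mm for the pins and a wooden grip bar on top, 16 mm wide (x), 90 mm long (y), 26 mm tall (12 to 38 mm above the underside). 0.25 kg. Either way round fits. Origin: centre of the board's underside; z up.
- mat: The grey felt mat, fixed: 90 (x) x 350 (y) x 3 mm. Origin: centre of its underside.
- polish0: A nail polish bottle: amber glass body 34 mm in diameter and 36 mm tall, shoulder to 42 mm, then a black cap 22 mm in diameter from 42 to 80 mm. Heavy foot; stands upright. Origin: centre of its underside; z up its axis. May be absent.
- polish1: A nail polish bottle: amber glass body 34 mm in diameter and 36 mm tall, shoulder to 42 mm, then a black cap 22 mm in diameter from 42 to 80 mm. Heavy foot; stands upright. Origin: centre of its underside; z up its axis. May be absent.
- polish2: A nail polish bottle: amber glass body 34 mm in diameter and 36 mm tall, shoulder to 42 mm, then a black cap 22 mm in diameter from 42 to 80 mm. Heavy foot; stands upright. Origin: centre of its underside; z up its axis. May be absent.
- atomiser0: A square perfume atomiser: clear glass body 32 x 32 mm and 44 mm tall, then a square steel cap 20 x 20 mm from 44 to 82 mm, faces parallel to the body's. Heavy foot; stands upright. Origin: centre of its underside; x and y square to its faces, z up. May be absent.
- atomiser1: A square perfume atomiser: clear glass body 32 x 32 mm and 44 mm tall, then a square steel cap 20 x 20 mm from 44 to 82 mm, faces parallel to the body's. Heavy foot; stands upright. Origin: centre of its underside; x and y square to its faces, z up. May be absent.
- atomiser2: A square perfume atomiser: clear glass body 32 x 32 mm and 44 mm tall, then a square steel cap 20 x 20 mm from 44 to 82 mm, faces parallel to the body's. Heavy foot; stands upright. Origin: centre of its underside; x and y square to its faces, z up. May be absent.
- bowl: Bystander: pale pink ceramic bowl, 116 mm across, 50 mm tall. Origin: centre of its underside.
- glasses: Bystander: folded black plastic glasses, 136 mm (y) x 30 mm (x) x 40 mm tall. Origin: under the middle of the lenses.
Mind the look-alikes: they are no part of the job. What is shaped like the polish0 but red or yellow is not meant.

How it is judged (in metres and radians):
On the way, in this order (a step that is already met when the one before it is completed fails the run):
1. the cover lies flat on the felt mat, let go (horizontal distance between cover and mat below 0.06 m and height (world z) of cover below 0.015 m and angle between cover's own z axis and vertical below 0.08 rad and contact force between cover and the fingers below 0.5 N), for 0.2 s.
2. every bottle and atomiser stands in a pocket, let go, with the cover still off ((horizontal distance between polish0 and pocket0 below 0.014 m or horizontal distance between polish0 and pocket1 below 0.014 m or horizontal distance between polish0 and pocket2 below 0.014 m or horizontal distance between polish0 and pocket3 below 0.014 m or horizontal distance between polish0 and pocket4 below 0.014 m or horizontal distance between polish0 and pocket5 below 0.014 m) and z of each of polish0, polish1, polish2, atomiser0, atomiser1, atomiser2 in the frame of caddy below 0.014 m and angle between each of polish0, polish1, polish2, atomiser0, atomiser1, atomiser2's own z axis and vertical below 0.2 rad and (horizontal distance between polish1 and pocket0 below 0.014 m or horizontal distance between polish1 and pocket1 below 0.014 m or horizontal distance between polish1 and pocket2 below 0.014 m or horizontal distance between polish1 and pocket3 below 0.014 m or horizontal distance between polish1 and pocket4 below 0.014 m or horizontal distance between polish1 and pocket5 below 0.014 m) and (horizontal distance between polish2 and pocket0 below 0.014 m or horizontal distance between polish2 and pocket1 below 0.014 m or horizontal distance between polish2 and pocket2 below 0.014 m or horizontal distance between polish2 and pocket3 below 0.014 m or horizontal distance between polish2 and pocket4 below 0.014 m or horizontal distance between polish2 and pocket5 below 0.014 m) and (horizontal distance between atomiser0 and pocket0 below 0.014 m or horizontal distance between atomiser0 and pocket1 below 0.014 m or horizontal distance between atomiser0 and pocket2 below 0.014 m or horizontal distance between atomiser0 and pocket3 below 0.014 m or horizontal distance between atomiser0 and pocket4 below 0.014 m or horizontal distance between atomiser0 and pocket5 below 0.014 m) and (horizontal distance between atomiser1 and pocket0 below 0.014 m or horizontal distance between atomiser1 and pocket1 below 0.014 m or horizontal distance between atomiser1 and pocket2 below 0.014 m or horizontal distance between atomiser1 and pocket3 below 0.014 m or horizontal distance between atomiser1 and pocket4 below 0.014 m or horizontal distance between atomiser1 and pocket5 below 0.014 m) and (horizontal distance between atomiser2 and pocket0 below 0.014 m or horizontal distance between atomiser2 and pocket1 below 0.014 m or horizontal distance between atomiser2 and pocket2 below 0.014 m or horizontal distance between atomiser2 and pocket3 below 0.014 m or horizontal distance between atomiser2 and pocket4 below 0.014 m or horizontal distance between atomiser2 and pocket5 below 0.014 m) and height (world z) of cover below 0.06 m and contact force between each of polish0, polish1, polish2, atomiser0, atomiser1, atomiser2 and the fingers below 0.5 N), for 0.2 s.
At the end, for the whole second after the job is handed in: Every bottle and atomiser present stands upright (tilt under 0.2 rad) in a pocket, its underside within 6 mm of the pocket floor and 14 mm of the pocket's centre; the cover is seated on both pins: within 6 mm of the seat, 4 mm in height, 0.06 rad in direction and 0.05 rad of level, at rest ((horizontal distance between polish0 and pocket0 below 0.014 m or horizontal distance between polish0 and pocket1 below 0.014 m or horizontal distance between polish0 and pocket2 below 0.014 m or horizontal distance between polish0 and pocket3 below 0.014 m or horizontal distance between polish0 and pocket4 below 0.014 m or horizontal distance between polish0 and pocket5 below 0.014 m) and z of each of polish0, polish1, polish2, atomiser0, atomiser1, atomiser2 in the frame of caddy below 0.014 m and angle between each of polish0, polish1, polish2, atomiser0, atomiser1, atomiser2's own z axis and vertical below 0.2 rad and (horizontal distance between polish1 and pocket0 below 0.014 m or horizontal distance between polish1 and pocket1 below 0.014 m or horizontal distance between polish1 and pocket2 below 0.014 m or horizontal distance between polish1 and pocket3 below 0.014 m or horizontal distance between polish1 and pocket4 below 0.014 m or horizontal distance between polish1 and pocket5 below 0.014 m) and (horizontal distance between polish2 and pocket0 below 0.014 m or horizontal distance between polish2 and pocket1 below 0.014 m or horizontal distance between polish2 and pocket2 below 0.014 m or horizontal distance between polish2 and pocket3 below 0.014 m or horizontal distance between polish2 and pocket4 below 0.014 m or horizontal distance between polish2 and pocket5 below 0.014 m) and (horizontal distance between atomiser0 and pocket0 below 0.014 m or horizontal distance between atomiser0 and pocket1 below 0.014 m or horizontal distance between atomiser0 and pocket2 below 0.014 m or horizontal distance between atomiser0 and pocket3 below 0.014 m or horizontal distance between atomiser0 and pocket4 below 0.014 m or horizontal distance between atomiser0 and pocket5 below 0.014 m) and (horizontal distance between atomiser1 and pocket0 below 0.014 m or horizontal distance between atomiser1 and pocket1 below 0.014 m or horizontal distance between atomiser1 and pocket2 below 0.014 m or horizontal distance between atomiser1 and pocket3 below 0.014 m or horizontal distance between atomiser1 and pocket4 below 0.014 m or horizontal distance between atomiser1 and pocket5 below 0.014 m) and (horizontal distance between atomiser2 and pocket0 below 0.014 m or horizontal distance between atomiser2 and pocket1 below 0.014 m or horizontal distance between atomiser2 and pocket2 below 0.014 m or horizontal distance between atomiser2 and pocket3 below 0.014 m or horizontal distance between atomiser2 and pocket4 below 0.014 m or horizontal distance between atomiser2 and pocket5 below 0.014 m) and horizontal distance between cover and seat below 0.006 m and z of cover in the frame of caddy between 0.095 and 0.104 m and angle between cover's own z axis and vertical below 0.05 rad and angle between the y axis of cover and the y axis of caddy, either way round below 0.06 rad and linear speed of cover below 0.02 m/s); the robot touches nothing.
It fails at once if the bowl is shifted more than 50 mm (distance of bowl from where it was at the start of the episode above 0.05 m).
It fails at once if the glasses are shifted more than 50 mm (distance of glasses from where it was at the start of the episode above 0.05 m).
Of polish0, polish1, polish2, atomiser0, atomiser1, atomiser2 only 4 to 6 are there at a start; the rules pass over those that are not, and their reading is None.
At some moment in a run one of polish0, polish1, polish2, atomiser0, atomiser1, atomiser2, cover may be knocked a few centimetres aside while the robot is not near it.
Once in a run the grip may slacken for a moment while it holds something.
It also fails if it takes over 200 s, if anything falls off the work surface, if the arm or the gripper's body presses on something with over 40 N, if the wrist force passes 120 N, or if a joint passes its speed limit or range.

## Robot

A 7-joint arm with a two-finger parallel gripper is mounted at the origin on the work surface. World frame = base frame: x ahead of the robot, y to its left, z up, the work surface at z = 0. Lengths are in mm, angles in degrees, forces in N, time in s.
With the tool pointing down it reaches from about 400 to 925 mm from the base axis. Payload 4.1 kg.
Tool frame: the origin (TCP) lies between the finger pads; the fingertips stand 17 mm ahead of it and the grasp point (between the pads) lies 2 mm behind it; z points along the fingers, y is the direction in which the jaws open and shut (so a half turn about z gives the same grasp; the last joint's range is limited). The gripper opens to 85 mm and grips with 20 to 120 N. Pads are 22 mm wide; open, the fingers measure 114 mm over their backs; the gripper's body (76 mm by 85 mm) begins 54 mm behind the grasp point. The pads swing forward as they close: fully open they stand 13 mm farther back than shut.
Start: joints at [58.499, 22.827, 2.584, 88.041, -1.071, 69.15, -2.905], TCP at [283.235, -585.08, 248.347] pointing down, gripper open.
Joint ranges: [-161.44, 161.44], [-28.35, 127.94], [-78.24, 83.42], [0, 140.83], [-78.03, 258.03], [13.02, 114.36], [-168.23, 168.23]. Speed limits (degrees/s): [147.25, 147.25, 180, 180, 180, 180, 180].

## Interface

Orientations are given as [roll, pitch, yaw] about the fixed x, y, z axes, in that order (R = Rz(yaw) Ry(pitch) Rx(roll)).
In Python, from plant import * gives the robot as it stands. The module is installed in compiled form; this text tells all that it offers.
- The arm moves only by the tool carry_out, never from a script. Its argument "deltas" is a list of rows, each a list of 2 entries, a list of its own where there are three numbers: the shift along the tool's x, y, z in m, then the turn, a rotation vector about the tool's x, y, z in rad. In form: [[[tx, ty, tz], [rx, ry, rz]], ...]. A call has 1 to 5 rows; each row shifts and turns the commanded pose from where the row before left it, along the tool's axes as they then stand; what a row does not reach is not made up. A row lasts 1/12 s, in which the tool goes at most 41.7 mm and 7.16 degrees, less where a joint would pass 70% of its speed; a pose out of reach is approached as far as the arm can. A call with a gripper value outside its range is refused whole. "hand" is the gripper command: -1 is shut, 1 is fully open, values between are in proportion, set as the call begins (left out, the last holds). The fingers move at their own pace and stop on an object; "force" is the grip in N (left out, the last holds). Time passes only in rows, so rows that do not move let the fingers close. It gives the time, the measured TCP pose, the force and the opening at its end, in the units of the state.
- get_state(): the state, without advancing time (a new reading comes with each control period).
- capture(name): name is "scene" or "top" or "wrist"; returns a dict with "img" (384x512x3 uint8, red, green, blue), "intrinsics" (3x3 intrinsics, pixels), "pose" (4x4, takes a point from camera to world coordinates); the wrist camera has in their place "hand_eye" (4x4, takes a point from camera to tool coordinates, whose origin is the TCP and whose axes are the flange's). Camera axes: x right, y up, looking along -z (the intrinsics and any distortion apply to the point x, -y, -z); pixel columns grow to the right and rows downward; lengths in mm; the calibration is good to about 2 mm. A picture is of the moment at which its call begins: read the wrist's pose just before it. There is no depth.
- close_job(): hands the job in, once; it reports no verdict.
The state is a dict: "time": time; "joints": joint angles; "joint_vel": joint speeds; "effort": joint torques, N m; "position": TCP position; "tcp_rot": TCP orientation; "force": force on the tool from outside, world axes, zero at the start; "torque": the same for the moment, N m; "opening": finger opening in mm.
Only numpy, scipy, OpenCV 4.12 (cv2) and the standard library are available. Lean on these libraries where they do the work, as an engineer would, in place of code of your own. Each camera call takes 0.05 s, during which the arm holds its last target.

## Working session

There is one attempt and no reset: what is moved stays moved. The work goes in short steps, Python scripts to look and compute and a tool call to move; the robot and the scene stay as the last step left them, time stands still between calls to the robot, and variables do not carry over. Pictures are saved under pics/ and viewed, and the job is handed in when it is done.

Besides the shell and the picture viewer there is one more tool, called after "Emit:" in YAML: its name, and indented under it one key for each argument. carry_out: Moves the arm, as the interface text tells. Its arguments: {"type":"object","properties":{"deltas":{"type":"array","items":{"type":"array"}},"hand":{"type":"number"},"force":{"type":"number"}},"required":["deltas"]}

```bash
mkdir -p pics; ls; cat > h.py <<'E'
from plant import *
import numpy as np, cv2
from scipy.spatial.transform import Rotation as R
def snap(name,fn):
    c=capture(name); cv2.imwrite('pics/'+fn+'.png',c['img'][:,:,::-1]); return c
def ray(c,u,v,T=None):
    K=np.array(c['intrinsics']); P=np.array(c['pose']) if T is None else T
    d=np.linalg.inv(K)@np.array([u,v,1.0]); d=np.array([d[0],-d[1],-d[2]])
    return P[:3,3],P[:3,:3]@d
def onz(c,u,v,z,T=None):
    o,d=ray(c,u,v,T); return o+d*(z-o[2])/d[2]
def proj(c,p,T=None):
    P=np.array(c['pose']) if T is None else T
    q=P[:3,:3].T@(np.array(p)-P[:3,3]); q=np.array([q[0],-q[1],-q[2]]); q=np.array(c['intrinsics'])@q; return q[:2]/q[2]
def wristT(c,s):
    T=np.eye(4); T[:3,:3]=R.from_euler('xyz',s['tcp_rot'],degrees=True).as_matrix(); T[:3,3]=s['position']
    return T@np.array(c['hand_eye'])
E
python3 - <<'E'
from h import *
s=get_state(); print(s)
for n in('scene','top','wrist'):
    c=snap(n,n+'0'); print(n,{k:np.round(v,3).tolist() for k,v in c.items() if k!='img'}, c.keys())
E
```

```text
pics
{'time': 0.0, 'joints': array([58.49818333, 22.87179735,  2.57960033, 88.11636926, -1.072346  ,
       69.14962515, -2.90538732]), 'joint_vel': array([ 0.07511061, -0.0169925 , -0.00388113,  0.03261935,  0.03024047,
        0.07991331, -0.04724534]), 'effort': array([ 1.12784319e-04, -4.75123787e+01,  1.36470616e+00, -2.54224062e+01,
        1.14601545e-02,  9.50531394e-03, -3.48082736e-07]), 'position': array([ 282.96299857, -584.48963781,  247.24753616]), 'tcp_rot': array([-1.79886558e+02,  6.73064182e-03,  2.58357038e+01]), 'force': array([-0.07194318,  0.46506992,  0.72521062]), 'torque': array([-0.00506802,  0.00615824,  0.00853546]), 'opening': 85.34457751067791}
scene {'intrinsics': [[369.261, 0.0, 259.465], [0.0, 369.261, 196.369], [0.0, 0.0, 1.0]], 'pose': [[0.847, -0.348, 0.403, 983.142], [0.532, 0.549, -0.645, -775.736], [0.003, 0.76, 0.65, 844.155], [0.0, 0.0, 0.0, 1.0]]} dict_keys(['img', 'intrinsics', 'pose'])
top {'intrinsics': [[394.727, 0.0, 259.745], [0.0, 394.727, 196.1], [0.0, 0.0, 1.0]], 'pose': [[-0.039, 0.977, -0.208, 297.22], [-0.999, -0.039, 0.005, -53.781], [-0.003, 0.208, 0.978, 1309.737], [0.0, 0.0, 0.0, 1.0]]} dict_keys(['img', 'intrinsics', 'pose'])
wrist {'intrinsics': [[300.893, 0.0, 259.05], [0.0, 300.893, 191.761], [0.0, 0.0, 1.0]], 'hand_eye': [[-0.001, 0.958, 0.286, 73.367], [1.0, 0.0, 0.002, 0.412], [0.002, 0.286, -0.958, -125.302], [0.0, 0.0, 0.0, 1.0]]} dict_keys(['img', 'intrinsics', 'hand_eye'])
```

View pics/scene0.png

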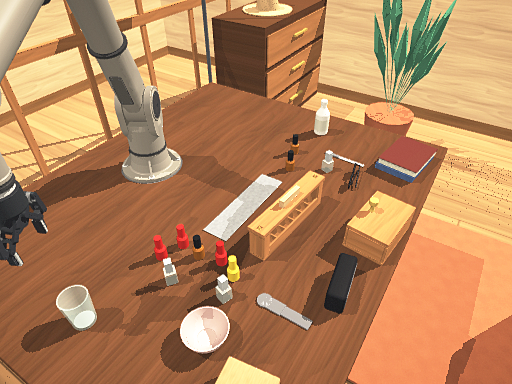

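View pics/top0.png

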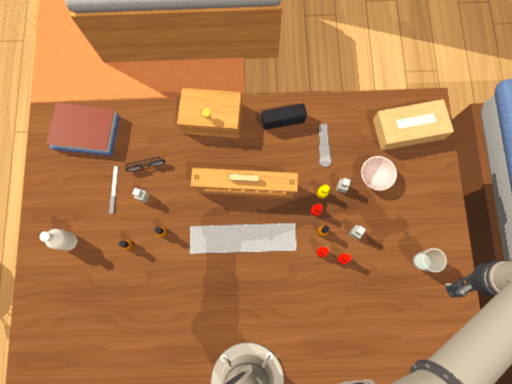

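View pics/wrist0.png

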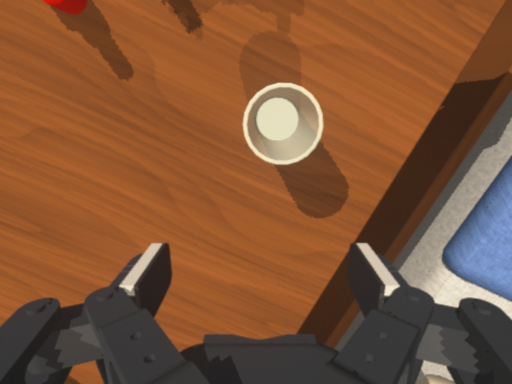

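The top view shows all six targets. The polishes are at about (125,244), (160,231) and (323,230), the atomisers at (140,195), (344,186) and (358,232). The covered caddy is at (244,181), the mat at (243,238), and the red and yellow look-alikes stand near (320,200-258).

```bash
python3 - <<'E'
import cv2
im=cv2.imread('pics/top0.png')
a=cv2.resize(im[150:270,100:310],None,fx=3.8,fy=3.8,interpolation=cv2.INTER_CUBIC);cv2.imwrite('pics/z1.png',a)
a=cv2.resize(im[150:270,290:410],None,fx=5,fy=5,interpolation=cv2.INTER_CUBIC);cv2.imwrite('pics/z2.png',a)
E
```

```text
(no output)
```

View pics/z1.png

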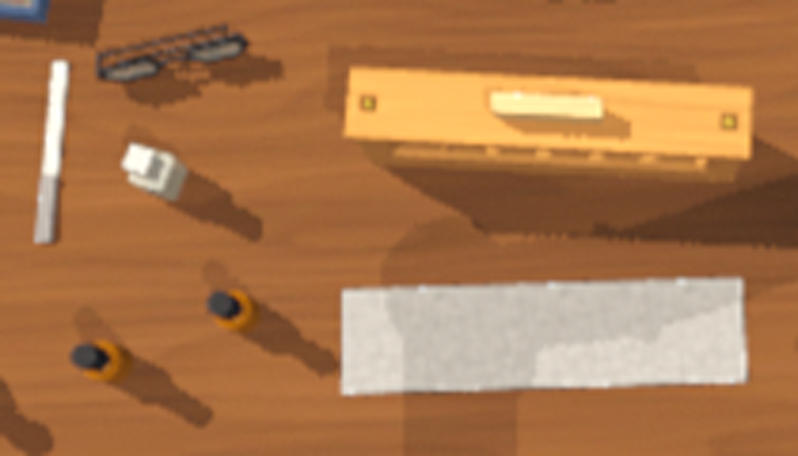

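View pics/z2.png

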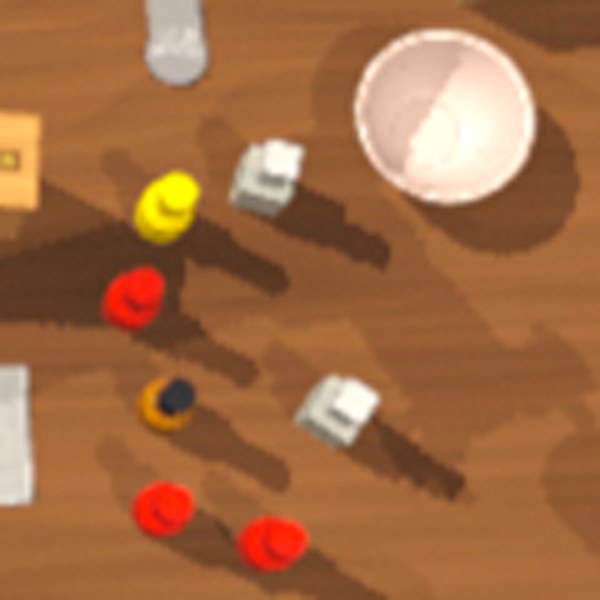

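The zooms give sharp cap tops, cover corners, the grip bar and mat corners. Next I convert these to world points.

```bash
python3 - <<'E'
from h import *
c=capture('top')
def z1(x,y): return 100+(x+.5)/3.8-.5,150+(y+.5)/3.8-.5
def z2(x,y): return 290+(x+.5)/5-.5,150+(y+.5)/5-.5
P=lambda uv,z:np.round(onz(c,*uv,z)[:2],1)
cor=[P(z1(*q),112) for q in((350,67),(752,87),(749,158),(344,136))]; print('cover',cor,np.mean(cor,0))
for a in (0,3): 
  d=cor[0]-cor[1] if a==0 else cor[3]-cor[2]; print('yaw of y axis',np.degrees(np.arctan2(-d[0],d[1])),np.linalg.norm(d))
g=[P(z1(*q),138) for q in((491,91),(603,99),(601,119),(491,110))];print('grip',g,np.mean(g,0))
print('pins',P(z1(368,102),116),P(z1(729,121),116))
m=[P(z1(*q),3) for q in((342,290),(743,278),(747,382),(342,394))];print('mat',m,np.mean(m,0),np.degrees(np.arctan2(-(m[0]-m[1])[0],(m[0]-m[1])[1])))
print('pol A',P(z1(91,356),80),'B',P(z1(225,304),80),'C',P(z2(177,396),80))
print('ato A',P(z1(140,161),82),'B',P(z2(284,159),82),'C',P(z2(355,399),82))
print('yellow',P(z2(180,190),80),'reds',P(z2(150,285),80),P(z2(168,500),80),P(z2(282,534),80))
s=get_state();print(s['time'])
E
```

```text
cover [array([653.9, 150.3]), array([ 623.3, -181.9]), array([ 563.3, -175.9]), array([595.1, 155.4])] [608.9   -13.025]
yaw of y axis -5.262845459525149 333.60635485553934
yaw of y axis -5.482767900906735 332.8226705018755
grip [array([621.4,  32. ]), array([611.1, -58.3]), array([594.5, -56. ]), array([605.5,  32.3])] [608.125 -12.5  ]
pins [622.1 134.9] [ 594.2 -160.9]
mat [array([483.3, 176.6]), array([ 479.9, -175.4]), array([ 389.2, -173.6]), array([392.8, 176.8])] [436.3   1.1] -0.5534079328276338
pol A [426.1 368.5] B [464.6 259.4] C [ 446.5 -260.4]
ato A [587.9 332. ] B [ 595.8 -339.7] C [ 440.  -370.9]
yellow [ 578.6 -272. ] reds [ 517.7 -248.5] [ 382.2 -250. ] [ 358.7 -318.7]
0.2
```

```bash
cat >> h.py <<'E'
def plan(x,y,z,yaw,n=None,s=None):
    s=s or get_state(); p=np.array(s['position']); r=R.from_euler('xyz',s['tcp_rot'],degrees=True)
    q=np.array([x,y,z],float); rt=R.from_euler('xyz',[180,0,yaw],degrees=True)
    rv=(r.inv()*rt).as_rotvec()
    m=max(np.linalg.norm(q-p)/36,np.degrees(np.linalg.norm(rv))/6.6)
    n=n or int(np.ceil(m)); 
    print('from',np.round(p,1),'yaw',round(s['tcp_rot'][2],2),'n',n,'opening',round(s['opening'],1),'t',round(s['time'],2))
    out=[];cur=r
    st=R.from_rotvec(rv/n)
    for i in range(n):
        d=cur.inv().apply((q-p)/n)/1000
        out.append('[[%.4f,%.4f,%.4f],[%.3f,%.3f,%.3f]]'%(*d,*(rv/n))); cur=cur*st
    for i in range(0,n,5): print('['+','.join(out[i:i+5])+']')
E
python3 - <<'E'
from h import *
plan(608,-12.5,270,84.6)
E
```

```text
from [ 283.1 -584.7  247.7] yaw 25.83 n 19 opening 85.1 t 0.2
[[[0.0285,-0.0197,-0.0012],[-0.000,-0.000,-0.054]],[[0.0295,-0.0181,-0.0012],[-0.000,-0.000,-0.054]],[[0.0305,-0.0165,-0.0012],[-0.000,-0.000,-0.054]],[[0.0313,-0.0148,-0.0012],[-0.000,-0.000,-0.054]],[[0.0321,-0.0131,-0.0012],[-0.000,-0.000,-0.054]]]
[[[0.0327,-0.0113,-0.0012],[-0.000,-0.000,-0.054]],[[0.0333,-0.0096,-0.0012],[-0.000,-0.000,-0.054]],[[0.0338,-0.0077,-0.0012],[-0.000,-0.000,-0.054]],[[0.0341,-0.0059,-0.0012],[-0.000,-0.000,-0.054]],[[0.0344,-0.0041,-0.0012],[-0.000,-0.000,-0.054]]]
[[[0.0346,-0.0022,-0.0012],[-0.000,-0.000,-0.054]],[[0.0346,-0.0003,-0.0012],[-0.000,-0.000,-0.054]],[[0.0346,0.0015,-0.0012],[-0.000,-0.000,-0.054]],[[0.0345,0.0034,-0.0012],[-0.000,-0.000,-0.054]],[[0.0342,0.0053,-0.0012],[-0.000,-0.000,-0.054]]]
[[[0.0339,0.0071,-0.0012],[-0.000,-0.000,-0.054]],[[0.0335,0.0089,-0.0012],[-0.000,-0.000,-0.054]],[[0.0329,0.0107,-0.0012],[-0.000,-0.000,-0.054]],[[0.0323,0.0125,-0.0012],[-0.000,-0.000,-0.054]]]
```

Emit:
carry_out:
  deltas:
    - [[0.0285, -0.02, -0.001], [0, 0, -0.054]]
    - [[0.0295, -0.018, -0.001], [0, 0, -0.054]]
    - [[0.0305, -0.0165, -0.001], [0, 0, -0.054]]
    - [[0.031, -0.015, -0.001], [0, 0, -0.054]]
    - [[0.032, -0.013, -0.001], [0, 0, -0.054]]

```text
time: 0.62
position: [368.6, -432.8, 253.2]
tcp_rot: [-180.0, 0.0, 41.4]
force: [0.3, -1.1, 0.0]
opening: 85.4
```

Emit:
carry_out:
  deltas:
    - [[0.0325, -0.0115, -0.001], [0, 0, -0.054]]
    - [[0.0335, -0.0095, -0.001], [0, 0, -0.054]]
    - [[0.034, -0.0075, -0.001], [0, 0, -0.054]]
    - [[0.034, -0.006, -0.001], [0, 0, -0.054]]
    - [[0.0345, -0.004, -0.001], [0, 0, -0.054]]

```text
time: 1.03
position: [454.4, -282.1, 258.4]
tcp_rot: [180.0, 0.0, 56.9]
force: [0.6, -0.2, -0.6]
opening: 85.4
```

Emit:
carry_out:
  deltas:
    - [[0.0345, -0.002, -0.001], [0, 0, -0.054]]
    - [[0.0345, 0, -0.001], [0, 0, -0.054]]
    - [[0.0345, 0.0015, -0.001], [0, 0, -0.054]]
    - [[0.0345, 0.0035, -0.001], [0, 0, -0.054]]
    - [[0.034, 0.005, -0.001], [0, 0, -0.054]]

```text
time: 1.45
position: [539.9, -132.2, 263.3]
tcp_rot: [180.0, 0.0, 72.4]
force: [0.4, -0.3, -0.3]
opening: 85.4
```

Emit:
carry_out:
  deltas:
    - [[0.034, 0.007, -0.001], [0, 0, -0.054]]
    - [[0.0335, 0.009, -0.001], [0, 0, -0.054]]
    - [[0.033, 0.0105, -0.001], [0, 0, -0.054]]
    - [[0.032, 0.0125, -0.001], [0, 0, -0.054]]
    - [[0, 0, 0], [0, 0, 0]]

```text
time: 1.87
position: [609.9, -3.9, 267.5]
tcp_rot: [179.9, -0.4, 85.3]
force: [0.6, 1.8, 1.2]
opening: 85.4
```

```bash
python3 - <<'E'
from h import *
s=get_state();c=snap('wrist','w1');print(s['position'],s['tcp_rot'])
E
```

```text
[609.87612161  -3.86703949 267.46465493] [179.89287943  -0.39653039  85.33097968]
```

View pics/w1.png

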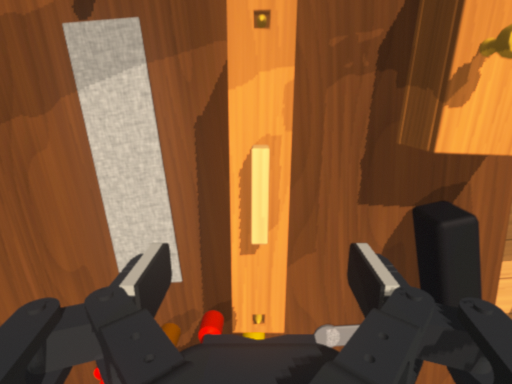

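The wrist view shows the cover's grip bar spanning (251,147) to (268,243), with the pins at (262,18) and (258,319).

```bash
python3 - <<'E'
from h import *
s=get_state();c=capture('wrist');T=wristT(c,s)
print(s['position'],s['tcp_rot'])
g=np.array([onz(c,*q,138,T)[:2] for q in((251.5,147),(270,147),(268.5,243.5),(251.5,243.5))]);print(g,g.mean(0))
d=(g[0]+g[1]-g[2]-g[3]);print(np.degrees(np.arctan2(-d[0],d[1])),np.linalg.norm(d)/2)
a=onz(c,262,18,114,T);b=onz(c,258.3,319,114,T);print(a,b,(a+b)/2,np.linalg.norm(a-b),np.degrees(np.arctan2(-(a-b)[0],(a-b)[1])))
E
```

```text
[608.62978823  -7.90392448 267.13479394] [179.99184334  -0.18226837  85.06645506]
[[605.86214661  29.41706407]
 [621.43962254  28.06700514]
 [613.22179525 -61.08007929]
 [597.48668697 -59.72284846]] [609.50256284 -15.82971463]
-5.317237924224865 89.52875300448476
[623.52546822 131.25096645 114.        ] [ 594.70450095 -162.9744035   114.        ] [609.11498458 -15.86171852 114.        ] 295.63358482623 -5.594583399018708
```

Emit:
carry_out:
  deltas:
    - [[0, 0, 0], [0, 0, 0]]
    - [[0, 0, 0], [0, 0, 0]]
    - [[0, 0, 0], [0, 0, 0]]

```text
time: 2.22
position: [607.3, -15.2, 267.2]
tcp_rot: [-180.0, 0.1, 84.5]
force: [0.3, 0.0, -0.0]
opening: 85.3
```

```bash
python3 - <<'E'
from h import *
s=get_state();c=snap('wrist','w2');T=wristT(c,s)
print(s['position'],s['tcp_rot'])
im=c['img'].astype(int)
m=((im[:,:,0]>225)&(im[:,:,1]>190)&(im[:,:,2]>110)).astype(np.uint8)
n,l,st,ce=cv2.connectedComponentsWithStats(m)
for i in range(1,n):
  if st[i,4]>200: 
    cn=cv2.findContours((l==i).astype(np.uint8),0,1)[0][0]; print(st[i],ce[i],cv2.minAreaRect(cn),onz(c,*ce[i],138,T))
E
```

```text
[607.27266515 -15.16660506 267.20430252] [-1.79984432e+02  6.00411405e-02  8.44578607e+01]
[ 254  133   17   98 1530] [262.03594771 179.66535948] ((262.0, 181.5), (97.0, 16.0), 90.0) [610.97466026  -7.53467228 138.        ]
```

View pics/w2.png

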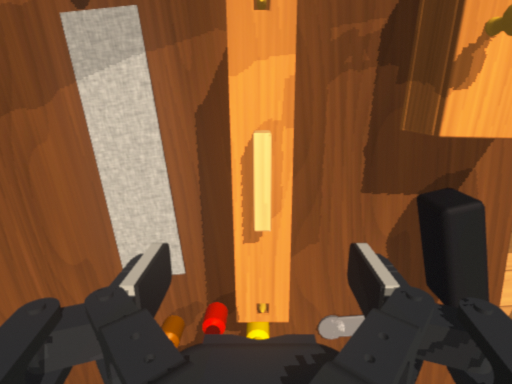

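```bash
python3 - <<'E'
from h import *
plan(610.2,-9.5,190,84.6,4)
E
```

```text
from [607.3 -14.9 267.3] yaw 84.48 n 4 opening 85.4 t 2.27
[[[0.0014,0.0006,0.0193],[-0.000,0.000,-0.001]],[[0.0014,0.0006,0.0193],[-0.000,0.000,-0.001]],[[0.0014,0.0006,0.0193],[-0.000,0.000,-0.001]],[[0.0014,0.0006,0.0193],[-0.000,0.000,-0.001]]]
```

Emit:
carry_out:
  deltas:
    - [[0.0014, 0.0006, 0.02], [0, 0, 0]]
    - [[0.0014, 0.0006, 0.02], [0, 0, 0]]
    - [[0.0014, 0.0006, 0.019], [0, 0, 0]]
    - [[0.0014, 0.0006, 0.019], [0, 0, -0.002]]
    - [[0, 0, 0], [0, 0, 0]]

```text
time: 2.68
position: [607.8, -8.9, 185.4]
tcp_rot: [-179.6, 0.1, 84.7]
force: [-1.1, 0.0, -1.4]
opening: 85.4
```

Emit:
carry_out:
  deltas:
    - [[0, 0, 0], [0, 0, 0]]
    - [[0, 0, 0], [0, 0, 0]]
  hand: 0.2

```text
time: 2.85
position: [611.3, -8.4, 190.5]
tcp_rot: [179.9, 0.0, 84.7]
force: [0.2, -0.2, 1.1]
opening: 63.9
```

```bash
cat > barlook.py <<'E'
from h import *
import sys
s=get_state();c=snap('wrist',sys.argv[1]);T=wristT(c,s)
print(s['position'],s['tcp_rot'],s['opening'])
im=c['img'].astype(int)
m=((im[:,:,0]>225)&(im[:,:,1]>190)&(im[:,:,2]>110)).astype(np.uint8)
n,l,st,ce=cv2.connectedComponentsWithStats(m)
for i in range(1,n):
  if st[i,4]>200: 
    cn=cv2.findContours((l==i).astype(np.uint8),0,1)[0][0]; print(st[i],ce[i],cv2.minAreaRect(cn),onz(c,*ce[i],float(sys.argv[2]),T))
E
python3 barlook.py w3 138
```

```text
[611.26334408  -8.43336681 190.53433388] [1.79896228e+02 4.96469860e-03 8.46848701e+01] 63.948537762855416
[ 248  189   22   97 1806] [258.29623477 240.57364341] ((258.0596008300781, 236.9947509765625), (20.831857681274414, 96.21936798095703), 0.6820604205131531) [610.12322352 -21.51010244 138.        ]
```

View pics/w3.png

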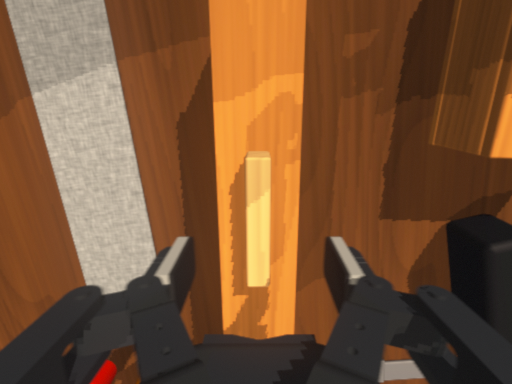

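Emit:
carry_out:
  deltas:
    - [[-0.001, -0.001, 0.02], [0, 0, 0]]
    - [[-0.001, 0, 0.02], [0, 0, 0]]
    - [[0, 0, 0.017], [0, 0, 0]]
    - [[0, 0, 0], [0, 0, 0]]
    - [[0, 0, 0], [0, 0, 0]]
  hand: -0.2

```text
time: 3.32
position: [609.7, -10.0, 132.9]
tcp_rot: [180.0, 0.0, 84.7]
force: [-0.3, 0.2, 0.8]
opening: 34.0
```

Emit:
carry_out:
  deltas:
    - [[0, 0, 0], [0, 0, 0]]
    - [[0, 0, 0], [0, 0, 0]]

```text
time: 3.48
position: [610.8, -9.7, 134.3]
tcp_rot: [179.8, -0.0, 84.7]
force: [-0.6, -0.5, -0.0]
opening: 34.5
```

Emit:
carry_out:
  deltas:
    - [[0, 0, 0], [0, 0, 0]]
    - [[0, 0, 0], [0, 0, 0]]
    - [[0, 0, 0], [0, 0, 0]]
    - [[0, 0, 0], [0, 0, 0]]
    - [[0, 0, 0], [0, 0, 0]]
  hand: -1
  force: 60

```text
time: 3.9
position: [610.5, -9.8, 133.8]
tcp_rot: [179.9, -0.0, 84.7]
force: [0.0, 0.7, 6.2]
opening: 14.6
```

Emit:
carry_out:
  deltas:
    - [[0, 0, -0.006], [0, 0, 0]]
    - [[0, 0, -0.012], [0, 0, 0]]
    - [[0, 0, -0.018], [0, 0, 0]]
    - [[0, 0, -0.02], [0, 0, 0]]
    - [[0, 0, -0.02], [0, 0, 0]]

```text
time: 4.32
position: [608.6, -9.9, 208.9]
tcp_rot: [-179.9, 0.0, 84.7]
force: [0.5, 0.1, -2.9]
opening: 14.5
```

```bash
python3 - <<'E'
from h import *
plan(440,-1,170,89.4,7)
c=snap('wrist','w4');snap('top','t4');print(get_state()['opening'])
E
```

```text
from [608.6  -9.9 208.9] yaw 84.74 n 7 opening 14.5 t 4.32
[[[-0.0009,-0.0241,0.0056],[-0.000,0.000,-0.012]],[[-0.0007,-0.0241,0.0056],[-0.000,0.000,-0.012]],[[-0.0004,-0.0241,0.0056],[-0.000,0.000,-0.012]],[[-0.0001,-0.0241,0.0056],[-0.000,0.000,-0.012]],[[0.0002,-0.0241,0.0056],[-0.000,0.000,-0.012]]]
[[[0.0005,-0.0241,0.0056],[-0.000,0.000,-0.012]],[[0.0007,-0.0241,0.0056],[-0.000,0.000,-0.012]]]
14.455691570007417
```

View pics/w4.png

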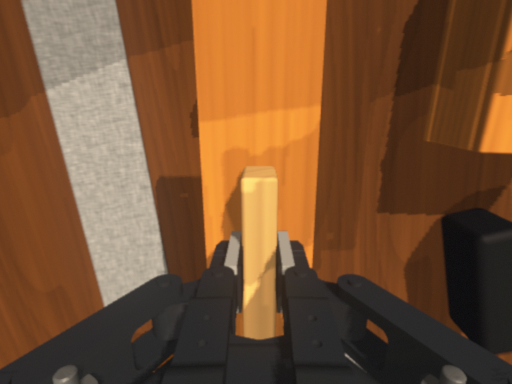

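View pics/t4.png

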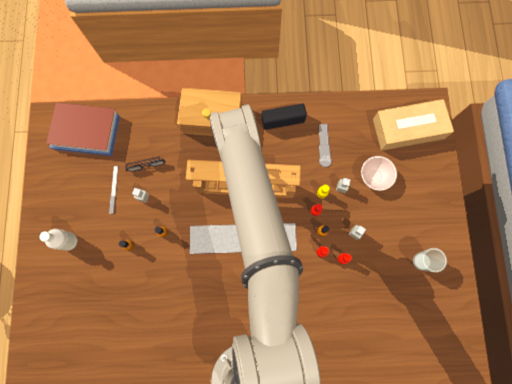

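The cover is held and lifted level: the bar lies between the fingers at (260,250), and the lifted board is in the top view at (243,172). Next I carry it to the mat.

Emit:
carry_out:
  deltas:
    - [[-0.001, -0.016, 0], [0, 0, -0.012]]
    - [[-0.001, -0.024, 0.003], [0, 0, -0.012]]
    - [[0, -0.027, 0.006], [0, 0, -0.012]]
    - [[0, -0.027, 0.006], [0, 0, -0.012]]
    - [[0, -0.027, 0.006], [0, 0, -0.012]]

```text
time: 4.83
position: [486.2, -3.9, 185.7]
tcp_rot: [-179.9, -0.0, 88.2]
force: [-0.0, 1.2, -2.6]
opening: 14.9
```

Emit:
carry_out:
  deltas:
    - [[0.0005, -0.024, 0.006], [0, 0, -0.012]]
    - [[0.0005, -0.016, 0.01], [0, 0, -0.012]]
    - [[0.0005, -0.008, 0.012], [0, 0, 0]]
    - [[0, 0, 0.01], [0, 0, 0]]
    - [[0, 0, 0], [0, 0, 0]]

```text
time: 5.25
position: [438.4, -1.6, 147.0]
tcp_rot: [-179.7, 0.0, 89.6]
force: [-0.4, 0.3, -3.0]
opening: 14.6
```

Emit:
carry_out:
  deltas:
    - [[0, 0, 0], [0, 0, 0]]
    - [[0, 0, 0], [0, 0, 0]]
    - [[0, 0, 0], [0, 0, 0]]

```text
time: 5.5
position: [441.9, -1.2, 149.8]
tcp_rot: [179.9, -0.0, 89.5]
force: [0.4, 0.2, -2.7]
opening: 14.9
```

```bash
python3 - <<'E'
from h import *
plan(440,-1,42,89.4,7)
c=snap('wrist','w5');snap('scene','s5');print(get_state()['force'])
E
```

```text
from [441.9  -1.2 149.8] yaw 89.54 n 7 opening 14.9 t 5.5
[[[0.0000,-0.0003,0.0154],[0.000,-0.000,0.000]],[[0.0000,-0.0003,0.0154],[0.000,-0.000,0.000]],[[0.0000,-0.0003,0.0154],[0.000,-0.000,0.000]],[[0.0000,-0.0003,0.0154],[0.000,-0.000,0.000]],[[0.0000,-0.0003,0.0154],[0.000,-0.000,0.000]]]
[[[0.0000,-0.0003,0.0154],[0.000,-0.000,0.000]],[[0.0000,-0.0003,0.0154],[0.000,-0.000,0.000]]]
[ 0.36387212 -0.17067658 -2.89002856]
```

View pics/s5.png

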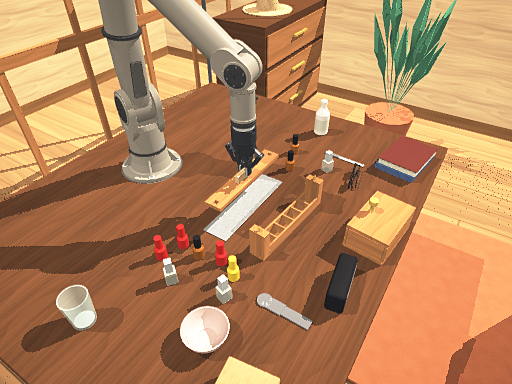

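The cover is level over the mat in the scene view, at about (243,180). I'll lower it now.

Emit:
carry_out:
  deltas:
    - [[0, 0, 0.022], [0, 0, 0]]
    - [[0, 0, 0.024], [0, 0, 0]]
    - [[0, 0, 0.024], [0, 0, 0]]
    - [[0, 0, 0.018], [0, 0, 0]]
    - [[0, 0, 0.01], [0, 0, 0]]

```text
time: 6.02
position: [439.7, -1.4, 49.6]
tcp_rot: [-179.9, -0.0, 89.5]
force: [0.6, -0.6, -2.6]
opening: 14.6
```

Emit:
carry_out:
  deltas:
    - [[0, 0, 0.006], [0, 0, 0]]
    - [[0, 0, 0.003], [0, 0, 0]]
    - [[0, 0, 0.003], [0, 0, 0]]
    - [[0, 0, 0.001], [0, 0, 0]]
    - [[0, 0, 0], [0, 0, 0]]

```text
time: 6.43
position: [441.2, -1.3, 38.8]
tcp_rot: [179.9, 0.0, 89.5]
force: [-0.5, 1.3, -2.3]
opening: 14.5
```

Emit:
carry_out:
  deltas:
    - [[0, 0, 0.001], [0, 0, 0]]
    - [[0, 0, 0.001], [0, 0, 0]]
    - [[0, 0, 0], [0, 0, 0]]
    - [[0, 0, 0], [0, 0, 0]]

```text
time: 6.77
position: [441.2, -1.4, 36.7]
tcp_rot: [179.9, 0.0, 89.5]
force: [-0.5, -0.4, 0.5]
opening: 14.4
```

Emit:
carry_out:
  deltas:
    - [[0, 0, 0], [0, 0, 0]]
    - [[0, 0, 0], [0, 0, 0]]
    - [[0, 0, 0], [0, 0, 0]]
    - [[0, 0, -0.005], [0, 0, 0]]
    - [[0, 0, -0.02], [0, 0, 0]]
  hand: 0.1

```text
time: 7.18
position: [438.3, -1.4, 59.8]
tcp_rot: [-179.7, -0.0, 89.6]
force: [0.1, 0.1, -0.4]
opening: 46.7
```

Emit:
carry_out:
  deltas:
    - [[0, 0, -0.03], [0, 0, 0]]
    - [[0, 0, -0.03], [0, 0, 0]]
    - [[0, 0, -0.03], [0, 0, 0]]
    - [[0, 0, -0.03], [0, 0, 0]]
    - [[0, 0, -0.01], [0, 0, 0]]

```text
time: 7.6
position: [443.1, -1.0, 195.8]
tcp_rot: [179.6, 0.0, 89.6]
force: [0.3, 1.2, -0.1]
opening: 47.0
```

Emit:
carry_out:
  deltas:
    - [[0, 0, 0], [0, 0, 0]]
    - [[0, 0, 0], [0, 0, 0]]

```text
time: 7.77
position: [440.4, -1.4, 191.2]
tcp_rot: [180.0, 0.0, 89.5]
force: [0.3, -0.7, 0.6]
opening: 47.1
```

```bash
python3 barlook.py w6 41; python3 -c "
from h import *
snap('scene','s6')
plan(461,-250,220,150)"
```

```text
[440.37225217  -1.43999986 191.17924356] [1.79980159e+02 3.00427666e-02 8.95404236e+01] 47.07851393524509
[ 252  137   16   90 1337] [259.67389678 180.21989529] ((259.5, 181.5), (89.0, 15.0), 90.0) [441.39884271   0.66122444  41.        ]
from [439.3  -1.4 189.7] yaw 89.55 n 10 opening 47.1 t 7.87
[[[-0.0248,0.0024,-0.0030],[-0.000,-0.000,-0.106]],[[-0.0249,-0.0003,-0.0030],[-0.000,-0.000,-0.106]],[[-0.0248,-0.0029,-0.0030],[-0.000,-0.000,-0.106]],[[-0.0243,-0.0055,-0.0030],[-0.000,-0.000,-0.106]],[[-0.0236,-0.0080,-0.0030],[-0.000,-0.000,-0.106]]]
[[[-0.0227,-0.0105,-0.0030],[-0.000,-0.000,-0.106]],[[-0.0214,-0.0128,-0.0030],[-0.000,-0.000,-0.106]],[[-0.0200,-0.0150,-0.0030],[-0.000,-0.000,-0.106]],[[-0.0183,-0.0170,-0.0030],[-0.000,-0.000,-0.106]],[[-0.0164,-0.0188,-0.0030],[-0.000,-0.000,-0.106]]]
```

View pics/w6.png

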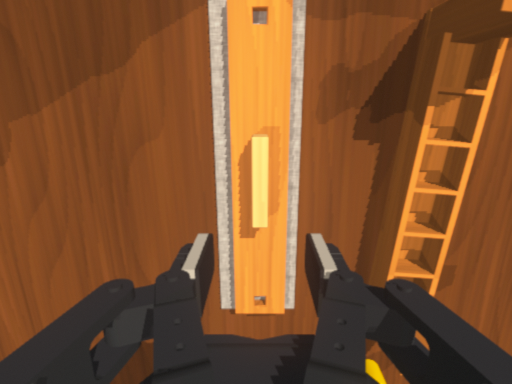

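View pics/s6.png

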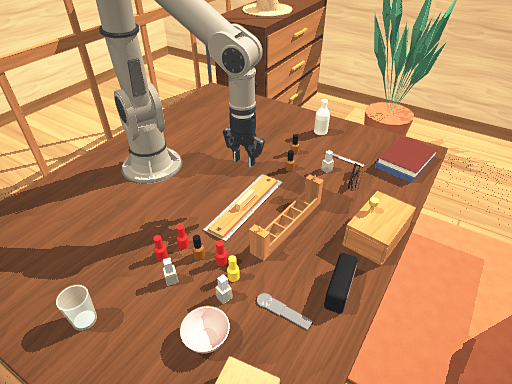

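The cover lies flat on the mat, with its bar at (259,181) in the wrist view. Next is polish C, near (446,-260).

```bash
python3 - <<'E'
from h import *
plan(446,-265,175,84.6,8)
E
```

```text
from [439.3  -1.4 189.7] yaw 89.55 n 8 opening 47.1 t 7.87
[[[-0.0329,0.0011,0.0018],[-0.000,0.000,0.011]],[[-0.0329,0.0015,0.0018],[-0.000,0.000,0.011]],[[-0.0329,0.0018,0.0018],[-0.000,0.000,0.011]],[[-0.0329,0.0022,0.0018],[-0.000,0.000,0.011]],[[-0.0329,0.0025,0.0018],[-0.000,0.000,0.011]]]
[[[-0.0328,0.0029,0.0018],[-0.000,0.000,0.011]],[[-0.0328,0.0032,0.0018],[-0.000,0.000,0.011]],[[-0.0328,0.0036,0.0018],[-0.000,0.000,0.011]]]
```

Emit:
carry_out:
  deltas:
    - [[-0.033, 0.001, 0.002], [0, 0, 0.011]]
    - [[-0.033, 0.0015, 0.002], [0, 0, 0.011]]
    - [[-0.033, 0.002, 0.002], [0, 0, 0.011]]
    - [[-0.033, 0.002, 0.002], [0, 0, 0.011]]
    - [[-0.033, 0.0025, 0.002], [0, 0, 0.011]]

```text
time: 8.28
position: [443.2, -167.6, 179.2]
tcp_rot: [-179.8, -0.1, 86.4]
force: [0.4, -0.2, -0.2]
opening: 47.2
```

Emit:
carry_out:
  deltas:
    - [[-0.033, 0.003, 0.002], [0, 0, 0.011]]
    - [[-0.033, 0.003, 0.002], [0, 0, 0.011]]
    - [[-0.032, 0.0035, 0.002], [0, 0, 0.011]]
    - [[0, 0, 0], [0, 0, 0]]
    - [[0, 0, 0], [0, 0, 0]]

```text
time: 8.7
position: [445.2, -266.3, 173.0]
tcp_rot: [-179.8, -0.1, 84.3]
force: [-0.0, 1.3, -0.5]
opening: 46.8
```

Emit:
carry_out:
  deltas:
    - [[0, 0, 0], [0, 0, 0]]
    - [[0, 0, 0], [0, 0, 0]]

```text
time: 8.87
position: [446.7, -263.1, 174.3]
tcp_rot: [-179.9, -0.1, 84.6]
force: [-1.6, 1.2, -0.6]
opening: 46.9
```

```bash
python3 - <<'E'
from h import *
s=get_state();print(s['position'],s['tcp_rot'])
c=snap('wrist','w7');T=wristT(c,s);print(onz(c,260,190,80,T))
E
```

```text
[ 446.72230044 -263.11394922  174.32776557] [-1.79899169e+02 -8.18082879e-02  8.46425321e+01]
[ 448.53878377 -254.27041095   80.        ]
```

View pics/w7.png

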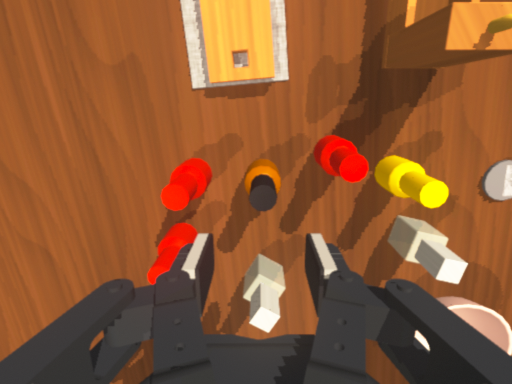

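The black cap top sits at (264,195). The atomiser caps are at (265,311) and (446,265).

```bash
python3 - <<'E'
from h import *
im=cv2.imread('pics/w7.png');a=cv2.resize(im[140:340,130:480],None,fx=2.28,fy=2.28,interpolation=cv2.INTER_CUBIC);cv2.imwrite('pics/w7z.png',a)
s=get_state();c=capture('wrist')
s2=dict(s);s2['position']=[446.72,-263.11,174.33];s2['tcp_rot']=[-179.9,-.08,84.64];T=wristT(c,s2)
print(onz(c,264,195,80,T),onz(c,265,311,82,T),onz(c,446,265,82,T),onz(c,239,58,15,T))
g=im.astype(int); m=(g.max(2)<60).astype(np.uint8)[150:215,240:290]
ys,xs=np.nonzero(m);print(xs.min()+240,xs.max()+240,ys.min()+150,ys.max()+150)
plan(449.5,-257,100,84.6,4)
E
```

```text
[ 451.2102352 -258.5132334   80.       ] [ 442.83235636 -361.27818335   82.        ] [ 592.95808825 -330.80577535   82.        ] [ 439.69742002 -151.94186564   15.        ]
251 274 176 190
from [ 447.  -263.4  175. ] yaw 84.65 n 4 opening 46.9 t 8.97
[[[0.0016,0.0005,0.0187],[-0.000,-0.000,0.000]],[[0.0016,0.0005,0.0187],[-0.000,-0.000,0.000]],[[0.0016,0.0005,0.0187],[-0.000,-0.000,0.000]],[[0.0016,0.0005,0.0187],[-0.000,-0.000,0.000]]]
```

View pics/w7z.png

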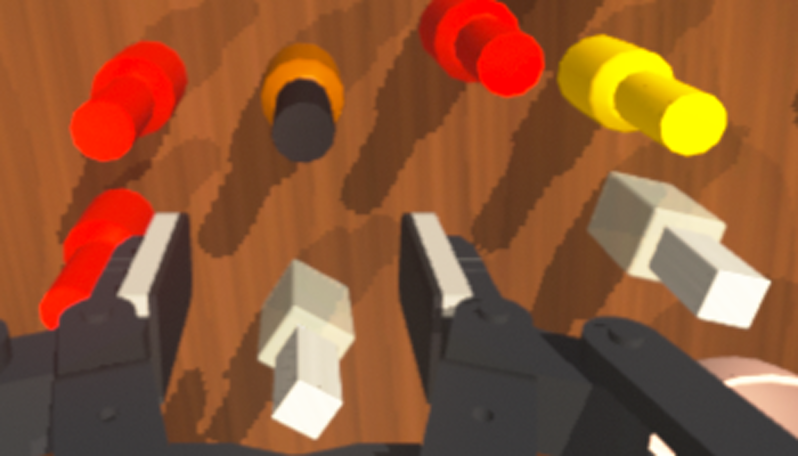

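Emit:
carry_out:
  deltas:
    - [[0.0015, 0.0012, 0.019], [0, 0, 0]]
    - [[0.0015, 0.0012, 0.025], [0, 0, 0]]
    - [[0, 0, 0.025], [0, 0, 0]]
    - [[0, 0, 0.025], [0, 0, 0]]
    - [[0, 0, 0.017], [0, 0, 0]]

```text
time: 9.38
position: [448.8, -260.6, 62.5]
tcp_rot: [-179.9, -0.1, 84.6]
force: [-0.1, -0.3, -0.3]
opening: 46.8
```

Emit:
carry_out:
  deltas:
    - [[0, 0, 0], [0, 0, 0]]
    - [[0, 0, 0], [0, 0, 0]]
    - [[0, 0, 0], [0, 0, 0]]

```text
time: 9.63
position: [450.6, -262.1, 65.5]
tcp_rot: [179.9, 0.0, 84.6]
force: [0.2, 0.3, 0.2]
opening: 47.1
```

```bash
python3 - <<'E'
from h import *
s=get_state();print(s['position'],s['tcp_rot'])
c=snap('wrist','w8')
E
```

```text
[ 450.64149575 -262.12108633   65.45963968] [1.79887214e+02 4.19045080e-02 8.45539179e+01]
```

View pics/w8.png

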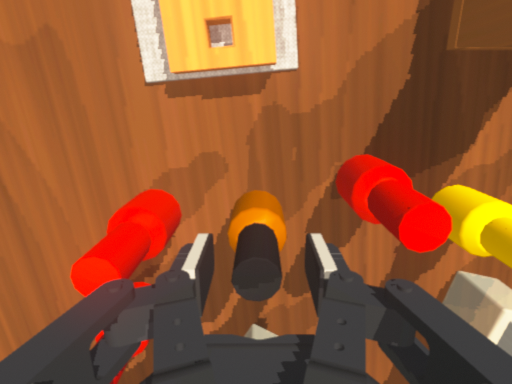

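```bash
python3 - <<'E'
from h import *
s=get_state();c=capture('wrist');T=wristT(c,s)
print(s['position'],onz(c,257.5,279,80,T),proj(c,np.array(s['position'])+[0,0,16],T))
E
```

```text
[ 450.83744568 -262.4213716    65.81064966] [ 450.83809158 -261.06617518   80.        ] [257.79856736 284.2788284 ]
```

Emit:
carry_out:
  deltas:
    - [[0, 0, 0.001], [0, 0, 0]]
    - [[0, 0, 0.001], [0, 0, 0]]
    - [[0, 0, 0], [0, 0, 0]]
    - [[0, 0, 0], [0, 0, 0]]
    - [[0, 0, 0], [0, 0, 0]]
  hand: -1
  force: 60

```text
time: 10.15
position: [449.9, -262.6, 63.2]
tcp_rot: [179.9, 0.0, 84.5]
force: [-1.0, 0.5, 5.3]
opening: 21.0
```

Emit:
carry_out:
  deltas:
    - [[0, 0, -0.005], [0, 0, 0]]
    - [[0, 0, -0.02], [0, 0, 0]]
    - [[0, 0, -0.03], [0, 0, 0]]
    - [[0, 0, -0.03], [0, 0, 0]]
    - [[0, 0, -0.03], [0, 0, 0]]

```text
time: 10.57
position: [449.0, -261.8, 178.3]
tcp_rot: [-179.9, -0.0, 84.5]
force: [0.2, -0.1, -1.3]
opening: 20.3
```

```bash
python3 - <<'E'
from h import *
s=get_state();print(s['position'],s['opening'],s['force'])
c=snap('wrist','w9')
s0=np.array([610.5,-8.5]);e=np.array([np.sin(np.radians(5.4)),np.cos(np.radians(5.4))])
for k in range(6): print(k,s0+e*(-115+46*k))
p=s0-115*e
plan(p[0],p[1]-8,215,84.6)
E
```

```text
[ 448.99373001 -261.8298948   178.28206079] 20.304966110647314 [ 0.20896627 -0.07621864 -1.32098407]
0 [ 599.67754397 -122.98962593]
1 [604.00652638 -77.19377556]
2 [608.33550879 -31.39792519]
3 [612.66449121  14.39792519]
4 [616.99347362  60.19377556]
5 [621.32245603 105.98962593]
from [ 452.8 -263.7  184.6] yaw 84.5 n 6 opening 20.8 t 10.62
[[[0.0243,0.0223,-0.0050],[0.002,0.001,-0.000]],[[0.0243,0.0223,-0.0050],[0.002,0.001,-0.000]],[[0.0243,0.0223,-0.0050],[0.002,0.001,-0.000]],[[0.0243,0.0223,-0.0050],[0.002,0.001,-0.000]],[[0.0243,0.0223,-0.0050],[0.002,0.001,-0.000]]]
[[[0.0243,0.0223,-0.0051],[0.002,0.001,-0.000]]]
```

View pics/w9.png

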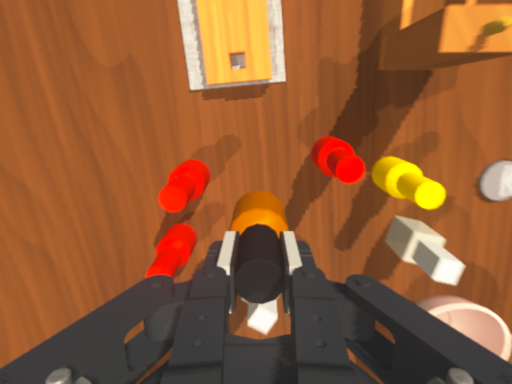

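The bottle is held: its cap sits between the pads at (260,265) and the opening is about 20.5. I'll carry it to a hover near pocket 0 and look at the pockets.

Emit:
carry_out:
  deltas:
    - [[0.024, 0.022, -0.006], [0, 0, 0]]
    - [[0.024, 0.022, -0.006], [0, 0, 0]]
    - [[0.024, 0.022, -0.006], [0, 0, 0]]
    - [[0.024, 0.022, -0.006], [0, 0, 0]]
    - [[0.024, 0.022, -0.006], [0, 0, 0]]

```text
time: 11.03
position: [571.2, -152.2, 207.4]
tcp_rot: [-180.0, 0.0, 84.5]
force: [0.6, -0.8, -1.0]
opening: 20.3
```

Emit:
carry_out:
  deltas:
    - [[0.016, 0.016, 0], [0, 0, 0]]
    - [[0.008, 0.008, 0], [0, 0, 0]]
    - [[0, 0, 0], [0, 0, 0]]
    - [[0, 0, 0], [0, 0, 0]]
    - [[0, 0, 0], [0, 0, 0]]

```text
time: 11.45
position: [595.0, -133.9, 206.6]
tcp_rot: [-179.9, 0.1, 84.4]
force: [-0.8, 0.4, -0.3]
opening: 20.3
```

```bash
python3 - <<'E'
from h import *
s=get_state();print(s['position'],s['tcp_rot'],s['opening'])
c=snap('wrist','w10');c2=snap('top','t10')
im=cv2.imread('pics/t10.png');a=cv2.resize(im[140:260,170:320],None,fx=5,fy=5,interpolation=cv2.INTER_CUBIC);cv2.imwrite('pics/t10z.png',a)
E
```

```text
[ 594.99559636 -133.90908044  206.58540309] [-1.79865102e+02  9.47553531e-02  8.43551664e+01] 20.278626205640318
```

View pics/w10.png

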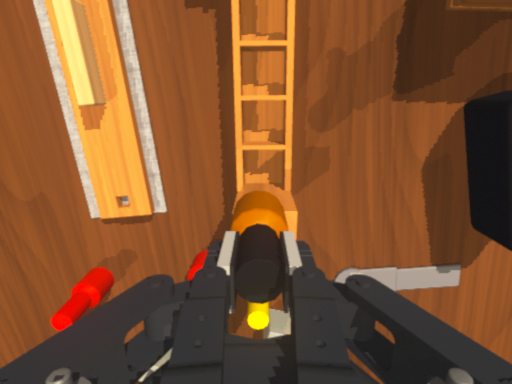

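View pics/t10z.png

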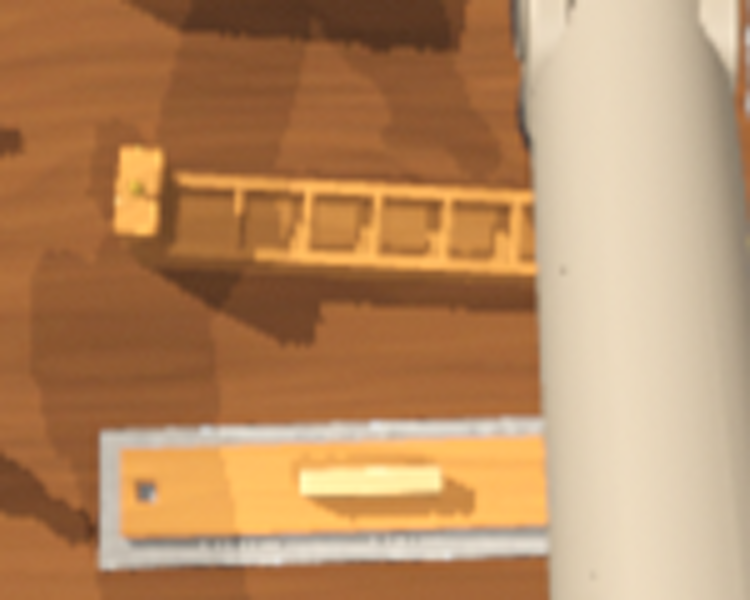

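```bash
python3 - <<'E'
from h import *
s=get_state();c=capture('wrist')
s2=dict(s);s2['position']=[594.996,-133.909,206.585];s2['tcp_rot']=[-179.865,.0948,84.355];T=wristT(c,s2);print(s['position'])
for v,l,r in ((43,237,291),(98,239.5,290.5),(147,241,290)): print(v,onz(c,l,v,40,T),onz(c,r,v,40,T))
s2=s;T=wristT(c,s2)
ct=capture('top')
f=lambda x,y:(170+(x+.5)/5-.5,140+(y+.5)/5-.5)
for x,y in ((238,222),(304,223),(373,226),(443,230),(513,234)): print(x,onz(ct,*f(x,y),40))
print('pin',onz(ct,*f(138,190),100+8), 'block',[onz(ct,*f(*q),100)[:2] for q in ((119,146),(165,149),(159,237),(115,233))])
E
```

```text
[ 595.26109374 -133.90669111  206.92989975]
43 [587.70031458  -9.96767602  40.        ] [635.07347013 -14.70450394  40.        ]
98 [584.45781259 -56.18824668  40.        ] [631.43722627 -60.85802727  40.        ]
147 [ 580.58172778 -101.36981981   40.        ] [ 627.82467385 -106.03854933   40.        ]
238 [614.30963034  78.47858842  40.        ]
304 [611.87830341  34.80544492  40.        ]
373 [608.00694748 -10.79186828  40.        ]
443 [603.43261996 -56.98478074  40.        ]
513 [ 598.86324202 -103.12771074   40.        ]
pin [620.56984385 133.93204776 108.        ] block [array([652.14302895, 147.08785966]), array([648.98595087, 117.84140849]), array([591.59037919, 122.14630558]), array([595.29249835, 149.85240552])]
```

Emit:
carry_out:
  deltas:
    - [[0.004, 0.002, 0.01], [0, 0, 0]]
    - [[0.004, 0.002, 0.02], [0, 0, 0]]
    - [[0, 0, 0.01], [0, 0, 0]]
    - [[0, 0, 0], [0, 0, 0]]
    - [[0, 0, 0], [0, 0, 0]]

```text
time: 12.07
position: [600.7, -124.2, 166.3]
tcp_rot: [-179.9, 0.0, 84.5]
force: [0.6, -0.2, -1.1]
opening: 20.7
```

Emit:
carry_out:
  deltas:
    - [[0, 0, 0.01], [0, 0, 0]]
    - [[0, 0, 0.015], [0, 0, 0]]
    - [[0, 0, 0.005], [0, 0, 0]]
    - [[0, 0, 0], [0, 0, 0]]
    - [[0, 0, 0], [0, 0, 0]]

```text
time: 12.48
position: [601.6, -124.3, 137.4]
tcp_rot: [180.0, 0.0, 84.5]
force: [-0.1, -0.6, -1.3]
opening: 20.7
```

```bash
python3 - <<'E'
from h import *
s=get_state();print(s['position'],s['tcp_rot'],s['opening'],s['force'])
c=snap('wrist','w11');c2=snap('scene','s11')
im=cv2.imread('pics/s11.png');a=cv2.resize(im[150:270,210:360],None,fx=5,fy=5,interpolation=cv2.INTER_CUBIC);cv2.imwrite('pics/s11z.png',a)
E
```

```text
[ 601.57081207 -124.28159209  137.42215086] [1.79993720e+02 8.07593134e-03 8.44947772e+01] 20.65252737438363 [-0.12288675 -0.58942392 -1.27807379]
```

View pics/w11.png

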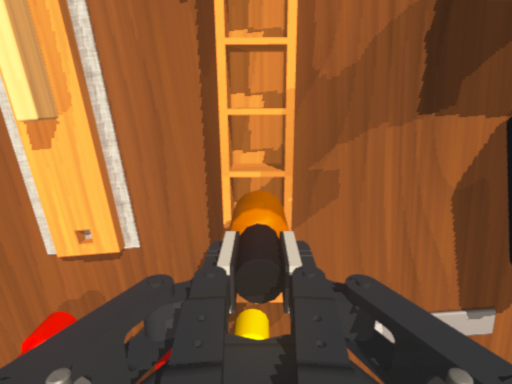

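View pics/s11z.png

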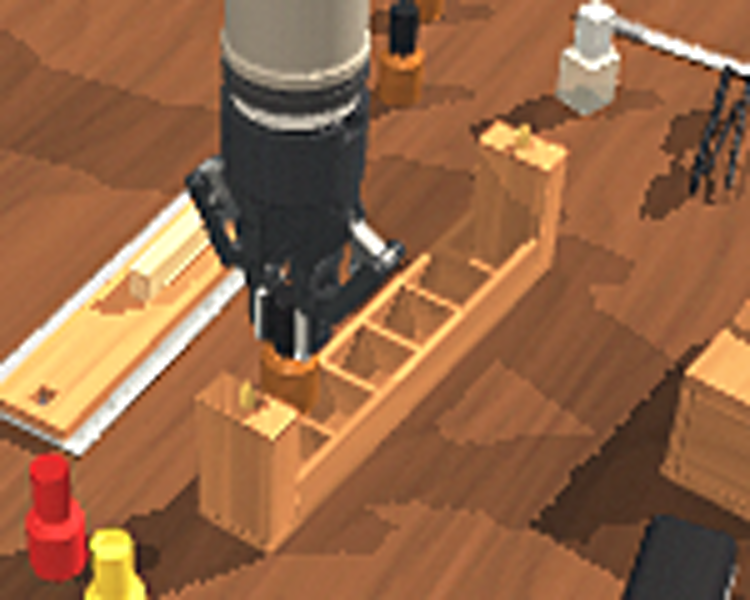

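```bash
python3 - <<'E'
from h import *
s=get_state();c=capture('wrist');T=wristT(c,s);print(s['position'])
for v,l,r in ((42,219,296.5),(112,221.5,294.5),(173,224,292)): a=(onz(c,l,v,40,T)+onz(c,r,v,40,T))/2;print(v,a,np.linalg.norm(onz(c,l,v,40,T)-onz(c,r,v,40,T)))
E
```

```text
[ 602.15019943 -124.23344523  138.17385952]
42 [612.62238136 -12.99148968  40.        ] 52.30459912523026
112 [608.34125415 -58.47684849  40.        ] 52.427267702270655
173 [ 603.97130786 -103.13702502   40.        ] 51.72726483685149
```

Emit:
carry_out:
  deltas:
    - [[-0.001, -0.0005, 0.01], [0, 0, 0]]
    - [[-0.001, -0.0005, 0.015], [0, 0, 0]]
    - [[0, 0, 0.015], [0, 0, 0]]
    - [[0, 0, 0.012], [0, 0, 0]]
    - [[0, 0, 0.006], [0, 0, 0]]

```text
time: 13.05
position: [599.1, -126.0, 77.3]
tcp_rot: [-179.8, -0.0, 84.5]
force: [-0.7, -0.5, -1.5]
opening: 20.8
```

Emit:
carry_out:
  deltas:
    - [[0, 0, 0.004], [0, 0, 0]]
    - [[0, 0, 0.003], [0, 0, 0]]
    - [[0, 0, 0.001], [0, 0, 0]]
    - [[0, 0, 0], [0, 0, 0]]
    - [[0, 0, 0], [0, 0, 0]]

```text
time: 13.47
position: [600.9, -126.1, 71.9]
tcp_rot: [179.9, 0.0, 84.5]
force: [-0.1, -0.5, -1.2]
opening: 20.5
```

Emit:
carry_out:
  deltas:
    - [[0, 0, 0.0008], [0, 0, 0]]
    - [[0, 0, 0], [0, 0, 0]]
    - [[0, 0, 0], [0, 0, 0]]

```text
time: 13.72
position: [600.9, -126.1, 71.3]
tcp_rot: [179.9, 0.0, 84.5]
force: [-0.3, 1.7, 2.8]
opening: 20.6
```

Emit:
carry_out:
  deltas:
    - [[0, 0, 0], [0, 0, 0]]
    - [[0, 0, 0], [0, 0, 0]]
    - [[0, 0, 0], [0, 0, 0]]
    - [[0, 0, -0.01], [0, 0, 0]]
    - [[0, 0, -0.025], [0, 0, 0]]
  hand: 0

```text
time: 14.13
position: [597.5, -125.7, 102.9]
tcp_rot: [-179.6, -0.0, 84.5]
force: [0.2, -0.2, -0.0]
opening: 42.6
```

Emit:
carry_out:
  deltas:
    - [[0, 0, -0.03], [0, 0, 0]]
    - [[0, 0, -0.03], [0, 0, 0]]
    - [[0, 0, -0.025], [0, 0, 0]]
    - [[0, 0, 0], [0, 0, 0]]
    - [[0, 0, 0], [0, 0, 0]]

```text
time: 14.55
position: [601.5, -126.1, 193.0]
tcp_rot: [179.7, 0.0, 84.5]
force: [-0.7, 0.3, -0.2]
opening: 42.7
```

```bash
python3 - <<'E'
from h import *
s=get_state();print(s['position'],s['tcp_rot'],s['opening'],s['force'])
c=snap('wrist','w12');c2=snap('scene','s12')
im=cv2.imread('pics/s12.png');a=cv2.resize(im[150:310,150:360],None,fx=3.7,fy=3.7,interpolation=cv2.INTER_CUBIC);cv2.imwrite('pics/s12z.png',a)
plan(593,-345,190,84.6)
E
```

```text
[ 601.51009576 -126.08982894  192.97541313] [1.79747853e+02 3.51442599e-02 8.45027476e+01] 42.6533883535681 [-0.74235641  0.285954   -0.20930223]
from [ 599.6 -126.   189.9] yaw 84.5 n 7 opening 42.6 t 14.65
[[[-0.0312,0.0021,-0.0000],[-0.000,0.000,-0.000]],[[-0.0312,0.0021,-0.0000],[-0.000,0.000,-0.000]],[[-0.0312,0.0020,-0.0000],[-0.000,0.000,-0.000]],[[-0.0312,0.0020,-0.0000],[-0.000,0.000,-0.000]],[[-0.0312,0.0020,-0.0000],[-0.000,0.000,-0.000]]]
[[[-0.0312,0.0020,-0.0000],[-0.000,0.000,-0.000]],[[-0.0312,0.0020,-0.0000],[-0.000,0.000,-0.000]]]
```

View pics/w12.png

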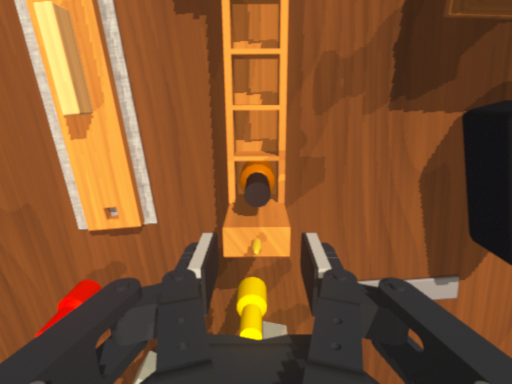

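View pics/s12z.png

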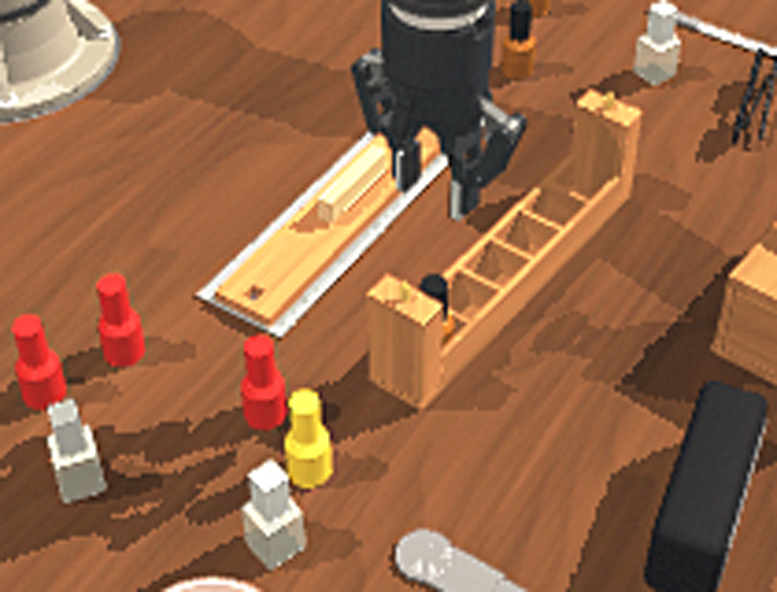

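The bottle stands in pocket 0, visible at (257,185) in the wrist view. Next is atomiser B.

Emit:
carry_out:
  deltas:
    - [[-0.031, 0.002, 0], [0, 0, 0]]
    - [[-0.031, 0.002, 0], [0, 0, 0]]
    - [[-0.031, 0.002, 0], [0, 0, 0]]
    - [[-0.031, 0.002, 0], [0, 0, 0]]
    - [[-0.031, 0.002, 0], [0, 0, 0]]

```text
time: 15.07
position: [594.1, -282.3, 188.5]
tcp_rot: [-179.8, -0.1, 84.5]
force: [0.3, 1.4, -0.9]
opening: 42.7
```

Emit:
carry_out:
  deltas:
    - [[-0.031, 0.002, 0], [0, 0, 0]]
    - [[-0.031, 0.002, 0], [0, 0, 0]]
    - [[0, 0, 0], [0, 0, 0]]
    - [[0, 0, 0], [0, 0, 0]]
    - [[0, 0, 0], [0, 0, 0]]

```text
time: 15.48
position: [592.8, -342.4, 188.7]
tcp_rot: [-179.9, -0.1, 84.5]
force: [-0.2, -0.5, 0.5]
opening: 42.9
```

```bash
python3 - <<'E'
from h import *
s=get_state();print(s['position'],s['tcp_rot'],s['opening'],s['force'])
c=snap('wrist','w13');im=cv2.imread('pics/w13.png');a=cv2.resize(im[110:310,150:410],None,fx=3,fy=3,interpolation=cv2.INTER_CUBIC);cv2.imwrite('pics/w13z.png',a)
ct=capture('top');print('bowl',onz(ct,290+445/5,150+117/5,50))
E
```

```text
[ 592.83709993 -342.35228738  188.74886613] [-1.79852848e+02 -1.20005556e-01  8.45139972e+01] 42.85187030546295 [-0.17542356 -0.54096269  0.54517191]
bowl [ 626.44393905 -456.94678404   50.        ]
```

View pics/w13z.png

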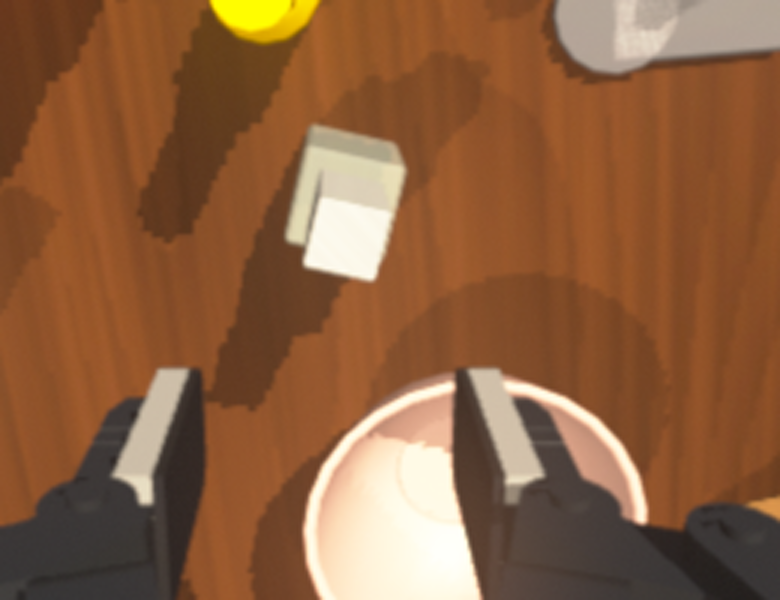

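The cap top corners in the zoom are (317,193), (392,212), (376,281) and (304,264), so its faces are turned about 13° from the jaws.

```bash
cat > cap.py <<'E'
from h import *
import sys
# cap.py ox oy f pos(3) rot(3) z  corners...
def capfit(c,pos,rot,z,cor,ox,oy,f):
    T=wristT(c,{'position':pos,'tcp_rot':rot})
    P=np.array([onz(c,ox+(x+.5)/f-.5,oy+(y+.5)/f-.5,z,T)[:2] for x,y in cor])
    d=(P[1]+P[2]-P[0]-P[3]) # left->right edge dir
    e=(P[0]+P[1]-P[2]-P[3]) # up
    print('center',P.mean(0),'sides',np.linalg.norm(d)/2,np.linalg.norm(e)/2,'yaw for tool y along d', np.degrees(np.arctan2(d[0],-d[1])),'from e',np.degrees(np.arctan2(e[1],e[0])))
    return P.mean(0)
E
python3 - <<'E'
from cap import *
c=capture('wrist')
p=capfit(c,[592.837,-342.352,188.749],[-179.853,-.12,84.514],82,[(317,193),(392,212),(376,281),(304,264)],150,110,3)
plan(p[0],p[1],140,72,4)
E
```

```text
center [ 598.66433286 -336.57231727] sides 20.300446276219944 19.825188351433198 yaw for tool y along d 70.29177394260333 from e 73.54068241837899
from [ 593.9 -341.2  190. ] yaw 84.66 n 4 opening 42.7 t 15.63
[[[0.0013,0.0011,0.0125],[-0.000,-0.000,0.055]],[[0.0013,0.0010,0.0125],[-0.000,-0.000,0.055]],[[0.0014,0.0009,0.0125],[-0.000,-0.000,0.055]],[[0.0014,0.0009,0.0125],[-0.000,-0.000,0.055]]]
```

Emit:
carry_out:
  deltas:
    - [[0.001, 0.001, 0.02], [0, 0, 0.055]]
    - [[0.001, 0.001, 0.025], [0, 0, 0.055]]
    - [[0.001, 0.001, 0.025], [0, 0, 0.055]]
    - [[0.001, 0.001, 0.025], [0, 0, 0.055]]
    - [[0, 0, 0.015], [0, 0, 0]]

```text
time: 16.05
position: [597.4, -337.5, 77.7]
tcp_rot: [-179.8, -0.1, 71.9]
force: [-0.8, 0.3, -0.9]
opening: 43.0
```

Emit:
carry_out:
  deltas:
    - [[0, 0, 0.006], [0, 0, 0]]
    - [[0, 0, 0.005], [0, 0, 0]]
    - [[0, 0, 0], [0, 0, 0]]
    - [[0, 0, 0], [0, 0, 0]]

```text
time: 16.38
position: [598.9, -340.2, 70.6]
tcp_rot: [179.9, 0.0, 71.9]
force: [0.7, -0.1, 1.1]
opening: 42.4
```

```bash
python3 - <<'E'
from h import *
s=get_state();print(s['position'],s['tcp_rot'],s['opening'],s['force'])
c=snap('wrist','w14')
E
```

```text
[ 598.90393069 -340.15088796   70.62538817] [1.79897285e+02 1.23943424e-02 7.19262845e+01] 42.389242769734736 [ 0.66736499 -0.14954027  1.07379147]
```

View pics/w14.png

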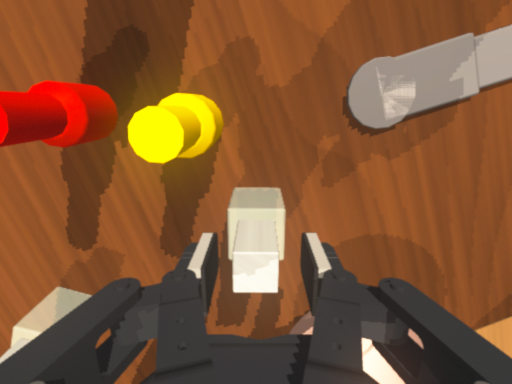

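Emit:
carry_out:
  deltas:
    - [[0.0015, -0.0005, 0.0035], [0, 0, 0]]
    - [[0.0015, 0, 0.003], [0, 0, 0]]
    - [[0, 0, 0], [0, 0, 0]]
    - [[0, 0, 0], [0, 0, 0]]

```text
time: 16.77
position: [598.5, -336.9, 63.0]
tcp_rot: [-180.0, -0.0, 71.9]
force: [0.5, -1.2, 0.3]
opening: 42.7
```

Emit:
carry_out:
  deltas:
    - [[0, 0, 0], [0, 0, 0]]
    - [[0, 0, 0], [0, 0, 0]]
    - [[0, 0, 0], [0, 0, 0]]
    - [[0, 0, 0], [0, 0, 0]]
    - [[0, 0, 0], [0, 0, 0]]
  hand: -1

```text
time: 17.18
position: [598.7, -337.3, 63.3]
tcp_rot: [180.0, 0.0, 71.9]
force: [0.2, -0.0, 1.0]
opening: 19.4
```

Emit:
carry_out:
  deltas:
    - [[0, 0, -0.005], [0, 0, 0]]
    - [[0, 0, -0.02], [0, 0, 0]]
    - [[0, 0, -0.03], [0, 0, 0]]
    - [[0, 0, -0.035], [0, 0, 0]]
    - [[0, 0, -0.035], [0, 0, 0]]

```text
time: 17.6
position: [597.8, -336.8, 188.7]
tcp_rot: [-179.9, -0.0, 71.9]
force: [0.1, -0.3, -0.7]
opening: 19.5
```

```bash
python3 - <<'E'
from h import *
s=get_state();print(s['position'],s['opening'],s['force'])
c=snap('wrist','w15')
C=np.array([610.9,-11.7]);e=np.array([np.sin(np.radians(5.5)),np.cos(np.radians(5.5))])
for k in range(6): print(k,C+e*(-115+46*k))
p=C-69*e
plan(p[0],p[1],205,84.5)
E
```

```text
[ 597.77529771 -336.77799062  188.72142866] 19.517256834807576 [ 0.13333069 -0.25795998 -0.68427344]
0 [ 599.87773846 -126.17056281]
1 [604.28664308 -80.38233769]
2 [608.69554769 -34.59411256]
3 [613.10445231  11.19411256]
4 [617.51335692  56.98233769]
5 [621.92226154 102.77056281]
from [ 602.1 -338.8  198.1] yaw 71.88 n 8 opening 19.3 t 17.65
[[[0.0308,-0.0098,-0.0010],[0.002,0.000,-0.028]],[[0.0310,-0.0089,-0.0010],[0.002,0.000,-0.028]],[[0.0313,-0.0081,-0.0010],[0.002,0.000,-0.028]],[[0.0315,-0.0072,-0.0010],[0.002,0.000,-0.028]],[[0.0317,-0.0063,-0.0009],[0.002,0.000,-0.028]]]
[[[0.0318,-0.0055,-0.0009],[0.002,0.000,-0.028]],[[0.0320,-0.0046,-0.0009],[0.002,0.000,-0.028]],[[0.0321,-0.0037,-0.0009],[0.002,0.000,-0.028]]]
```

View pics/w15.png

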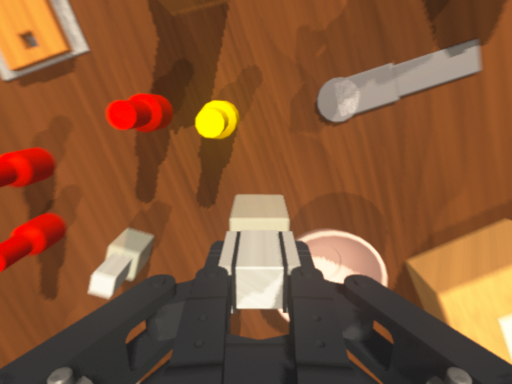

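The atomiser is held square, with its cap at (259,270) and an opening of 19.5. I'll carry it to pocket 1.

Emit:
carry_out:
  deltas:
    - [[0.031, -0.0095, -0.003], [0, 0, -0.028]]
    - [[0.031, -0.0085, -0.003], [0, 0, -0.028]]
    - [[0.031, -0.0075, -0.003], [0, 0, -0.028]]
    - [[0.0315, -0.007, -0.003], [0, 0, -0.028]]
    - [[0.0315, -0.006, -0.003], [0, 0, -0.028]]

```text
time: 18.07
position: [601.1, -174.8, 203.2]
tcp_rot: [-180.0, 0.0, 80.0]
force: [0.5, 0.8, -0.1]
opening: 19.6
```

Emit:
carry_out:
  deltas:
    - [[0.032, -0.005, -0.002], [0, 0, -0.028]]
    - [[0.032, -0.004, 0], [0, 0, -0.028]]
    - [[0.031, -0.003, 0], [0, 0, -0.024]]
    - [[0, 0, 0], [0, 0, 0]]
    - [[0, 0, 0], [0, 0, 0]]

```text
time: 18.48
position: [603.6, -77.4, 205.2]
tcp_rot: [180.0, -0.0, 84.8]
force: [0.1, -1.0, -0.8]
opening: 19.5
```

Emit:
carry_out:
  deltas:
    - [[0, 0, 0], [0, 0, 0]]
    - [[0, 0, 0], [0, 0, 0]]
    - [[0, 0, 0], [0, 0, 0]]

```text
time: 18.73
position: [603.4, -82.6, 204.8]
tcp_rot: [-180.0, 0.1, 84.3]
force: [-0.7, 0.1, -0.4]
opening: 19.7
```

```bash
python3 - <<'E'
from h import *
plan(604.3,-80.4,137,84.5,4)
c=snap('wrist','w16')
E
```

```text
from [603.4 -82.6 204.8] yaw 84.34 n 4 opening 19.7 t 18.73
[[[0.0006,0.0002,0.0170],[-0.000,0.000,-0.001]],[[0.0006,0.0002,0.0170],[-0.000,0.000,-0.001]],[[0.0006,0.0002,0.0170],[-0.000,0.000,-0.001]],[[0.0006,0.0002,0.0170],[-0.000,0.000,-0.001]]]
```

View pics/w16.png

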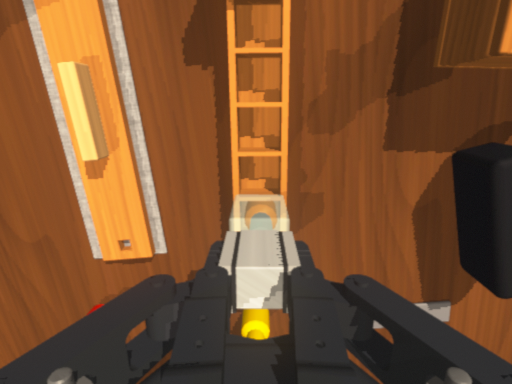

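Emit:
carry_out:
  deltas:
    - [[0.001, 0.0003, 0.012], [0, 0, -0.001]]
    - [[0.001, 0.0003, 0.02], [0, 0, -0.001]]
    - [[0, 0, 0.02], [0, 0, 0]]
    - [[0, 0, 0.012], [0, 0, 0]]
    - [[0, 0, 0.004], [0, 0, 0]]

```text
time: 19.2
position: [602.4, -79.0, 133.8]
tcp_rot: [-179.7, 0.0, 84.6]
force: [-0.8, -0.5, -0.2]
opening: 19.0
```

Emit:
carry_out:
  deltas:
    - [[0, 0, 0], [0, 0, 0]]
    - [[0, 0, 0], [0, 0, 0]]
    - [[0, 0, 0], [0, 0, 0]]
    - [[0, 0, 0], [0, 0, 0]]

```text
time: 19.53
position: [605.3, -78.8, 138.2]
tcp_rot: [179.9, 0.0, 84.6]
force: [-0.4, -0.6, -1.5]
opening: 19.4
```

```bash
python3 - <<'E'
from h import *
s=get_state();c=snap('wrist','w17');T=wristT(c,s);print(s['position'],s['tcp_rot'],s['force'])
im=cv2.imread('pics/w17.png');a=cv2.resize(im[0:250,180:340],None,fx=2.4,fy=2.4,interpolation=cv2.INTER_CUBIC);cv2.imwrite('pics/w17z.png',a)
E
```

```text
[605.28855054 -78.75600577 138.2182528 ] [1.79865754e+02 9.88556824e-03 8.46091743e+01] [-0.42587364 -0.59488749 -1.49830795]
```

View pics/w17z.png

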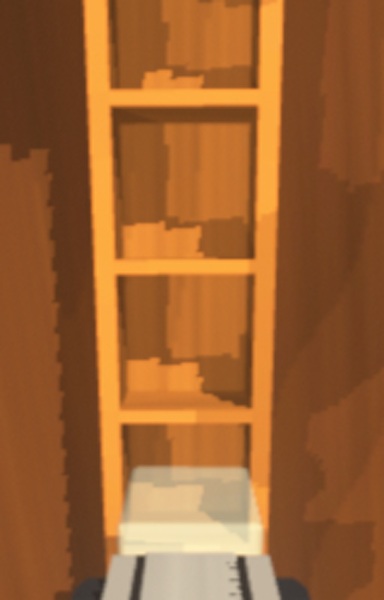

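```bash
python3 - <<'E'
from h import *
s=get_state();c=capture('wrist');T=wristT(c,s);print(s['position'])
f=lambda x,y:(180+(x+.5)/2.4-.5,(y+.5)/2.4-.5)
a=onz(c,*f(134,467),75,T);b=onz(c,*f(250,467),75,T);print('bottom front edge',a,b,(a+b)/2)
for y,l,r in ((98,92,276),(267,99,274),(415,103,269)): print((onz(c,*f(l,y),40,T)+onz(c,*f(r,y),40,T))/2)
E
```

```text
[605.19051366 -78.71931528 138.15553812]
bottom front edge [591.8719421  -62.41509876  75.        ] [623.38949591 -65.41078696  75.        ] [607.63071901 -63.91294286  75.        ]
[614.65269914  33.51481184  40.        ]
[610.95457796 -12.19368988  40.        ]
[606.45281875 -57.2703178   40.        ]
```

Emit:
carry_out:
  deltas:
    - [[-0.0005, -0.001, 0.01], [0, 0, 0]]
    - [[0, -0.0008, 0.015], [0, 0, 0]]
    - [[0, 0, 0.015], [0, 0, 0]]
    - [[0, 0, 0.012], [0, 0, 0]]
    - [[0, 0, 0.006], [0, 0, 0]]

```text
time: 20.05
position: [601.2, -79.0, 76.8]
tcp_rot: [-179.8, 0.0, 84.6]
force: [-0.0, -0.3, -1.1]
opening: 19.4
```

Emit:
carry_out:
  deltas:
    - [[0, 0, 0.004], [0, 0, 0]]
    - [[0, 0, 0.003], [0, 0, 0]]
    - [[0, 0, 0.001], [0, 0, 0]]
    - [[0, 0, 0], [0, 0, 0]]
    - [[0, 0, 0], [0, 0, 0]]

```text
time: 20.47
position: [603.2, -79.0, 71.6]
tcp_rot: [179.9, 0.0, 84.6]
force: [0.2, -0.6, -1.2]
opening: 19.2
```

Emit:
carry_out:
  deltas:
    - [[0, 0, 0.0007], [0, 0, 0]]
    - [[0, 0, 0], [0, 0, 0]]
    - [[0, 0, 0], [0, 0, 0]]

```text
time: 20.72
position: [603.2, -79.0, 71.2]
tcp_rot: [179.9, 0.0, 84.6]
force: [-0.1, 0.1, 4.9]
opening: 19.3
```

Emit:
carry_out:
  deltas:
    - [[0, 0, 0], [0, 0, 0]]
    - [[0, 0, 0], [0, 0, 0]]
    - [[0, 0, 0], [0, 0, 0]]
    - [[0, 0, -0.01], [0, 0, 0]]
    - [[0, 0, -0.025], [0, 0, 0]]
  hand: 0

```text
time: 21.13
position: [599.7, -78.9, 102.6]
tcp_rot: [-179.6, -0.0, 84.6]
force: [0.1, -0.1, 0.1]
opening: 42.7
```

Emit:
carry_out:
  deltas:
    - [[0, 0, -0.03], [0, 0, 0]]
    - [[0, 0, -0.03], [0, 0, 0]]
    - [[0, 0, -0.025], [0, 0, 0]]
    - [[0, 0, 0], [0, 0, 0]]
    - [[0, 0, 0], [0, 0, 0]]

```text
time: 21.55
position: [603.8, -79.0, 192.7]
tcp_rot: [179.7, 0.0, 84.6]
force: [-0.9, -0.1, -0.8]
opening: 42.6
```

```bash
python3 - <<'E'
from h import *
s=get_state();print(s['position'],s['tcp_rot'],s['opening'],s['force'])
c=snap('wrist','w18');c2=snap('top','t18')
plan(442,-372,190,84.6)
E
```

```text
[603.78268528 -78.96156442 192.7173413 ] [1.79747618e+02 1.57536724e-02 8.46185517e+01] 42.63270534731906 [-0.92338347 -0.14337888 -0.79597532]
from [601.8 -79.  189.7] yaw 84.62 n 10 opening 42.7 t 21.65
[[[-0.0307,-0.0132,-0.0000],[-0.000,0.000,0.000]],[[-0.0307,-0.0132,-0.0000],[-0.000,0.000,0.000]],[[-0.0307,-0.0132,-0.0000],[-0.000,0.000,0.000]],[[-0.0307,-0.0132,-0.0000],[-0.000,0.000,0.000]],[[-0.0307,-0.0132,-0.0000],[-0.000,0.000,0.000]]]
[[[-0.0307,-0.0132,-0.0000],[-0.000,0.000,0.000]],[[-0.0307,-0.0132,-0.0000],[-0.000,0.000,0.000]],[[-0.0307,-0.0132,-0.0000],[-0.000,0.000,0.000]],[[-0.0307,-0.0132,-0.0000],[-0.000,0.000,0.000]],[[-0.0307,-0.0132,-0.0000],[-0.000,0.000,0.000]]]
```

View pics/w18.png

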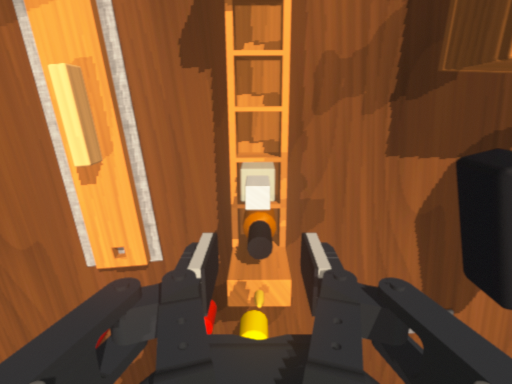

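View pics/t18.png

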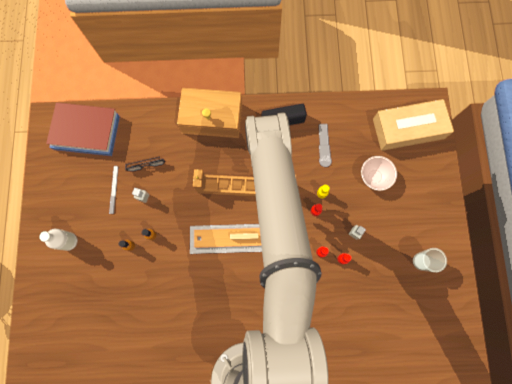

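Two are in: the wrist view shows the atomiser at (258,190) and the polish at (260,238). The top view shows polish B has been knocked to about (148,234), so I'll measure it again. Atomiser C is next.

Emit:
carry_out:
  deltas:
    - [[-0.031, -0.013, 0], [0, 0, 0]]
    - [[-0.031, -0.013, 0], [0, 0, 0]]
    - [[-0.031, -0.013, 0], [0, 0, 0]]
    - [[-0.031, -0.013, 0], [0, 0, 0]]
    - [[-0.031, -0.013, 0], [0, 0, 0]]

```text
time: 22.07
position: [521.3, -228.1, 188.5]
tcp_rot: [-179.8, -0.0, 84.6]
force: [0.4, -0.2, -0.4]
opening: 42.5
```

Emit:
carry_out:
  deltas:
    - [[-0.031, -0.013, 0], [0, 0, 0]]
    - [[-0.031, -0.013, 0], [0, 0, 0]]
    - [[-0.031, -0.013, 0], [0, 0, 0]]
    - [[-0.031, -0.013, 0], [0, 0, 0]]
    - [[-0.025, -0.013, 0], [0, 0, 0]]

```text
time: 22.48
position: [442.1, -371.4, 188.5]
tcp_rot: [-179.8, -0.0, 84.5]
force: [0.2, 0.4, 0.6]
opening: 42.7
```

Emit:
carry_out:
  deltas:
    - [[0, 0, 0], [0, 0, 0]]
    - [[0, 0, 0], [0, 0, 0]]
    - [[0, 0, 0], [0, 0, 0]]
    - [[0, 0, 0], [0, 0, 0]]

```text
time: 22.82
position: [445.3, -367.6, 189.5]
tcp_rot: [-180.0, -0.1, 84.8]
force: [0.1, -0.1, 0.1]
opening: 42.6
```

```bash
python3 - <<'E'
from h import *
s=get_state();print(s['position'],s['tcp_rot'],s['opening'],s['force'])
c=snap('wrist','w19');im=cv2.imread('pics/w19.png');a=cv2.resize(im[110:310,150:410],None,fx=3,fy=3,interpolation=cv2.INTER_CUBIC);cv2.imwrite('pics/w19z.png',a)
E
```

```text
[ 445.33787814 -367.63433988  189.52128465] [-1.79954352e+02 -9.15651335e-02  8.47686657e+01] 42.59213082319965 [ 0.08896045 -0.11297236  0.07008961]
```

View pics/w19z.png

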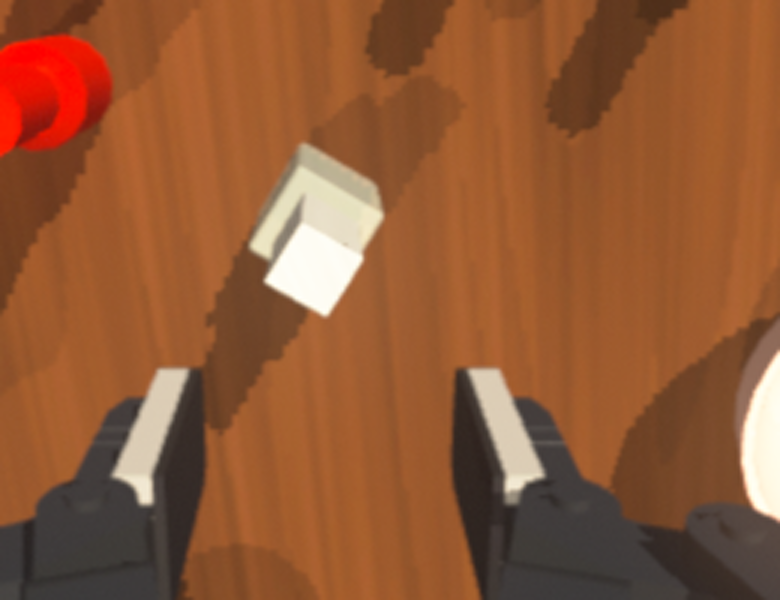

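The cap corners in the zoom are (302,220), (363,259), (326,316) and (264,281), a turn of about 31°.

```bash
python3 - <<'E'
from cap import *
c=capture('wrist')
p=capfit(c,[445.338,-367.634,189.52],[-179.954,-.092,84.77],82,[(302,220),(363,259),(326,316),(264,281)],150,110,3)
plan(p[0],p[1],100,53.5,5)
E
```

```text
center [ 441.507327   -370.13479624] sides 19.678605409752745 19.684148114261156 yaw for tool y along d 52.429939819222106 from e 53.37155202427526
from [ 445.5 -367.9  190. ] yaw 84.78 n 5 opening 42.5 t 22.92
[[[-0.0005,-0.0008,0.0180],[-0.000,-0.000,0.109]],[[-0.0006,-0.0007,0.0180],[-0.000,-0.000,0.109]],[[-0.0007,-0.0006,0.0180],[-0.000,-0.000,0.109]],[[-0.0007,-0.0005,0.0180],[-0.000,-0.000,0.109]],[[-0.0008,-0.0005,0.0180],[-0.000,-0.000,0.109]]]
```

Emit:
carry_out:
  deltas:
    - [[-0.0005, -0.001, 0.018], [0, 0, 0.111]]
    - [[-0.0006, -0.0007, 0.02], [0, 0, 0.111]]
    - [[-0.0007, -0.0006, 0.02], [0, 0, 0.111]]
    - [[-0.0007, -0.0005, 0.02], [0, 0, 0.111]]
    - [[-0.001, -0.0005, 0.018], [0, 0, 0.111]]

```text
time: 23.33
position: [440.8, -370.6, 93.2]
tcp_rot: [-180.0, -0.0, 52.6]
force: [0.4, -1.5, 0.4]
opening: 42.8
```

Emit:
carry_out:
  deltas:
    - [[0, 0, 0.012], [0, 0, 0]]
    - [[0, 0, 0.01], [0, 0, 0]]
    - [[0, 0, 0], [0, 0, 0]]
    - [[0, 0, 0], [0, 0, 0]]
    - [[0, 0, 0], [0, 0, 0]]

```text
time: 23.75
position: [441.2, -372.2, 73.3]
tcp_rot: [179.9, -0.0, 52.9]
force: [0.1, -0.9, 0.5]
opening: 42.7
```

```bash
python3 - <<'E'
from h import *
s=get_state();print(s['position'],s['tcp_rot'],s['opening'],s['force'])
c=snap('wrist','w20');T=wristT(c,s);print(proj(c,np.array([s['position'][0],s['position'][1],82]),T))
E
```

```text
[ 441.20961652 -372.22641417   73.32419827] [ 1.79881639e+02 -9.43901724e-03  5.28926835e+01] 42.736061121658494 [ 0.10918228 -0.86861973  0.47576641]
[258.1336723  275.11713469]
```

View pics/w20.png

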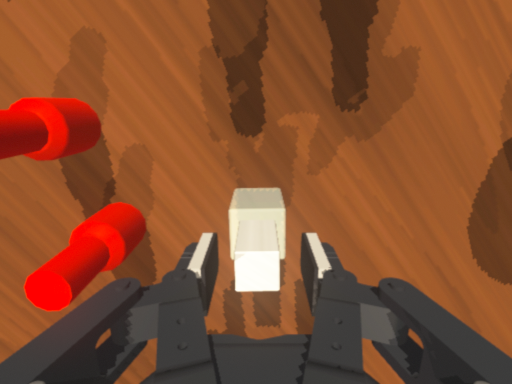

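Emit:
carry_out:
  deltas:
    - [[0.0015, 0, 0.005], [0, 0, 0]]
    - [[0, 0, 0.005], [0, 0, 0]]
    - [[0, 0, 0], [0, 0, 0]]
    - [[0, 0, 0], [0, 0, 0]]
    - [[0, 0, 0], [0, 0, 0]]

```text
time: 24.22
position: [441.2, -370.7, 62.3]
tcp_rot: [-180.0, 0.0, 52.8]
force: [-0.4, -0.2, 0.7]
opening: 42.5
```

Emit:
carry_out:
  deltas:
    - [[0, 0, 0], [0, 0, 0]]
    - [[0, 0, 0], [0, 0, 0]]
    - [[0, 0, 0], [0, 0, 0]]
    - [[0, 0, 0], [0, 0, 0]]
    - [[0, 0, 0], [0, 0, 0]]
  hand: -1

```text
time: 24.63
position: [441.4, -370.8, 62.6]
tcp_rot: [180.0, 0.0, 52.8]
force: [-0.4, 0.7, 1.0]
opening: 19.8
```

```bash
python3 - <<'E'
from h import *
s=get_state();plan(608.7,-35,64,84.5,11)
E
```

```text
from [ 441.4 -370.8   62.6] yaw 52.82 n 11 opening 19.8 t 24.63
[[[0.0335,-0.0063,-0.0001],[0.000,0.000,-0.050]],[[0.0338,-0.0046,-0.0001],[0.000,0.000,-0.050]],[[0.0340,-0.0029,-0.0001],[0.000,0.000,-0.050]],[[0.0341,-0.0012,-0.0001],[0.000,0.000,-0.050]],[[0.0341,0.0005,-0.0001],[0.000,0.000,-0.050]]]
[[[0.0340,0.0022,-0.0001],[0.000,0.000,-0.050]],[[0.0339,0.0039,-0.0001],[0.000,0.000,-0.050]],[[0.0336,0.0056,-0.0001],[0.000,0.000,-0.050]],[[0.0333,0.0073,-0.0001],[0.000,0.000,-0.050]],[[0.0329,0.0090,-0.0001],[0.000,0.000,-0.050]]]
[[[0.0324,0.0106,-0.0001],[0.000,0.000,-0.050]]]
```

Emit:
carry_out:
  deltas:
    - [[0, 0, -0.005], [0, 0, 0]]
    - [[0, 0, -0.02], [0, 0, 0]]
    - [[0, 0, -0.035], [0, 0, 0]]
    - [[0, 0, -0.035], [0, 0, 0]]
    - [[0, 0, -0.035], [0, 0, 0]]

```text
time: 25.05
position: [440.6, -370.1, 193.5]
tcp_rot: [-179.9, 0.0, 52.8]
force: [0.9, -0.0, -1.1]
opening: 19.7
```

Emit:
carry_out:
  deltas:
    - [[0.0335, -0.0063, -0.004], [0, 0, -0.05]]
    - [[0.034, -0.0046, -0.004], [0, 0, -0.05]]
    - [[0.034, -0.003, -0.004], [0, 0, -0.05]]
    - [[0.034, -0.001, -0.003], [0, 0, -0.05]]
    - [[0.034, 0.0005, 0], [0, 0, -0.05]]

```text
time: 25.47
position: [518.2, -216.8, 208.3]
tcp_rot: [179.9, 0.0, 67.3]
force: [0.2, -0.2, -2.0]
opening: 19.4
```

Emit:
carry_out:
  deltas:
    - [[0.034, 0.002, 0], [0, 0, -0.05]]
    - [[0.034, 0.004, 0], [0, 0, -0.05]]
    - [[0.0335, 0.0055, 0], [0, 0, -0.05]]
    - [[0.0335, 0.0075, 0], [0, 0, -0.05]]
    - [[0.033, 0.009, 0], [0, 0, -0.05]]

```text
time: 25.88
position: [594.1, -64.0, 207.3]
tcp_rot: [-180.0, 0.0, 81.6]
force: [0.1, -0.2, -0.1]
opening: 19.3
```

Emit:
carry_out:
  deltas:
    - [[0.0325, 0.0105, 0], [0, 0, -0.05]]
    - [[0, 0, 0], [0, 0, 0]]
    - [[0, 0, 0], [0, 0, 0]]
    - [[0, 0, 0], [0, 0, 0]]
    - [[0, 0, 0], [0, 0, 0]]

```text
time: 26.3
position: [608.6, -36.9, 207.0]
tcp_rot: [-179.9, 0.1, 84.2]
force: [0.8, -0.4, -0.5]
opening: 19.0
```

```bash
python3 - <<'E'
from h import *
plan(608,-34.6,137,84.5,4)
c=snap('wrist','w21')
E
```

```text
from [608.6 -36.9 207. ] yaw 84.18 n 4 opening 19.0 t 26.3
[[[0.0006,-0.0002,0.0175],[-0.000,0.000,-0.001]],[[0.0006,-0.0002,0.0175],[-0.000,0.000,-0.001]],[[0.0006,-0.0002,0.0175],[-0.000,0.000,-0.001]],[[0.0006,-0.0002,0.0175],[-0.000,0.000,-0.001]]]
```

View pics/w21.png

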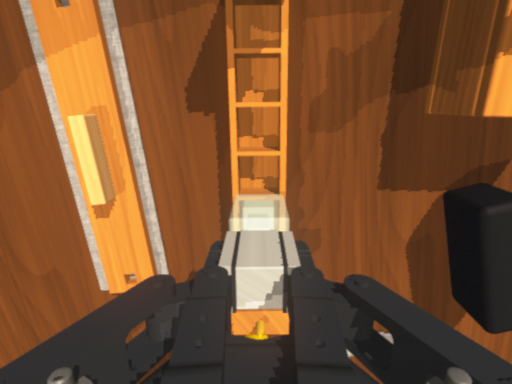

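Emit:
carry_out:
  deltas:
    - [[0.001, -0.0003, 0.012], [0, 0, -0.002]]
    - [[0.001, -0.0003, 0.02], [0, 0, -0.002]]
    - [[0, 0, 0.02], [0, 0, 0]]
    - [[0, 0, 0.012], [0, 0, 0]]
    - [[0, 0, 0.006], [0, 0, 0]]

```text
time: 26.77
position: [607.0, -33.7, 134.6]
tcp_rot: [-179.8, 0.0, 84.5]
force: [-0.4, -0.2, -0.6]
opening: 19.1
```

Emit:
carry_out:
  deltas:
    - [[0, 0, 0], [0, 0, 0]]
    - [[0, 0, 0], [0, 0, 0]]
    - [[0, 0, 0], [0, 0, 0]]
    - [[0, 0, 0], [0, 0, 0]]

```text
time: 27.1
position: [609.7, -32.8, 138.5]
tcp_rot: [179.9, -0.0, 84.6]
force: [-0.2, -0.2, -1.2]
opening: 19.4
```

```bash
python3 - <<'E'
from h import *
s=get_state();c=snap('wrist','w22');T=wristT(c,s);print(s['position'],s['tcp_rot'],s['force'])
im=cv2.imread('pics/w22.png');a=cv2.resize(im[0:250,180:340],None,fx=2.4,fy=2.4,interpolation=cv2.INTER_CUBIC);cv2.imwrite('pics/w22z.png',a)
E
```

```text
[609.74486004 -32.80052156 138.53397449] [ 1.79861788e+02 -2.45684608e-03  8.45523619e+01] [-0.18934121 -0.2273472  -1.22359858]
```

View pics/w22z.png

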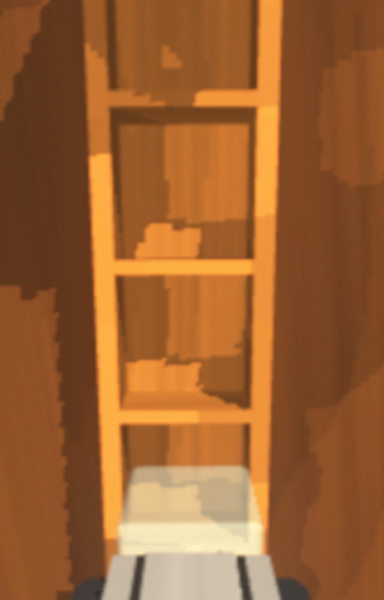

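Emit:
carry_out:
  deltas:
    - [[-0.0005, -0.001, 0.01], [0, 0, 0]]
    - [[0, -0.0005, 0.015], [0, 0, 0]]
    - [[0, 0, 0.015], [0, 0, 0]]
    - [[0, 0, 0.012], [0, 0, 0]]
    - [[0, 0, 0.006], [0, 0, 0]]

```text
time: 27.57
position: [606.0, -33.3, 77.2]
tcp_rot: [-179.8, 0.0, 84.6]
force: [0.3, -0.0, -1.0]
opening: 19.3
```

Emit:
carry_out:
  deltas:
    - [[0, 0, 0.004], [0, 0, 0]]
    - [[0, 0, 0.003], [0, 0, 0]]
    - [[0, 0, 0.0012], [0, 0, 0]]
    - [[0, 0, 0], [0, 0, 0]]
    - [[0, 0, 0], [0, 0, 0]]

```text
time: 27.98
position: [607.8, -33.1, 71.7]
tcp_rot: [179.9, 0.0, 84.6]
force: [0.6, -0.5, -0.2]
opening: 19.2
```

Emit:
carry_out:
  deltas:
    - [[0, 0, 0.001], [0, 0, 0]]
    - [[0, 0, 0], [0, 0, 0]]
    - [[0, 0, 0], [0, 0, 0]]

```text
time: 28.23
position: [607.8, -33.2, 70.6]
tcp_rot: [179.9, 0.0, 84.6]
force: [0.6, -0.2, 0.7]
opening: 19.3
```

Emit:
carry_out:
  deltas:
    - [[0, 0, 0], [0, 0, 0]]
    - [[0, 0, 0], [0, 0, 0]]
    - [[0, 0, 0], [0, 0, 0]]
    - [[0, 0, -0.01], [0, 0, 0]]
    - [[0, 0, -0.025], [0, 0, 0]]
  hand: 0

```text
time: 28.65
position: [604.5, -33.3, 102.7]
tcp_rot: [-179.6, 0.0, 84.6]
force: [0.1, -0.6, -0.6]
opening: 42.8
```

Emit:
carry_out:
  deltas:
    - [[0, 0, -0.03], [0, 0, 0]]
    - [[0, 0, -0.03], [0, 0, 0]]
    - [[0, 0, -0.025], [0, 0, 0]]
    - [[0, 0, 0], [0, 0, 0]]
    - [[0, 0, 0], [0, 0, 0]]

```text
time: 29.07
position: [608.5, -33.0, 192.7]
tcp_rot: [179.7, -0.0, 84.6]
force: [0.2, -0.1, 1.0]
opening: 42.6
```

```bash
python3 - <<'E'
from h import *
s=get_state();print(s['position'],s['tcp_rot'],s['opening'],s['force'])
c=snap('wrist','w23');c2=snap('top','t23')
im=cv2.imread('pics/t23.png');a=cv2.resize(im[150:270,100:220],None,fx=5,fy=5,interpolation=cv2.INTER_CUBIC);cv2.imwrite('pics/t23z.png',a)
plan(588,320,190,84.6)
E
```

```text
[608.50802226 -33.0390816  192.65621689] [ 1.79738128e+02 -4.11696858e-04  8.45575301e+01] 42.62930676814073 [ 0.18524759 -0.09219101  0.97204319]
from [606.5 -33.2 189.6] yaw 84.56 n 10 opening 42.4 t 29.17
[[[0.0350,-0.0052,-0.0000],[-0.000,0.000,-0.000]],[[0.0350,-0.0052,-0.0000],[-0.000,0.000,-0.000]],[[0.0350,-0.0052,-0.0000],[-0.000,0.000,-0.000]],[[0.0350,-0.0052,-0.0000],[-0.000,0.000,-0.000]],[[0.0350,-0.0052,-0.0000],[-0.000,0.000,-0.000]]]
[[[0.0350,-0.0052,-0.0000],[-0.000,0.000,-0.000]],[[0.0350,-0.0052,-0.0000],[-0.000,0.000,-0.000]],[[0.0350,-0.0052,-0.0000],[-0.000,0.000,-0.000]],[[0.0350,-0.0052,-0.0000],[-0.000,0.000,-0.000]],[[0.0350,-0.0052,-0.0000],[-0.000,0.000,-0.000]]]
```

View pics/w23.png

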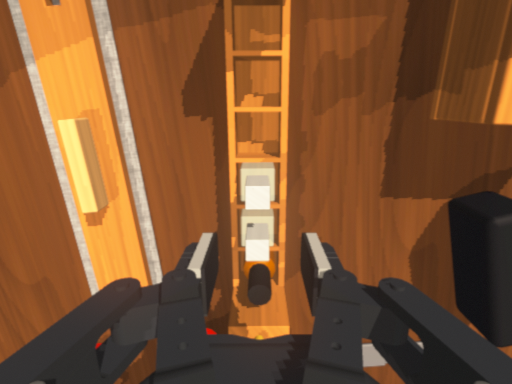

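View pics/t23z.png

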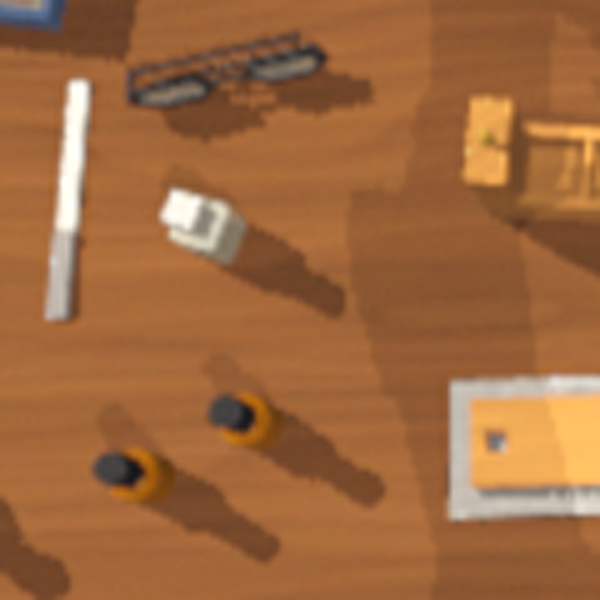

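Three are in. On the left side of the zoom, atomiser A is at (181,210), polish B at (232,413) and polish A at (119,468). Atomiser A is next.

Emit:
carry_out:
  deltas:
    - [[0.035, -0.005, 0], [0, 0, 0]]
    - [[0.035, -0.005, 0], [0, 0, 0]]
    - [[0.035, -0.005, 0], [0, 0, 0]]
    - [[0.035, -0.005, 0], [0, 0, 0]]
    - [[0.035, -0.005, 0], [0, 0, 0]]

```text
time: 29.58
position: [597.6, 144.5, 188.3]
tcp_rot: [-179.8, 0.1, 84.5]
force: [0.6, -0.0, 0.6]
opening: 42.9
```

Emit:
carry_out:
  deltas:
    - [[0.035, -0.005, 0], [0, 0, 0]]
    - [[0.035, -0.005, 0], [0, 0, 0]]
    - [[0.035, -0.005, 0], [0, 0, 0]]
    - [[0.035, -0.005, 0], [0, 0, 0]]
    - [[0.035, -0.005, 0], [0, 0, 0]]

```text
time: 30.0
position: [589.5, 321.0, 188.0]
tcp_rot: [-179.8, 0.1, 84.6]
force: [0.5, -1.1, 0.1]
opening: 42.4
```

Emit:
carry_out:
  deltas:
    - [[0, 0, 0], [0, 0, 0]]
    - [[0, 0, 0], [0, 0, 0]]
    - [[0, 0, 0], [0, 0, 0]]
    - [[0, 0, 0], [0, 0, 0]]

```text
time: 30.33
position: [591.0, 317.6, 188.8]
tcp_rot: [-179.9, 0.2, 84.4]
force: [-0.3, -0.2, 0.7]
opening: 42.7
```

```bash
python3 - <<'E'
from h import *
s=get_state();print(s['position'],s['tcp_rot'],s['opening'],s['force'])
c=snap('wrist','w24');im=cv2.imread('pics/w24.png');a=cv2.resize(im[110:310,150:410],None,fx=3,fy=3,interpolation=cv2.INTER_CUBIC);cv2.imwrite('pics/w24z.png',a)
E
```

```text
[590.99822212 317.61801946 188.84803518] [-1.79938297e+02  1.53094657e-01  8.44313720e+01] 42.71207397796879 [-0.31555873 -0.24388592  0.65649206]
```

View pics/w24z.png

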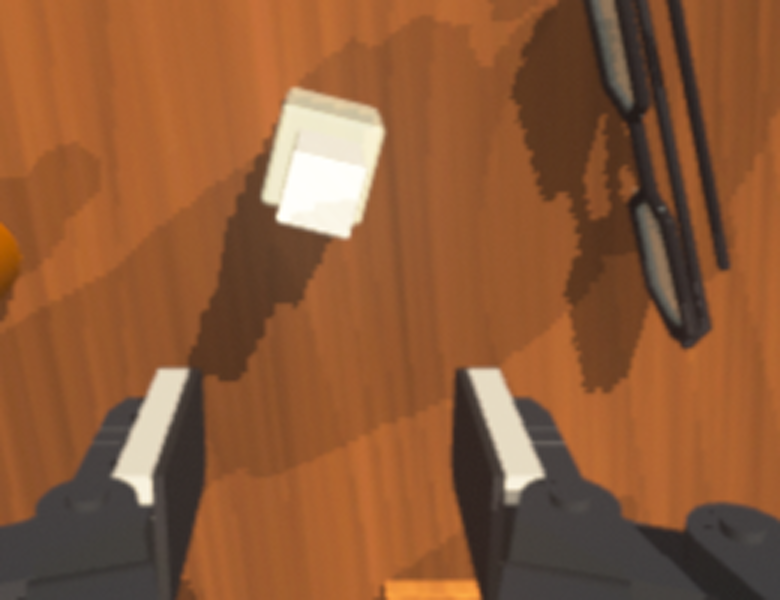

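The cap corners are (294,150), (367,169), (350,238) and (277,219) in the zoom.

```bash
python3 - <<'E'
from cap import *
c=capture('wrist')
p=capfit(c,[590.998,317.618,188.848],[-179.938,.153,84.43],82,[(294,150),(367,169),(350,238),(277,219)],150,110,3)
plan(p[0],p[1]-.5,75,71,5)
E
```

```text
center [591.40477032 335.3896613 ] sides 19.9158248456653 19.217009784006457 yaw for tool y along d 69.46598632901448 from e 70.80022501209159
from [591.3 317.8 189.5] yaw 84.4 n 5 opening 42.5 t 30.43
[[[0.0034,-0.0003,0.0229],[-0.000,0.000,0.047]],[[0.0034,-0.0005,0.0229],[-0.000,0.000,0.047]],[[0.0034,-0.0006,0.0229],[-0.000,0.000,0.047]],[[0.0034,-0.0008,0.0229],[-0.000,0.000,0.047]],[[0.0033,-0.0009,0.0229],[-0.000,0.000,0.047]]]
```

Emit:
carry_out:
  deltas:
    - [[0.0034, -0.0003, 0.023], [0, 0, 0.049]]
    - [[0.0034, -0.0005, 0.023], [0, 0, 0.049]]
    - [[0.0034, -0.0006, 0.023], [0, 0, 0.049]]
    - [[0.0034, -0.0008, 0.023], [0, 0, 0.049]]
    - [[0.0033, -0.001, 0.023], [0, 0, 0.049]]

```text
time: 30.85
position: [591.4, 335.8, 74.2]
tcp_rot: [180.0, 0.0, 70.3]
force: [0.8, 1.0, 0.3]
opening: 42.8
```

Emit:
carry_out:
  deltas:
    - [[0, 0, 0], [0, 0, 0]]
    - [[0, 0, 0], [0, 0, 0]]
    - [[0, 0, 0], [0, 0, 0]]
    - [[0, 0, 0], [0, 0, 0]]

```text
time: 31.18
position: [592.3, 337.3, 77.2]
tcp_rot: [179.9, -0.1, 70.5]
force: [-0.3, 0.0, -0.6]
opening: 42.1
```

```bash
python3 - <<'E'
from h import *
s=get_state();print(s['position'],s['tcp_rot'],s['opening'],s['force'])
c=snap('wrist','w25');T=wristT(c,s);print(proj(c,np.array([s['position'][0],s['position'][1],82]),T))
E
```

```text
[592.2799391  337.30804997  77.21758758] [ 1.79859994e+02 -1.39277547e-01  7.04995530e+01] 42.069669695000485 [-0.28909882  0.04625838 -0.56626941]
[257.94707785 270.10161614]
```

View pics/w25.png

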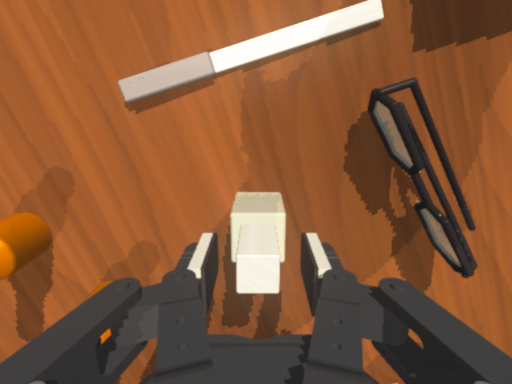

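Emit:
carry_out:
  deltas:
    - [[-0.001, 0, 0.006], [0, 0, 0]]
    - [[0, 0, 0.006], [0, 0, 0]]
    - [[0, 0, 0.001], [0, 0, 0]]
    - [[0, 0, 0], [0, 0, 0]]
    - [[0, 0, 0], [0, 0, 0]]

```text
time: 31.65
position: [590.3, 336.3, 61.8]
tcp_rot: [-180.0, 0.0, 70.5]
force: [-0.5, -0.5, 0.5]
opening: 42.9
```

Emit:
carry_out:
  deltas:
    - [[0, 0, 0], [0, 0, 0]]
    - [[0, 0, 0], [0, 0, 0]]
    - [[0, 0, 0], [0, 0, 0]]
    - [[0, 0, 0], [0, 0, 0]]
    - [[0, 0, 0], [0, 0, 0]]
  hand: -1

```text
time: 32.07
position: [590.6, 336.5, 62.3]
tcp_rot: [180.0, -0.0, 70.5]
force: [0.0, 0.8, 1.5]
opening: 19.4
```

```bash
python3 - <<'E'
from h import *
s=get_state();plan(612.2,11.5,63,84.5,10)
E
```

```text
from [590.6 336.5  62.3] yaw 70.52 n 10 opening 19.4 t 32.07
[[[-0.0299,0.0129,-0.0001],[0.000,-0.000,-0.024]],[[-0.0302,0.0121,-0.0001],[0.000,-0.000,-0.024]],[[-0.0305,0.0114,-0.0001],[0.000,-0.000,-0.024]],[[-0.0308,0.0107,-0.0001],[0.000,-0.000,-0.024]],[[-0.0310,0.0099,-0.0001],[0.000,-0.000,-0.024]]]
[[[-0.0313,0.0091,-0.0001],[0.000,-0.000,-0.024]],[[-0.0315,0.0084,-0.0001],[0.000,-0.000,-0.024]],[[-0.0317,0.0076,-0.0001],[0.000,-0.000,-0.024]],[[-0.0318,0.0068,-0.0001],[0.000,-0.000,-0.024]],[[-0.0320,0.0060,-0.0001],[0.000,-0.000,-0.024]]]
```

Emit:
carry_out:
  deltas:
    - [[0, 0, -0.005], [0, 0, 0]]
    - [[0, 0, -0.02], [0, 0, 0]]
    - [[0, 0, -0.04], [0, 0, 0]]
    - [[0, 0, -0.04], [0, 0, 0]]
    - [[0, 0, -0.04], [0, 0, 0]]

```text
time: 32.48
position: [589.9, 335.9, 208.4]
tcp_rot: [-180.0, 0.1, 70.5]
force: [0.8, 0.2, -1.8]
opening: 19.2
```

Emit:
carry_out:
  deltas:
    - [[-0.03, 0.013, 0], [0, 0, -0.0245]]
    - [[-0.03, 0.012, 0], [0, 0, -0.0245]]
    - [[-0.0305, 0.0115, 0], [0, 0, -0.0245]]
    - [[-0.031, 0.0105, 0], [0, 0, -0.0245]]
    - [[-0.031, 0.01, 0], [0, 0, -0.0245]]

```text
time: 32.9
position: [601.0, 172.1, 207.4]
tcp_rot: [180.0, 0.0, 77.6]
force: [1.1, 0.7, -1.1]
opening: 19.4
```

Emit:
carry_out:
  deltas:
    - [[-0.0313, 0.009, 0], [0, 0, -0.0245]]
    - [[-0.0315, 0.0085, 0], [0, 0, -0.0245]]
    - [[-0.0317, 0.0075, 0], [0, 0, -0.0245]]
    - [[-0.0318, 0.007, 0], [0, 0, -0.0245]]
    - [[-0.032, 0.006, 0], [0, 0, -0.0245]]

```text
time: 33.32
position: [612.0, 9.6, 207.4]
tcp_rot: [180.0, 0.0, 84.6]
force: [0.3, -0.0, -0.4]
opening: 19.3
```

Emit:
carry_out:
  deltas:
    - [[0, 0, 0], [0, 0, 0]]
    - [[0, 0, 0], [0, 0, 0]]
    - [[0, 0, 0], [0, 0, 0]]
    - [[0, 0, 0], [0, 0, 0]]
    - [[0, 0, 0], [0, 0, 0]]

```text
time: 33.73
position: [612.1, 13.4, 207.2]
tcp_rot: [180.0, -0.0, 84.7]
force: [-0.2, 0.1, -0.2]
opening: 19.4
```

```bash
python3 - <<'E'
from h import *
plan(612.3,11.2,137,84.5,4)
c=snap('wrist','w26')
E
```

```text
from [612.1  13.4 207.2] yaw 84.73 n 4 opening 19.4 t 33.73
[[[-0.0006,0.0001,0.0176],[0.000,-0.000,0.001]],[[-0.0006,0.0001,0.0176],[0.000,-0.000,0.001]],[[-0.0005,0.0001,0.0176],[0.000,-0.000,0.001]],[[-0.0005,0.0001,0.0176],[0.000,-0.000,0.001]]]
```

View pics/w26.png

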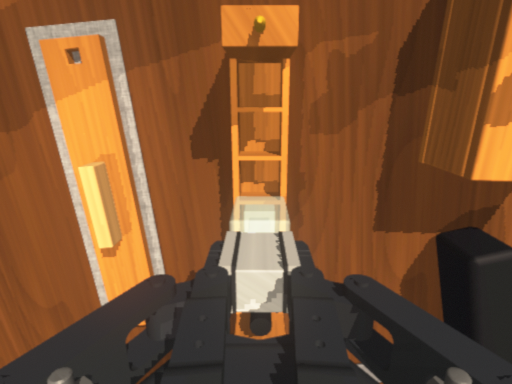

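Emit:
carry_out:
  deltas:
    - [[-0.0005, 0, 0.012], [0, 0, 0]]
    - [[-0.0005, 0, 0.02], [0, 0, 0]]
    - [[0, 0, 0.02], [0, 0, 0]]
    - [[0, 0, 0.012], [0, 0, 0]]
    - [[0, 0, 0.006], [0, 0, 0]]

```text
time: 34.2
position: [610.5, 10.5, 134.3]
tcp_rot: [-179.8, 0.0, 84.6]
force: [-0.5, -0.5, -1.1]
opening: 19.1
```

Emit:
carry_out:
  deltas:
    - [[0, 0, 0], [0, 0, 0]]
    - [[0, 0, 0], [0, 0, 0]]
    - [[0, 0, 0], [0, 0, 0]]
    - [[0, 0, 0], [0, 0, 0]]

```text
time: 34.53
position: [613.1, 10.4, 138.3]
tcp_rot: [179.9, -0.0, 84.6]
force: [-0.9, 0.2, -0.8]
opening: 19.3
```

```bash
python3 - <<'E'
from h import *
s=get_state();c=snap('wrist','w27');T=wristT(c,s);print(s['position'],s['tcp_rot'],s['force'])
im=cv2.imread('pics/w27.png');a=cv2.resize(im[0:250,180:340],None,fx=2.4,fy=2.4,interpolation=cv2.INTER_CUBIC);cv2.imwrite('pics/w27z.png',a)
E
```

```text
[613.09648625  10.41459191 138.33597455] [ 1.79861380e+02 -1.38961954e-02  8.45601192e+01] [-0.93149936  0.17284648 -0.75970921]
```

View pics/w27z.png

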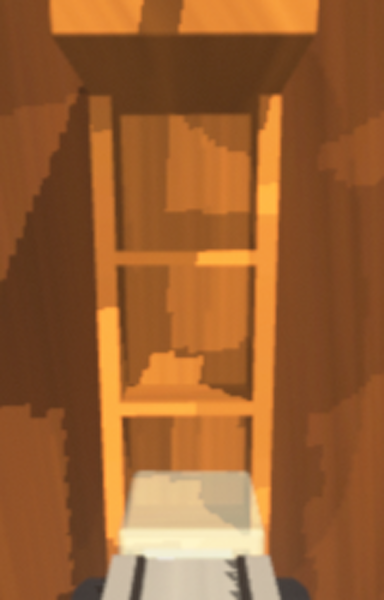

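```bash
cat > chk.py <<'E'
from h import *
def chk(fb,l,r,dv,dl,dr,zb):
    s=get_state();c=capture('wrist');T=wristT(c,s)
    f=lambda x,y:(180+(x+.5)/2.4-.5,(y+.5)/2.4-.5)
    a=onz(c,*f(l,fb),zb,T);b=onz(c,*f(r,fb),zb,T);m=(a+b)/2
    d=(onz(c,*f(dl,dv),40,T)+onz(c,*f(dr,dv),40,T))/2
    print(s['position'],'front edge',m[:2],'divider',d[:2],'body->pocket delta (tool)',end=' ')
    e=np.array([np.sin(np.radians(5.5)),np.cos(np.radians(5.5))]);n=np.array([e[1],-e[0]])
    v=(d[:2]-23*e)-(m[:2]-16*e);print(v@e,v@n)
E
python3 -c "
from chk import *
chk(472,135,250,407,103,270,76)"
```

```text
[612.95318129  10.36224689 138.22933975] front edge [615.43333359  24.03831791] divider [614.64387313  34.38370701] body->pocket delta (tool) 3.2220945501986167 -1.777387538387992
```

Emit:
carry_out:
  deltas:
    - [[0.0015, -0.001, 0.01], [0, 0, 0]]
    - [[0.0012, -0.0005, 0.012], [0, 0, 0]]
    - [[0, 0, 0.015], [0, 0, 0]]
    - [[0, 0, 0.015], [0, 0, 0]]
    - [[0, 0, 0.006], [0, 0, 0]]

```text
time: 35.05
position: [608.6, 13.0, 75.8]
tcp_rot: [-179.7, 0.0, 84.6]
force: [-0.1, -1.0, -1.2]
opening: 18.9
```

Emit:
carry_out:
  deltas:
    - [[0, 0, 0.004], [0, 0, 0]]
    - [[0, 0, 0.003], [0, 0, 0]]
    - [[0, 0, 0.0015], [0, 0, 0]]
    - [[0, 0, 0], [0, 0, 0]]
    - [[0, 0, 0], [0, 0, 0]]

```text
time: 35.47
position: [611.4, 13.1, 71.2]
tcp_rot: [179.9, -0.0, 84.6]
force: [0.2, -0.2, -0.2]
opening: 18.9
```

Emit:
carry_out:
  deltas:
    - [[0, 0, 0.001], [0, 0, 0]]
    - [[0, 0, 0], [0, 0, 0]]
    - [[0, 0, 0], [0, 0, 0]]

```text
time: 35.72
position: [611.6, 13.1, 70.2]
tcp_rot: [179.9, -0.0, 84.6]
force: [1.2, -0.3, 0.0]
opening: 19.2
```

Emit:
carry_out:
  deltas:
    - [[0, 0, 0], [0, 0, 0]]
    - [[0, 0, 0], [0, 0, 0]]
    - [[0, 0, 0], [0, 0, 0]]
    - [[0, 0, -0.01], [0, 0, 0]]
    - [[0, 0, -0.025], [0, 0, 0]]
  hand: 0

```text
time: 36.13
position: [608.1, 12.8, 102.1]
tcp_rot: [-179.6, 0.1, 84.6]
force: [0.6, 0.6, -0.8]
opening: 42.5
```

Emit:
carry_out:
  deltas:
    - [[0, 0, -0.03], [0, 0, 0]]
    - [[0, 0, -0.03], [0, 0, 0]]
    - [[0, 0, -0.025], [0, 0, 0]]
    - [[0, 0, 0], [0, 0, 0]]
    - [[0, 0, 0], [0, 0, 0]]

```text
time: 36.55
position: [612.1, 13.3, 192.1]
tcp_rot: [179.7, -0.0, 84.6]
force: [-0.9, 0.3, 0.1]
opening: 42.2
```

```bash
python3 - <<'E'
from h import *
s=get_state();print(s['position'],s['tcp_rot'],s['opening'],s['force'])
c=snap('wrist','w28');c2=snap('top','t28')
im=cv2.imread('pics/t28.png');a=cv2.resize(im[150:270,100:220],None,fx=5,fy=5,interpolation=cv2.INTER_CUBIC);cv2.imwrite('pics/t28z.png',a)
ct=capture('top');f=lambda x,y:onz(ct,100+(x+.5)/5-.5,150+(y+.5)/5-.5,80)
print(f(232,411),f(119,466))
plan(459,296,185,84.6)
E
```

```text
[612.09587776  13.32971724 192.13324826] [ 1.79744040e+02 -1.88931666e-02  8.45637651e+01] 42.23670481870185 [-0.94483858  0.30829157  0.07579934]
[459.34554371 299.49882     80.        ] [427.76117061 369.08113678  80.        ]
from [609.9  12.9 188.4] yaw 84.56 n 9 opening 42.7 t 36.7
[[[0.0297,-0.0197,0.0004],[-0.000,0.000,-0.000]],[[0.0297,-0.0197,0.0004],[-0.000,0.000,-0.000]],[[0.0297,-0.0197,0.0004],[-0.000,0.000,-0.000]],[[0.0297,-0.0197,0.0004],[-0.000,0.000,-0.000]],[[0.0297,-0.0197,0.0004],[-0.000,0.000,-0.000]]]
[[[0.0297,-0.0197,0.0004],[-0.000,0.000,-0.000]],[[0.0297,-0.0197,0.0004],[-0.000,0.000,-0.000]],[[0.0297,-0.0197,0.0004],[-0.000,0.000,-0.000]],[[0.0297,-0.0197,0.0004],[-0.000,0.000,-0.000]]]
```

View pics/w28.png

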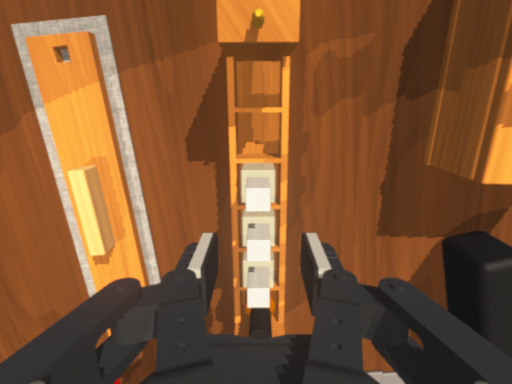

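View pics/t28z.png

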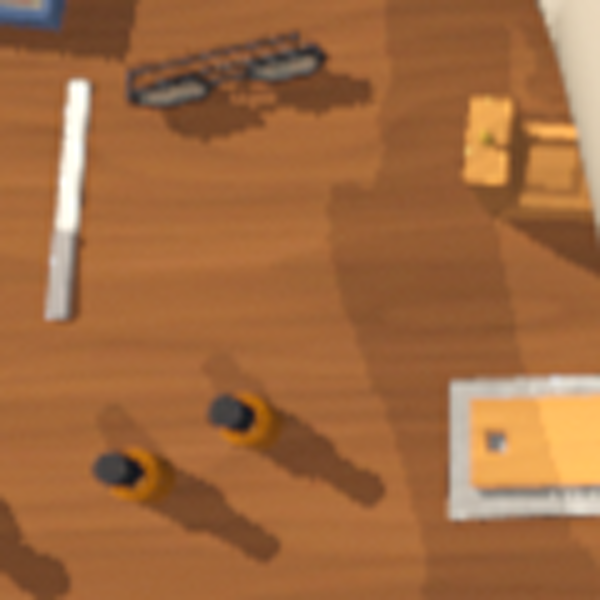

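Four are in: three atomisers at (258,190-290) in the wrist view, plus the polish. Polish B is now at about (460,300).

Emit:
carry_out:
  deltas:
    - [[0.03, -0.0197, 0], [0, 0, 0]]
    - [[0.03, -0.0197, 0], [0, 0, 0]]
    - [[0.03, -0.0197, 0], [0, 0, 0]]
    - [[0.03, -0.0197, 0], [0, 0, 0]]
    - [[0.03, -0.0197, 0], [0, 0, 0]]

```text
time: 37.12
position: [525.2, 172.6, 188.1]
tcp_rot: [-179.8, 0.1, 84.5]
force: [0.5, -0.6, 0.6]
opening: 42.2
```

Emit:
carry_out:
  deltas:
    - [[0.03, -0.0197, 0.005], [0, 0, 0]]
    - [[0.03, -0.0197, 0.01], [0, 0, 0]]
    - [[0.03, -0.0197, 0.01], [0, 0, 0]]
    - [[0.028, -0.0197, 0], [0, 0, 0]]
    - [[0, 0, 0], [0, 0, 0]]

```text
time: 37.53
position: [453.4, 303.9, 163.1]
tcp_rot: [-179.7, -0.2, 85.2]
force: [-0.2, 1.1, 0.3]
opening: 42.7
```

Emit:
carry_out:
  deltas:
    - [[0, 0, 0], [0, 0, 0]]
    - [[0, 0, 0], [0, 0, 0]]
    - [[0, 0, 0], [0, 0, 0]]
    - [[0, 0, 0], [0, 0, 0]]

```text
time: 37.87
position: [460.6, 295.0, 164.1]
tcp_rot: [-180.0, 0.1, 84.4]
force: [-0.1, -0.9, -0.1]
opening: 42.9
```

```bash
python3 - <<'E'
from h import *
s=get_state();print(s['position'],s['tcp_rot'],s['opening'],s['force'])
c=snap('wrist','w29');im=cv2.imread('pics/w29.png');a=cv2.resize(im[110:310,150:410],None,fx=3,fy=3,interpolation=cv2.INTER_CUBIC);cv2.imwrite('pics/w29z.png',a)
E
```

```text
[460.64508028 294.97422309 164.13281488] [-1.79984355e+02  6.36220237e-02  8.43939335e+01] 42.87475227485448 [-0.11394252 -0.87011936 -0.05179715]
```

View pics/w29z.png

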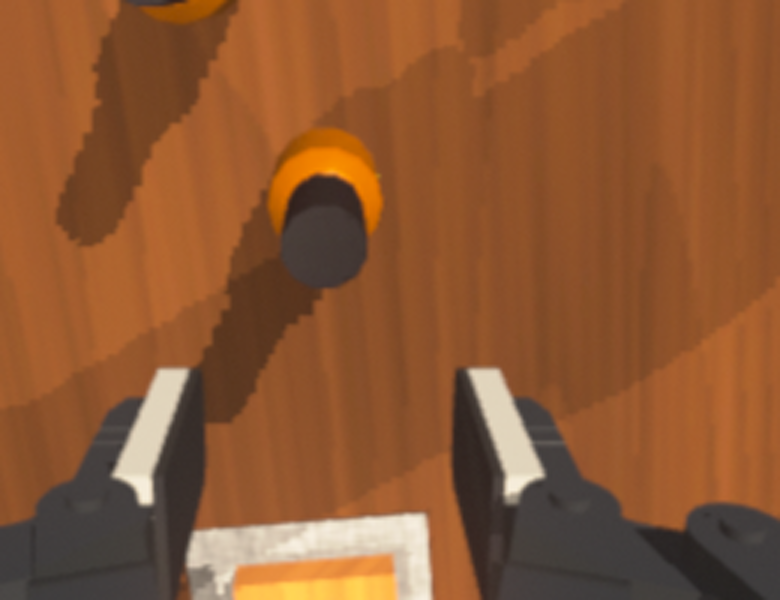

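The cap top is centred at zoom (323,246).

```bash
python3 - <<'E'
from h import *
c=capture('wrist');T=wristT(c,{'position':[460.645,294.974,164.133],'tcp_rot':[-179.984,.064,84.394]})
p=onz(c,150+323.5/3-.5,110+246.5/3-.5,80,T);print(p)
plan(p[0],p[1],75,84.5,5)
E
```

```text
[460.84071071 305.46435804  80.        ]
from [460.5 295.5 164.4] yaw 84.43 n 5 opening 42.8 t 37.97
[[[0.0020,-0.0001,0.0179],[0.000,0.000,-0.000]],[[0.0020,-0.0001,0.0179],[0.000,0.000,-0.000]],[[0.0020,-0.0001,0.0179],[0.000,0.000,-0.000]],[[0.0020,-0.0001,0.0179],[0.000,0.000,-0.000]],[[0.0020,-0.0001,0.0179],[0.000,0.000,-0.000]]]
```

Emit:
carry_out:
  deltas:
    - [[0.0015, 0, 0.018], [0, 0, 0]]
    - [[0.0015, 0, 0.018], [0, 0, 0]]
    - [[0.0015, 0, 0.018], [0, 0, 0]]
    - [[0.0015, 0, 0.018], [0, 0, 0]]
    - [[0, 0, 0.016], [0, 0, 0]]

```text
time: 38.38
position: [460.7, 302.2, 75.6]
tcp_rot: [180.0, 0.0, 84.5]
force: [0.4, 0.0, -0.6]
opening: 42.5
```

Emit:
carry_out:
  deltas:
    - [[0, 0, 0], [0, 0, 0]]
    - [[0, 0, 0], [0, 0, 0]]
    - [[0, 0, 0], [0, 0, 0]]
    - [[0, 0, 0], [0, 0, 0]]

```text
time: 38.72
position: [461.3, 303.1, 77.9]
tcp_rot: [179.9, -0.1, 84.5]
force: [0.1, -1.2, 0.1]
opening: 42.4
```

```bash
python3 - <<'E'
from h import *
s=get_state();print(s['position'],s['tcp_rot'],s['opening'],s['force'])
c=snap('wrist','w30');T=wristT(c,s);print(proj(c,np.array([s['position'][0],s['position'][1],80]),T))
E
```

```text
[461.3367617  303.09038311  77.85368055] [ 1.79887969e+02 -7.75717032e-02  8.45331165e+01] 42.44220024331366 [ 0.10346529 -1.19437098  0.14829216]
[257.87152948 266.82432804]
```

View pics/w30.png

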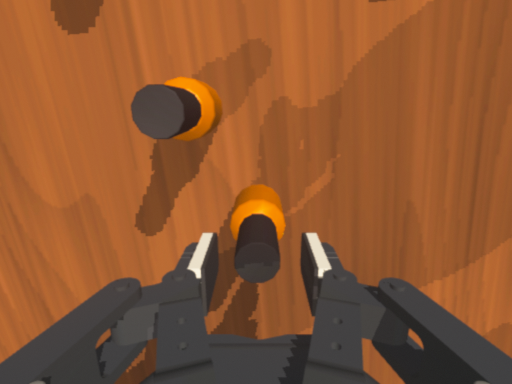

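Emit:
carry_out:
  deltas:
    - [[0.001, 0, 0.006], [0, 0, 0]]
    - [[0, 0, 0.006], [0, 0, 0]]
    - [[0, 0, 0.001], [0, 0, 0]]
    - [[0, 0, 0], [0, 0, 0]]
    - [[0, 0, 0], [0, 0, 0]]

```text
time: 39.18
position: [460.3, 303.6, 63.3]
tcp_rot: [-180.0, 0.0, 84.6]
force: [-0.2, -0.5, 0.4]
opening: 42.8
```

Emit:
carry_out:
  deltas:
    - [[0, 0, 0], [0, 0, 0]]
    - [[0, 0, 0], [0, 0, 0]]
    - [[0, 0, 0], [0, 0, 0]]
    - [[0, 0, 0], [0, 0, 0]]
    - [[0, 0, 0], [0, 0, 0]]
  hand: -1

```text
time: 39.6
position: [460.7, 303.9, 63.8]
tcp_rot: [180.0, -0.0, 84.6]
force: [-0.6, 0.1, 0.1]
opening: 20.0
```

```bash
python3 - <<'E'
from h import *
s=get_state();plan(616.3,58,63,84.5,9)
E
```

```text
from [460.7 303.9  63.8] yaw 84.56 n 9 opening 20.0 t 39.6
[[[-0.0256,0.0198,0.0001],[0.000,-0.000,0.000]],[[-0.0256,0.0198,0.0001],[0.000,-0.000,0.000]],[[-0.0256,0.0198,0.0001],[0.000,-0.000,0.000]],[[-0.0256,0.0198,0.0001],[0.000,-0.000,0.000]],[[-0.0256,0.0198,0.0001],[0.000,-0.000,0.000]]]
[[[-0.0256,0.0198,0.0001],[0.000,-0.000,0.000]],[[-0.0256,0.0198,0.0001],[0.000,-0.000,0.000]],[[-0.0255,0.0198,0.0001],[0.000,-0.000,0.000]],[[-0.0255,0.0198,0.0001],[0.000,-0.000,0.000]]]
```

Emit:
carry_out:
  deltas:
    - [[0, 0, -0.005], [0, 0, 0]]
    - [[0, 0, -0.02], [0, 0, 0]]
    - [[0, 0, -0.04], [0, 0, 0]]
    - [[0, 0, -0.04], [0, 0, 0]]
    - [[0, 0, -0.04], [0, 0, 0]]

```text
time: 40.02
position: [459.7, 303.2, 209.9]
tcp_rot: [-179.9, 0.1, 84.6]
force: [0.1, -0.6, -0.2]
opening: 20.5
```

Emit:
carry_out:
  deltas:
    - [[-0.0256, 0.0198, 0], [0, 0, 0]]
    - [[-0.0256, 0.0198, 0], [0, 0, 0]]
    - [[-0.0256, 0.0198, 0], [0, 0, 0]]
    - [[-0.0256, 0.0198, 0], [0, 0, 0]]
    - [[-0.0256, 0.0198, 0], [0, 0, 0]]

```text
time: 40.43
position: [547.2, 165.2, 208.8]
tcp_rot: [180.0, 0.0, 84.6]
force: [1.1, 0.1, -0.6]
opening: 20.4
```

Emit:
carry_out:
  deltas:
    - [[-0.0256, 0.0198, 0], [0, 0, 0]]
    - [[-0.0256, 0.0198, 0], [0, 0, 0]]
    - [[-0.0256, 0.0198, 0], [0, 0, 0]]
    - [[-0.0256, 0.0198, 0], [0, 0, 0]]
    - [[0, 0, 0], [0, 0, 0]]

```text
time: 40.85
position: [619.1, 47.9, 208.1]
tcp_rot: [179.9, 0.3, 83.9]
force: [0.1, -1.2, -0.9]
opening: 20.1
```

Emit:
carry_out:
  deltas:
    - [[0, 0, 0], [0, 0, 0]]
    - [[0, 0, 0], [0, 0, 0]]
    - [[0, 0, 0], [0, 0, 0]]
    - [[0, 0, 0], [0, 0, 0]]
    - [[0, 0, 0], [0, 0, 0]]

```text
time: 41.27
position: [615.5, 58.8, 208.8]
tcp_rot: [-180.0, -0.0, 84.7]
force: [1.0, 0.8, -0.6]
opening: 20.7
```

```bash
python3 - <<'E'
from h import *
plan(616.5,57,137,84.5,4)
c=snap('wrist','w31')
E
```

```text
from [615.5  58.8 208.8] yaw 84.69 n 4 opening 20.7 t 41.27
[[[-0.0004,0.0003,0.0179],[-0.000,-0.000,0.001]],[[-0.0004,0.0003,0.0179],[-0.000,-0.000,0.001]],[[-0.0004,0.0003,0.0179],[-0.000,-0.000,0.001]],[[-0.0004,0.0003,0.0179],[-0.000,-0.000,0.001]]]
```

View pics/w31.png

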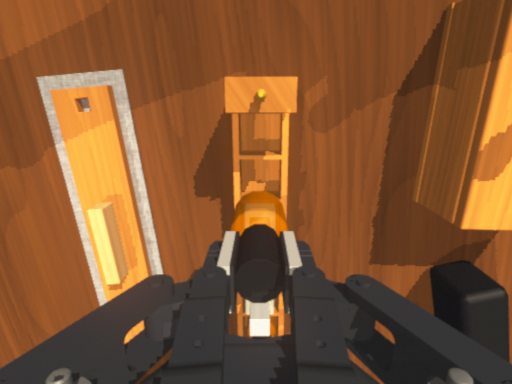

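Emit:
carry_out:
  deltas:
    - [[0, 0.0005, 0.012], [0, 0, 0]]
    - [[0, 0.0005, 0.02], [0, 0, 0]]
    - [[0, 0, 0.02], [0, 0, 0]]
    - [[0, 0, 0.012], [0, 0, 0]]
    - [[0, 0, 0.006], [0, 0, 0]]

```text
time: 41.73
position: [615.4, 57.1, 135.8]
tcp_rot: [-179.8, 0.1, 84.6]
force: [-1.1, -0.2, -0.9]
opening: 20.5
```

Emit:
carry_out:
  deltas:
    - [[0, 0, 0], [0, 0, 0]]
    - [[0, 0, 0], [0, 0, 0]]
    - [[0, 0, 0], [0, 0, 0]]
    - [[0, 0, 0], [0, 0, 0]]

```text
time: 42.07
position: [617.9, 57.5, 139.9]
tcp_rot: [179.9, -0.0, 84.6]
force: [-0.2, 0.3, -1.1]
opening: 20.5
```

```bash
python3 - <<'E'
from h import *
s=get_state();c=snap('wrist','w32');T=wristT(c,s);print(s['position'],s['tcp_rot'],s['force'])
im=cv2.imread('pics/w32.png');a=cv2.resize(im[0:250,180:340],None,fx=2.4,fy=2.4,interpolation=cv2.INTER_CUBIC);cv2.imwrite('pics/w32z.png',a)
E
```

```text
[617.92752362  57.54051847 139.85320522] [ 1.79864130e+02 -2.33257016e-02  8.45615502e+01] [-0.1703378   0.25533904 -1.07304544]
```

View pics/w32z.png

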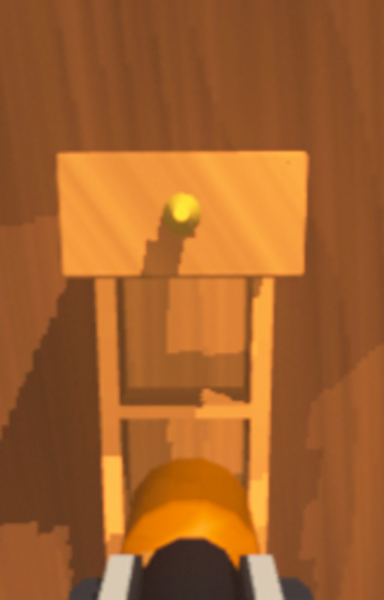

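```bash
python3 -c "
from chk import *
chk(460,180,206,411,102,270,76)"
```

```text
[617.82246052  57.45668817 139.7212796 ] front edge [620.72136957  74.08196317] divider [619.18797136  79.89544891] body->pocket delta (tool) -1.3602480936148054 -2.0835366711927077
```

Emit:
carry_out:
  deltas:
    - [[0, -0.001, 0.01], [0, 0, 0]]
    - [[0, -0.0005, 0.012], [0, 0, 0]]
    - [[0, 0, 0.015], [0, 0, 0]]
    - [[0, 0, 0.015], [0, 0, 0]]
    - [[0, 0, 0.006], [0, 0, 0]]

```text
time: 42.58
position: [613.3, 57.0, 77.2]
tcp_rot: [-179.7, 0.1, 84.6]
force: [-0.7, -0.4, -0.6]
opening: 20.7
```

Emit:
carry_out:
  deltas:
    - [[0, 0, 0.004], [0, 0, 0]]
    - [[0, 0, 0.003], [0, 0, 0]]
    - [[0, 0, 0.0015], [0, 0, 0]]
    - [[0, 0, 0], [0, 0, 0]]
    - [[0, 0, 0], [0, 0, 0]]

```text
time: 43.0
position: [616.1, 57.5, 72.7]
tcp_rot: [179.9, -0.0, 84.6]
force: [-0.2, 0.1, -1.0]
opening: 20.3
```

Emit:
carry_out:
  deltas:
    - [[0, 0, 0.0015], [0, 0, 0]]
    - [[0, 0, 0], [0, 0, 0]]
    - [[0, 0, 0], [0, 0, 0]]

```text
time: 43.25
position: [616.4, 57.6, 71.9]
tcp_rot: [179.9, -0.0, 84.6]
force: [-0.8, 0.1, 6.1]
opening: 20.6
```

Emit:
carry_out:
  deltas:
    - [[0, 0, 0], [0, 0, 0]]
    - [[0, 0, 0], [0, 0, 0]]
    - [[0, 0, 0], [0, 0, 0]]
    - [[0, 0, -0.01], [0, 0, 0]]
    - [[0, 0, -0.025], [0, 0, 0]]
  hand: 0

```text
time: 43.67
position: [612.7, 56.9, 102.8]
tcp_rot: [-179.6, 0.1, 84.6]
force: [-0.3, -0.6, 0.2]
opening: 42.7
```

Emit:
carry_out:
  deltas:
    - [[0, 0, -0.03], [0, 0, 0]]
    - [[0, 0, -0.03], [0, 0, 0]]
    - [[0, 0, -0.025], [0, 0, 0]]
    - [[0, 0, 0], [0, 0, 0]]
    - [[0, 0, 0], [0, 0, 0]]

```text
time: 44.08
position: [616.7, 57.7, 193.1]
tcp_rot: [179.7, -0.0, 84.6]
force: [0.2, 0.3, -0.0]
opening: 42.5
```

```bash
python3 - <<'E'
from h import *
s=get_state();print(s['position'],s['tcp_rot'],s['opening'],s['force'])
c=snap('wrist','w33');snap('top','t33')
plan(429,369,165,84.6)
E
```

```text
[616.74477754  57.73938104 193.08445517] [ 1.79747056e+02 -3.99678194e-02  8.45581101e+01] 42.54082497592048 [ 0.18764739  0.25678329 -0.03231214]
from [614.9  57.3 190.1] yaw 84.56 n 11 opening 42.9 t 44.18
[[[0.0266,-0.0195,0.0023],[-0.000,0.000,-0.000]],[[0.0266,-0.0195,0.0023],[-0.000,0.000,-0.000]],[[0.0266,-0.0195,0.0023],[-0.000,0.000,-0.000]],[[0.0266,-0.0195,0.0023],[-0.000,0.000,-0.000]],[[0.0266,-0.0195,0.0023],[-0.000,0.000,-0.000]]]
[[[0.0266,-0.0195,0.0023],[-0.000,0.000,-0.000]],[[0.0266,-0.0195,0.0023],[-0.000,0.000,-0.000]],[[0.0266,-0.0195,0.0023],[-0.000,0.000,-0.000]],[[0.0266,-0.0195,0.0023],[-0.000,0.000,-0.000]],[[0.0266,-0.0195,0.0023],[-0.000,0.000,-0.000]]]
[[[0.0266,-0.0195,0.0023],[-0.000,0.000,-0.000]]]
```

View pics/w33.png

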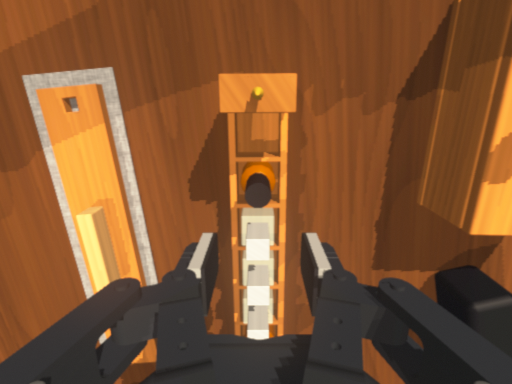

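View pics/t33.png

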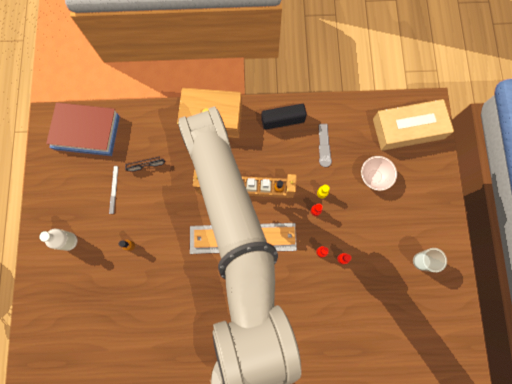

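Five are in. The last polish is at (125,244) in the top view, about (429,370) in world coordinates.

Emit:
carry_out:
  deltas:
    - [[0.0266, -0.0195, 0], [0, 0, 0]]
    - [[0.0266, -0.0195, 0], [0, 0, 0]]
    - [[0.0266, -0.0195, 0], [0, 0, 0]]
    - [[0.0266, -0.0195, 0], [0, 0, 0]]
    - [[0.0266, -0.0195, 0.002], [0, 0, 0]]

```text
time: 44.6
position: [529.4, 199.8, 187.3]
tcp_rot: [-179.9, 0.1, 84.5]
force: [0.0, 0.5, -1.4]
opening: 42.4
```

Emit:
carry_out:
  deltas:
    - [[0.0266, -0.0195, 0.004], [0, 0, 0]]
    - [[0.0266, -0.0195, 0.004], [0, 0, 0]]
    - [[0.0266, -0.0195, 0.004], [0, 0, 0]]
    - [[0.0266, -0.0195, 0.004], [0, 0, 0]]
    - [[0.0266, -0.0195, 0.004], [0, 0, 0]]

```text
time: 45.02
position: [444.9, 341.1, 166.9]
tcp_rot: [-179.9, 0.1, 84.6]
force: [0.2, -0.6, -0.9]
opening: 42.7
```

Emit:
carry_out:
  deltas:
    - [[0.0266, -0.0195, 0.004], [0, 0, 0]]
    - [[0, 0, 0], [0, 0, 0]]
    - [[0, 0, 0], [0, 0, 0]]
    - [[0, 0, 0], [0, 0, 0]]
    - [[0, 0, 0], [0, 0, 0]]

```text
time: 45.43
position: [430.6, 367.2, 163.8]
tcp_rot: [-180.0, 0.1, 84.4]
force: [0.5, 0.2, -0.1]
opening: 42.7
```

```bash
python3 - <<'E'
from h import *
s=get_state();print(s['position'],s['tcp_rot'],s['opening'],s['force'])
c=snap('wrist','w34');im=cv2.imread('pics/w34.png');a=cv2.resize(im[110:310,150:410],None,fx=3,fy=3,interpolation=cv2.INTER_CUBIC);cv2.imwrite('pics/w34z.png',a)
E
```

```text
[430.60958746 367.20275659 163.78228718] [-1.79976320e+02  1.14526941e-01  8.44213461e+01] 42.714212139167884 [ 0.46030117  0.16843138 -0.12257802]
```

View pics/w34z.png

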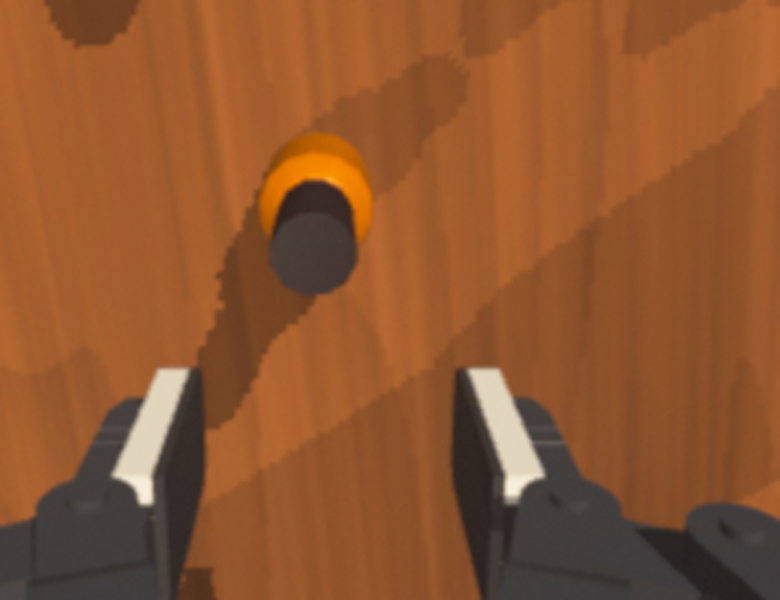

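Emit:
carry_out:
  deltas:
    - [[0.0015, -0.001, 0.018], [0, 0, 0]]
    - [[0.0015, -0.001, 0.018], [0, 0, 0]]
    - [[0.0015, 0, 0.018], [0, 0, 0]]
    - [[0.0005, 0, 0.018], [0, 0, 0]]
    - [[0, 0, 0.016], [0, 0, 0]]

```text
time: 45.9
position: [429.2, 372.7, 75.5]
tcp_rot: [180.0, 0.1, 84.4]
force: [0.1, -0.2, -0.3]
opening: 42.5
```

Emit:
carry_out:
  deltas:
    - [[0, 0, 0], [0, 0, 0]]
    - [[0, 0, 0], [0, 0, 0]]
    - [[0, 0, 0], [0, 0, 0]]
    - [[0, 0, 0], [0, 0, 0]]

```text
time: 46.23
position: [429.3, 374.6, 77.8]
tcp_rot: [179.9, -0.1, 84.5]
force: [-0.3, 0.7, -0.5]
opening: 42.9
```

```bash
python3 - <<'E'
from h import *
s=get_state();print(s['position'],s['tcp_rot'],s['opening'],s['force'])
c=snap('wrist','w35');T=wristT(c,s);print(proj(c,np.array([s['position'][0],s['position'][1],80]),T))
E
```

```text
[429.26042452 374.57891054  77.8466509 ] [ 1.79897974e+02 -8.74048927e-02  8.45095314e+01] 42.90748448655918 [-0.29151121  0.67327955 -0.53751486]
[257.87045074 266.83171789]
```

View pics/w35.png

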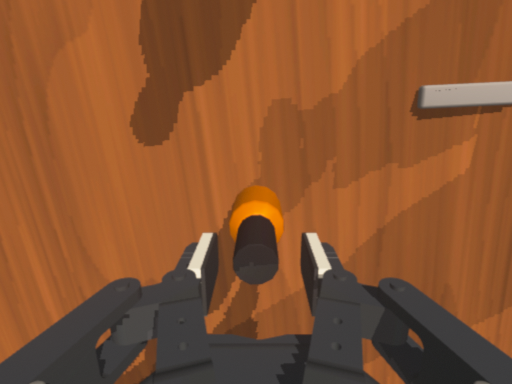

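The cap is centred at (256,264), so I grasp it.

Emit:
carry_out:
  deltas:
    - [[0.001, -0.0005, 0.006], [0, 0, 0]]
    - [[0, 0, 0.006], [0, 0, 0]]
    - [[0, 0, 0.001], [0, 0, 0]]
    - [[0, 0, 0], [0, 0, 0]]
    - [[0, 0, 0], [0, 0, 0]]

```text
time: 46.7
position: [427.6, 375.2, 63.3]
tcp_rot: [-180.0, 0.0, 84.6]
force: [1.1, 0.1, 0.2]
opening: 42.8
```

Emit:
carry_out:
  deltas:
    - [[0, 0, 0], [0, 0, 0]]
    - [[0, 0, 0], [0, 0, 0]]
    - [[0, 0, 0], [0, 0, 0]]
    - [[0, 0, 0], [0, 0, 0]]
    - [[0, 0, 0], [0, 0, 0]]
  hand: -1

```text
time: 47.12
position: [428.0, 375.6, 63.8]
tcp_rot: [180.0, -0.0, 84.6]
force: [-0.5, 0.1, 1.1]
opening: 20.3
```

```bash
python3 - <<'E'
from h import *
s=get_state();plan(620.5,103.3,63,84.5,10)
E
```

```text
from [428.  375.6  63.8] yaw 84.56 n 10 opening 20.3 t 47.12
[[[-0.0253,0.0217,0.0001],[0.000,-0.000,0.000]],[[-0.0253,0.0217,0.0001],[0.000,-0.000,0.000]],[[-0.0253,0.0218,0.0001],[0.000,-0.000,0.000]],[[-0.0253,0.0218,0.0001],[0.000,-0.000,0.000]],[[-0.0253,0.0218,0.0001],[0.000,-0.000,0.000]]]
[[[-0.0253,0.0218,0.0001],[0.000,-0.000,0.000]],[[-0.0253,0.0218,0.0001],[0.000,-0.000,0.000]],[[-0.0253,0.0218,0.0001],[0.000,-0.000,0.000]],[[-0.0253,0.0218,0.0001],[0.000,-0.000,0.000]],[[-0.0253,0.0218,0.0001],[0.000,-0.000,0.000]]]
```

Emit:
carry_out:
  deltas:
    - [[0, 0, -0.005], [0, 0, 0]]
    - [[0, 0, -0.02], [0, 0, 0]]
    - [[0, 0, -0.04], [0, 0, 0]]
    - [[0, 0, -0.04], [0, 0, 0]]
    - [[0, 0, -0.04], [0, 0, 0]]

```text
time: 47.53
position: [427.2, 374.7, 209.9]
tcp_rot: [-179.9, 0.1, 84.6]
force: [1.1, 0.6, -0.9]
opening: 20.4
```

Emit:
carry_out:
  deltas:
    - [[-0.0253, 0.0218, 0], [0, 0, 0]]
    - [[-0.0253, 0.0218, 0], [0, 0, 0]]
    - [[-0.0253, 0.0218, 0], [0, 0, 0]]
    - [[-0.0253, 0.0218, 0], [0, 0, 0]]
    - [[-0.0253, 0.0218, 0], [0, 0, 0]]

```text
time: 47.95
position: [524.8, 237.3, 208.8]
tcp_rot: [180.0, 0.0, 84.6]
force: [1.2, -0.4, -0.6]
opening: 20.9
```

Emit:
carry_out:
  deltas:
    - [[-0.0253, 0.0218, 0], [0, 0, 0]]
    - [[-0.0253, 0.0218, 0], [0, 0, 0]]
    - [[-0.0253, 0.0218, 0], [0, 0, 0]]
    - [[-0.0253, 0.0218, 0], [0, 0, 0]]
    - [[-0.0253, 0.0218, 0], [0, 0, 0]]

```text
time: 48.37
position: [621.3, 101.0, 208.6]
tcp_rot: [-180.0, 0.0, 84.6]
force: [1.1, 0.9, -0.8]
opening: 20.5
```

Emit:
carry_out:
  deltas:
    - [[0, 0, 0], [0, 0, 0]]
    - [[0, 0, 0], [0, 0, 0]]
    - [[0, 0, 0], [0, 0, 0]]
    - [[0, 0, 0], [0, 0, 0]]
    - [[0, 0, 0], [0, 0, 0]]

```text
time: 48.78
position: [620.0, 104.6, 208.7]
tcp_rot: [-180.0, -0.0, 84.7]
force: [-0.1, -0.6, -0.6]
opening: 20.8
```

```bash
python3 - <<'E'
from h import *
plan(621,103,137,84.5,4)
c=snap('wrist','w36')
E
```

```text
from [620.  104.6 208.7] yaw 84.73 n 4 opening 20.8 t 48.78
[[[-0.0004,0.0003,0.0179],[-0.000,-0.000,0.001]],[[-0.0004,0.0003,0.0179],[-0.000,-0.000,0.001]],[[-0.0004,0.0003,0.0179],[-0.000,-0.000,0.001]],[[-0.0004,0.0003,0.0179],[-0.000,-0.000,0.001]]]
```

View pics/w36.png

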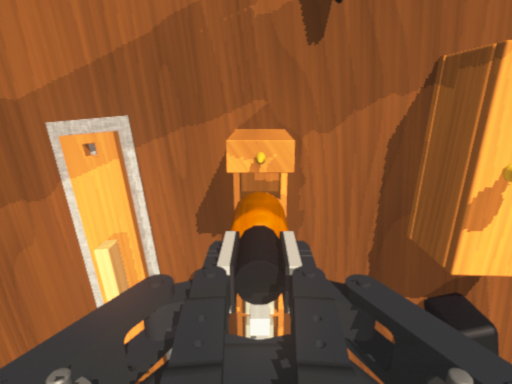

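Emit:
carry_out:
  deltas:
    - [[0, 0, 0.012], [0, 0, 0]]
    - [[0, 0, 0.02], [0, 0, 0]]
    - [[0, 0, 0.02], [0, 0, 0]]
    - [[0, 0, 0.012], [0, 0, 0]]
    - [[0, 0, 0.006], [0, 0, 0]]

```text
time: 49.25
position: [619.1, 102.7, 135.8]
tcp_rot: [-179.8, 0.1, 84.6]
force: [-1.1, -0.6, -2.0]
opening: 20.6
```

Emit:
carry_out:
  deltas:
    - [[0, 0, 0], [0, 0, 0]]
    - [[0, 0, 0], [0, 0, 0]]
    - [[0, 0, 0], [0, 0, 0]]
    - [[0, 0, 0], [0, 0, 0]]

```text
time: 49.58
position: [621.7, 103.0, 139.8]
tcp_rot: [179.9, -0.0, 84.6]
force: [-0.1, 1.1, -0.5]
opening: 20.6
```

```bash
python3 - <<'E'
from h import *
s=get_state();c=snap('wrist','w37');T=wristT(c,s);print(s['position'],s['tcp_rot'],s['force'])
im=cv2.imread('pics/w37.png');a=cv2.resize(im[0:250,180:340],None,fx=2.4,fy=2.4,interpolation=cv2.INTER_CUBIC);cv2.imwrite('pics/w37z.png',a)
E
```

```text
[621.74988334 103.03013291 139.84186395] [ 1.79867819e+02 -3.34313380e-02  8.45565639e+01] [-0.10634361  1.07449141 -0.5174133 ]
```

View pics/w37z.png

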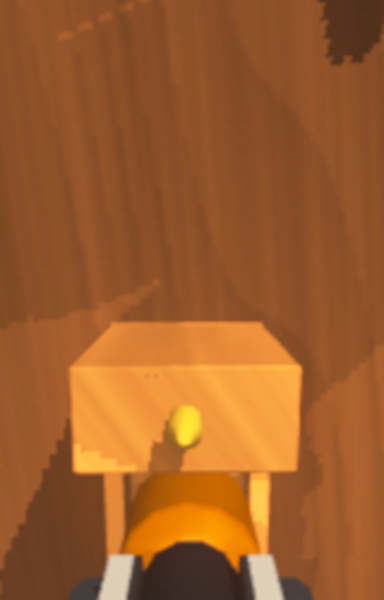

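```bash
python3 -c "
from h import *
s=get_state();c=capture('wrist');T=wristT(c,s)
f=lambda x,y:(180+(x+.5)/2.4-.5,(y+.5)/2.4-.5)
a=onz(c,*f(74,471),100,T);b=onz(c,*f(296,471),100,T);print(s['position'],(a+b)/2,np.linalg.norm(a-b))
print('pin base-ish',onz(c,*f(187,428),108,T), 'body mid', onz(c,*f(192,520),112,T))
"
```

```text
[621.61030004 102.9827702  139.74184053] [622.91249635 124.12432705 100.        ] 53.1532925710219
pin base-ish [624.63217582 136.59417764 108.        ] body mid [623.79626325 116.11553073 112.        ]
```

Emit:
carry_out:
  deltas:
    - [[0, -0.001, 0.01], [0, 0, 0]]
    - [[0, 0, 0.012], [0, 0, 0]]
    - [[0, 0, 0.015], [0, 0, 0]]
    - [[0, 0, 0.015], [0, 0, 0]]
    - [[0, 0, 0.006], [0, 0, 0]]

```text
time: 50.1
position: [617.7, 102.2, 77.2]
tcp_rot: [-179.7, 0.1, 84.6]
force: [-0.8, -0.7, -1.5]
opening: 20.4
```

Emit:
carry_out:
  deltas:
    - [[0, 0, 0.004], [0, 0, 0]]
    - [[0, 0, 0.003], [0, 0, 0]]
    - [[0, 0, 0.0015], [0, 0, 0]]
    - [[0, 0, 0], [0, 0, 0]]
    - [[0, 0, 0], [0, 0, 0]]

```text
time: 50.52
position: [620.4, 103.0, 72.7]
tcp_rot: [179.9, -0.0, 84.6]
force: [0.1, -0.0, -1.2]
opening: 20.5
```

Emit:
carry_out:
  deltas:
    - [[0, 0, 0.0015], [0, 0, 0]]
    - [[0, 0, 0], [0, 0, 0]]
    - [[0, 0, 0], [0, 0, 0]]

```text
time: 50.77
position: [620.7, 103.0, 71.8]
tcp_rot: [179.9, -0.0, 84.6]
force: [-1.2, -1.2, 5.2]
opening: 20.7
```

Emit:
carry_out:
  deltas:
    - [[0, 0, 0], [0, 0, 0]]
    - [[0, 0, 0], [0, 0, 0]]
    - [[0, 0, 0], [0, 0, 0]]
    - [[0, 0, -0.01], [0, 0, 0]]
    - [[0, 0, -0.025], [0, 0, 0]]
  hand: 0

```text
time: 51.18
position: [617.0, 102.1, 102.7]
tcp_rot: [-179.6, 0.1, 84.6]
force: [1.4, -0.5, -0.1]
opening: 42.6
```

Emit:
carry_out:
  deltas:
    - [[0, 0, -0.03], [0, 0, 0]]
    - [[0, 0, -0.03], [0, 0, 0]]
    - [[0, 0, -0.025], [0, 0, 0]]
    - [[0, 0, 0], [0, 0, 0]]
    - [[0, 0, 0], [0, 0, 0]]

```text
time: 51.6
position: [621.0, 103.2, 193.1]
tcp_rot: [179.8, -0.1, 84.6]
force: [-0.6, -0.1, -1.2]
opening: 42.4
```

```bash
python3 - <<'E'
from h import *
s=get_state();print(s['position'],s['tcp_rot'],s['opening'],s['force'])
c=snap('wrist','w38');snap('top','t38');c2=snap('scene','s38')
im=cv2.imread('pics/s38.png');a=cv2.resize(im[150:270,200:360],None,fx=5,fy=5,interpolation=cv2.INTER_CUBIC);cv2.imwrite('pics/s38z.png',a)
plan(440.5,-1.6,165,89.5)
E
```

```text
[621.04141746 103.21757291 193.09962969] [ 1.79753837e+02 -5.60460099e-02  8.45585873e+01] 42.41446644946056 [-0.55920789 -0.06679227 -1.15543576]
from [619.  102.5 189.4] yaw 84.56 n 6 opening 42.7 t 51.75
[[[-0.0201,-0.0280,0.0042],[-0.000,0.000,-0.014]],[[-0.0197,-0.0282,0.0041],[-0.000,0.000,-0.014]],[[-0.0193,-0.0285,0.0041],[-0.000,0.000,-0.014]],[[-0.0189,-0.0288,0.0041],[-0.000,0.000,-0.014]],[[-0.0185,-0.0291,0.0041],[-0.000,0.000,-0.014]]]
[[[-0.0180,-0.0293,0.0041],[-0.000,0.000,-0.014]]]
```

View pics/s38z.png

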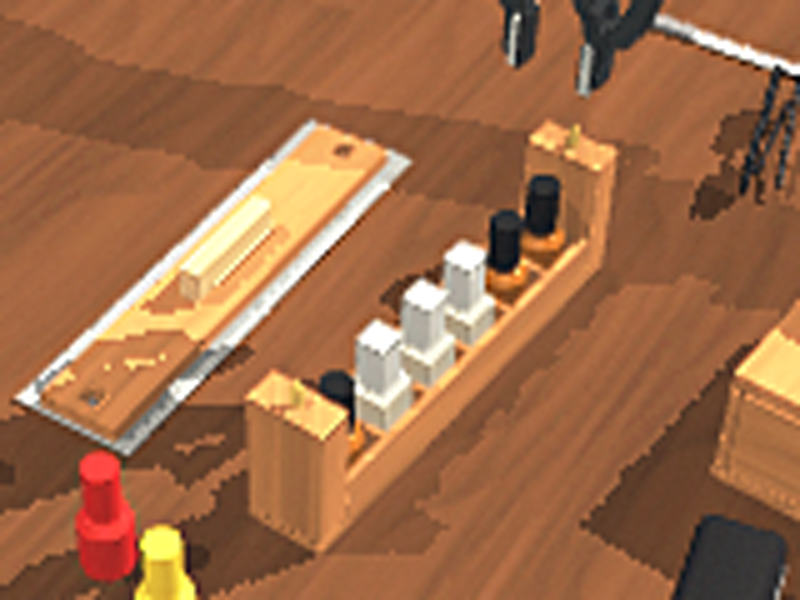

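View pics/w38.png

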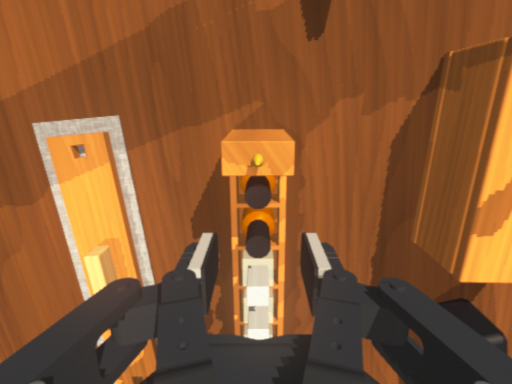

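View pics/t38.png

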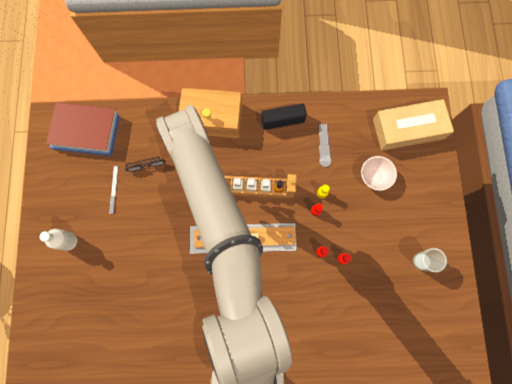

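All six stand in pockets: the scene zoom shows black caps at (335,395), (505,240), (543,205) and atomisers at (380,370), (427,320), (467,275). Now the cover.

Emit:
carry_out:
  deltas:
    - [[-0.02, -0.028, 0], [0, 0, -0.0143]]
    - [[-0.0197, -0.0282, 0], [0, 0, -0.0143]]
    - [[-0.0193, -0.0285, 0], [0, 0, -0.0143]]
    - [[-0.0189, -0.0288, 0], [0, 0, -0.0143]]
    - [[-0.0185, -0.029, 0], [0, 0, -0.0143]]

```text
time: 52.17
position: [468.7, 15.2, 189.1]
tcp_rot: [-179.8, 0.0, 88.7]
force: [0.1, -0.5, 0.1]
opening: 42.9
```

Emit:
carry_out:
  deltas:
    - [[-0.018, -0.0293, 0], [0, 0, -0.0143]]
    - [[0, 0, 0], [0, 0, 0]]
    - [[0, 0, 0], [0, 0, 0]]
    - [[0, 0, 0], [0, 0, 0]]
    - [[0, 0, 0], [0, 0, 0]]

```text
time: 52.58
position: [442.4, -0.5, 190.5]
tcp_rot: [180.0, -0.0, 89.5]
force: [-0.4, -0.0, 0.4]
opening: 42.5
```

Emit:
carry_out:
  deltas:
    - [[0, 0, 0], [0, 0, 0]]
    - [[0, 0, 0], [0, 0, 0]]
    - [[0, 0, 0], [0, 0, 0]]

```text
time: 52.83
position: [442.0, -0.7, 190.4]
tcp_rot: [-180.0, -0.0, 89.5]
force: [-0.3, -0.3, 0.3]
opening: 43.0
```

```bash
python3 barlook.py w39 41
```

```text
[442.01895914  -0.709097   190.44810622] [-1.79988988e+02 -2.06726376e-02  8.95272305e+01] 43.04200528459278
[ 251  138   16   90 1344] [258.06473214 182.140625  ] ((258.5, 182.5), (89.0, 15.0), 90.0) [ 4.41433985e+02 -1.44766780e-01  4.10000000e+01]
[463 168  30  26 589] [477.39219015 180.65195246] ((477.44500732421875, 180.68350219726562), (23.46674346923828, 28.83057403564453), 16.699243545532227) [ 6.47877521e+02 -4.28072604e-01  4.10000000e+01]
[448 223  28  23 503] [461.68986083 233.93836978] ((461.5470275878906, 233.8882293701172), (25.923416137695312, 22.088592529296875), 4.398705005645752) [643.07978973 -54.97543532  41.        ]
[433 273  27  21 431] [446.46403712 283.07656613] ((446.1620788574219, 283.0552062988281), (24.747554779052734, 20.01396369934082), 4.763641834259033) [ 637.38517993 -110.85494406   41.        ]
```

View pics/w39.png

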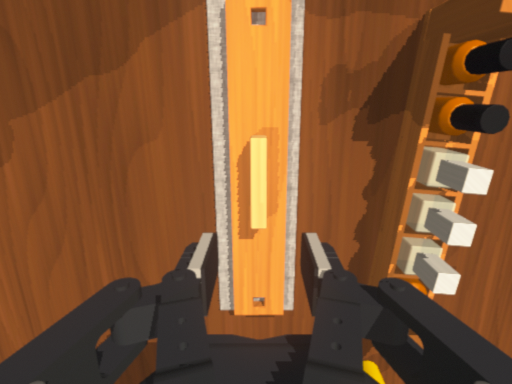

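Emit:
carry_out:
  deltas:
    - [[-0.0007, -0.0007, 0.03], [0, 0, 0]]
    - [[0, 0, 0.035], [0, 0, 0]]
    - [[0, 0, 0.035], [0, 0, 0]]
    - [[0, 0, 0.03], [0, 0, 0]]
    - [[0, 0, 0.015], [0, 0, 0]]

```text
time: 53.3
position: [438.6, -1.8, 42.4]
tcp_rot: [-179.7, -0.0, 89.5]
force: [-0.8, 0.5, 0.4]
opening: 42.8
```

Emit:
carry_out:
  deltas:
    - [[0, 0, 0.005], [0, 0, 0]]
    - [[0, 0, 0.002], [0, 0, 0]]
    - [[0, 0, 0], [0, 0, 0]]
    - [[0, 0, 0], [0, 0, 0]]
    - [[0, 0, 0], [0, 0, 0]]

```text
time: 53.72
position: [442.1, -1.9, 39.8]
tcp_rot: [179.8, 0.0, 89.5]
force: [-0.4, -0.3, 0.5]
opening: 43.0
```

Emit:
carry_out:
  deltas:
    - [[0.0003, -0.0005, 0.0012], [0, 0, 0]]
    - [[0, 0, 0.001], [0, 0, 0]]
    - [[0, 0, 0], [0, 0, 0]]
    - [[0, 0, 0], [0, 0, 0]]

```text
time: 54.05
position: [440.4, -1.7, 36.6]
tcp_rot: [180.0, 0.0, 89.5]
force: [0.6, -0.3, 0.4]
opening: 42.8
```

Emit:
carry_out:
  deltas:
    - [[0, 0, 0], [0, 0, 0]]
    - [[0, 0, 0], [0, 0, 0]]
    - [[0, 0, 0], [0, 0, 0]]
    - [[0, 0, 0], [0, 0, 0]]
    - [[0, 0, 0], [0, 0, 0]]
  hand: -1
  force: 70

```text
time: 54.47
position: [440.6, -1.6, 36.7]
tcp_rot: [180.0, 0.0, 89.5]
force: [-1.2, 0.1, 5.2]
opening: 14.8
```

Emit:
carry_out:
  deltas:
    - [[0, 0, -0.006], [0, 0, 0]]
    - [[0, 0, -0.018], [0, 0, 0]]
    - [[0, 0, -0.03], [0, 0, 0]]
    - [[0, 0, -0.03], [0, 0, 0]]
    - [[0, 0, -0.03], [0, 0, 0]]

```text
time: 54.88
position: [439.2, -1.5, 151.1]
tcp_rot: [-179.9, -0.0, 89.5]
force: [0.7, -0.4, -2.5]
opening: 14.2
```

Emit:
carry_out:
  deltas:
    - [[0, 0, -0.025], [0, 0, 0]]
    - [[0, 0, -0.015], [0, 0, 0]]
    - [[0, 0, -0.005], [0, 0, 0]]
    - [[0, 0, 0], [0, 0, 0]]
    - [[0, 0, 0], [0, 0, 0]]

```text
time: 55.3
position: [439.3, -1.7, 194.3]
tcp_rot: [-179.9, 0.0, 89.5]
force: [0.2, -1.0, -3.0]
opening: 14.7
```

Emit:
carry_out:
  deltas:
    - [[0, 0, 0], [0, 0, 0]]
    - [[0, 0, 0], [0, 0, 0]]

```text
time: 55.47
position: [439.2, -1.7, 193.9]
tcp_rot: [-179.8, -0.0, 89.5]
force: [-0.8, -0.6, -3.1]
opening: 14.8
```

```bash
python3 - <<'E'
from h import *
plan(610.3,-9.9,195,84.7,8)
c=snap('wrist','w40')
E
```

```text
from [439.2  -1.7 193.9] yaw 89.48 n 8 opening 14.8 t 55.47
[[[-0.0008,0.0214,-0.0002],[-0.000,-0.000,0.010]],[[-0.0006,0.0214,-0.0002],[-0.000,-0.000,0.010]],[[-0.0004,0.0214,-0.0002],[-0.000,-0.000,0.010]],[[-0.0002,0.0214,-0.0002],[-0.000,-0.000,0.010]],[[0.0001,0.0214,-0.0002],[-0.000,-0.000,0.010]]]
[[[0.0003,0.0214,-0.0002],[-0.000,-0.000,0.010]],[[0.0005,0.0214,-0.0002],[-0.000,-0.000,0.010]],[[0.0007,0.0214,-0.0002],[-0.000,-0.000,0.010]]]
```

View pics/w40.png

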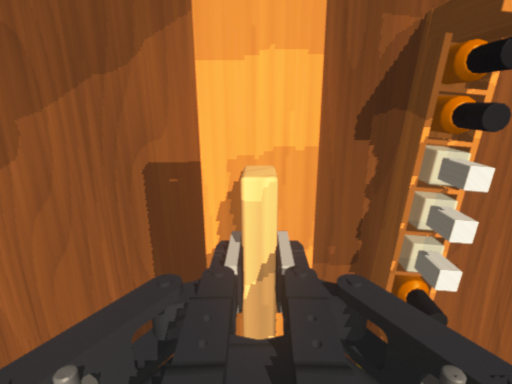

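Emit:
carry_out:
  deltas:
    - [[-0.0005, 0.012, 0], [0, 0, 0.01]]
    - [[-0.0005, 0.02, 0], [0, 0, 0.01]]
    - [[-0.0005, 0.022, 0], [0, 0, 0.01]]
    - [[-0.0003, 0.024, 0], [0, 0, 0.01]]
    - [[0, 0.024, 0], [0, 0, 0.01]]

```text
time: 55.93
position: [544.1, -6.9, 194.7]
tcp_rot: [-180.0, 0.0, 86.5]
force: [-0.3, 0.5, -2.2]
opening: 14.3
```

Emit:
carry_out:
  deltas:
    - [[0.0002, 0.024, 0], [0, 0, 0.011]]
    - [[0.0005, 0.02, 0], [0, 0, 0.011]]
    - [[0.0007, 0.014, 0], [0, 0, 0.011]]
    - [[0.0005, 0.008, 0], [0, 0, 0]]
    - [[0, 0.003, 0], [0, 0, 0]]

```text
time: 56.35
position: [612.7, -9.7, 194.4]
tcp_rot: [-180.0, -0.0, 84.7]
force: [-0.4, -0.5, -2.2]
opening: 15.1
```

Emit:
carry_out:
  deltas:
    - [[0, 0, 0], [0, 0, 0]]
    - [[0, 0, 0], [0, 0, 0]]
    - [[0, 0, 0], [0, 0, 0]]
    - [[0, 0, 0], [0, 0, 0]]
    - [[0, 0, 0], [0, 0, 0]]

```text
time: 56.77
position: [610.7, -9.8, 195.6]
tcp_rot: [180.0, 0.0, 84.7]
force: [-0.4, -0.9, -1.8]
opening: 14.6
```

```bash
python3 - <<'E'
from h import *
plan(610.5,-9.9,157,84.7,3)
s=get_state();print(s['force'],s['tcp_rot'])
E
```

```text
from [610.7  -9.8 195.6] yaw 84.73 n 3 opening 14.6 t 56.77
[[[-0.0000,-0.0001,0.0129],[0.000,0.000,0.000]],[[-0.0000,-0.0001,0.0129],[0.000,0.000,0.000]],[[-0.0000,-0.0001,0.0129],[0.000,0.000,0.000]]]
[-0.38055586 -0.8634897  -1.78568417] [1.79991977e+02 2.29328076e-02 8.47258196e+01]
```

Well aligned with the original grasp pose. I'll lower to just above the pins and look.

Emit:
carry_out:
  deltas:
    - [[0, 0, 0.01], [0, 0, 0]]
    - [[0, 0, 0.012], [0, 0, 0]]
    - [[0, 0, 0.01], [0, 0, 0]]
    - [[0, 0, 0.006], [0, 0, 0]]
    - [[0, 0, 0.001], [0, 0, 0]]

```text
time: 57.18
position: [609.6, -9.9, 153.8]
tcp_rot: [-179.7, 0.0, 84.7]
force: [-0.8, -0.4, -3.2]
opening: 14.4
```

Emit:
carry_out:
  deltas:
    - [[0, 0, 0], [0, 0, 0]]
    - [[0, 0, 0], [0, 0, 0]]
    - [[0, 0, 0], [0, 0, 0]]

```text
time: 57.43
position: [611.7, -9.6, 156.9]
tcp_rot: [179.9, -0.0, 84.7]
force: [0.0, -0.4, -3.3]
opening: 14.5
```

```bash
python3 - <<'E'
from h import *
s=get_state();print(s['position'],s['tcp_rot'],s['opening'],s['force'])
snap('wrist','w41');snap('top','t41');c2=snap('scene','s41')
im=cv2.imread('pics/s41.png');a=cv2.resize(im[150:270,220:340],None,fx=5,fy=5,interpolation=cv2.INTER_CUBIC);cv2.imwrite('pics/s41z.png',a)
im=cv2.imread('pics/t41.png');a=cv2.resize(im[150:210,175:310],None,fx=5.8,fy=5.8,interpolation=cv2.INTER_CUBIC);cv2.imwrite('pics/t41z.png',a)
E
```

```text
[611.72139039  -9.63497378 156.9263414 ] [ 1.79931482e+02 -5.11172400e-03  8.47236219e+01] 14.496695816361143 [ 0.04621611 -0.4430414  -3.30032349]
```

View pics/s41z.png

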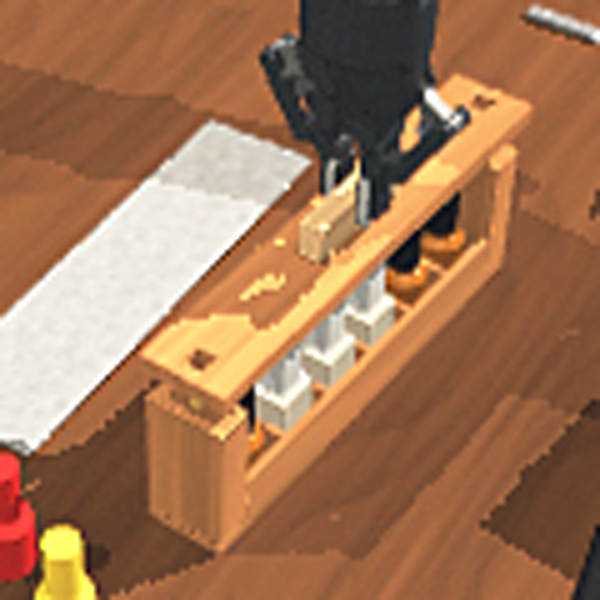

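View pics/t41z.png

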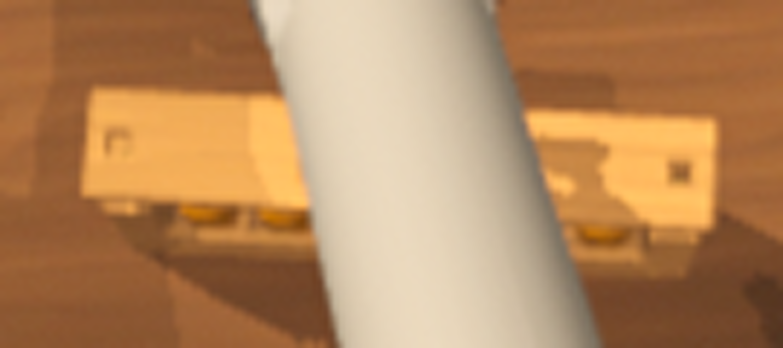

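View pics/w41.png

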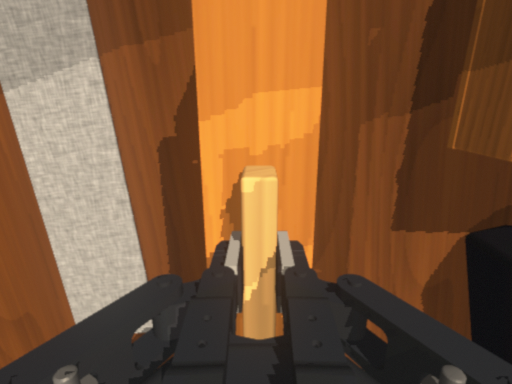

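The cover is aligned over the blocks, with holes at (118,140) and (679,172) in the top zoom. Lowering it slowly while watching the force.

Emit:
carry_out:
  deltas:
    - [[0, -0.0005, 0.004], [0, 0, 0]]
    - [[0, 0, 0.004], [0, 0, 0]]
    - [[0, 0, 0.004], [0, 0, 0]]
    - [[0, 0, 0], [0, 0, 0]]
    - [[0, 0, 0], [0, 0, 0]]

```text
time: 58.0
position: [610.3, -9.8, 143.8]
tcp_rot: [-179.9, 0.0, 84.7]
force: [0.2, 1.2, -2.9]
opening: 14.2
```

Emit:
carry_out:
  deltas:
    - [[0, 0, 0.003], [0, 0, 0]]
    - [[0, 0, 0.003], [0, 0, 0]]
    - [[0, 0, 0.002], [0, 0, 0]]
    - [[0, 0, 0], [0, 0, 0]]
    - [[0, 0, 0], [0, 0, 0]]

```text
time: 58.42
position: [610.6, -9.7, 136.2]
tcp_rot: [-180.0, 0.0, 84.7]
force: [-0.1, 0.1, -1.6]
opening: 14.3
```

Emit:
carry_out:
  deltas:
    - [[0, 0, 0.0015], [0, 0, 0]]
    - [[0, 0, 0.001], [0, 0, 0]]
    - [[0, 0, 0], [0, 0, 0]]
    - [[0, 0, 0], [0, 0, 0]]

```text
time: 58.75
position: [610.7, -9.7, 133.9]
tcp_rot: [180.0, 0.0, 84.7]
force: [-0.0, 0.4, -2.5]
opening: 14.5
```

Emit:
carry_out:
  deltas:
    - [[0, 0, 0.0006], [0, 0, 0]]
    - [[0, 0, 0.0004], [0, 0, 0]]
    - [[0, 0, 0], [0, 0, 0]]
    - [[0, 0, 0], [0, 0, 0]]

```text
time: 59.08
position: [610.8, -9.7, 133.8]
tcp_rot: [180.0, 0.0, 84.7]
force: [-2.4, 0.1, 4.7]
opening: 14.2
```

Contact at 133.8, the seated height. I release and retreat.

Emit:
carry_out:
  deltas:
    - [[0, 0, 0], [0, 0, 0]]
    - [[0, 0, 0], [0, 0, 0]]
    - [[0, 0, 0], [0, 0, 0]]
    - [[0, 0, -0.006], [0, 0, 0]]
    - [[0, 0, -0.02], [0, 0, 0]]
  hand: 0.2

```text
time: 59.5
position: [608.5, -9.9, 156.2]
tcp_rot: [-179.6, 0.0, 84.7]
force: [-0.3, 0.1, -0.5]
opening: 51.1
```

Emit:
carry_out:
  deltas:
    - [[0, 0, -0.03], [0, 0, 0]]
    - [[0, 0, -0.03], [0, 0, 0]]
    - [[0, 0, -0.03], [0, 0, 0]]
    - [[0, 0, -0.03], [0, 0, 0]]
    - [[0, 0, 0], [0, 0, 0]]

```text
time: 59.92
position: [614.4, -9.1, 286.5]
tcp_rot: [179.3, -0.1, 84.7]
force: [0.2, 0.9, 0.4]
opening: 51.2
```

```bash
python3 - <<'E'
from h import *
plan(450,-200,260,84.7)
E
```

```text
from [614.4  -9.1 286.5] yaw 84.71 n 8 opening 51.2 t 59.92
[[[-0.0257,-0.0183,0.0030],[0.002,-0.000,0.000]],[[-0.0257,-0.0183,0.0031],[0.002,-0.000,0.000]],[[-0.0257,-0.0183,0.0031],[0.002,-0.000,0.000]],[[-0.0257,-0.0183,0.0031],[0.002,-0.000,0.000]],[[-0.0257,-0.0183,0.0032],[0.002,-0.000,0.000]]]
[[[-0.0257,-0.0183,0.0032],[0.002,-0.000,0.000]],[[-0.0257,-0.0183,0.0032],[0.002,-0.000,0.000]],[[-0.0257,-0.0183,0.0033],[0.002,-0.000,0.000]]]
```

Emit:
carry_out:
  deltas:
    - [[0, 0, 0], [0, 0, 0]]
    - [[0, 0, 0], [0, 0, 0]]
    - [[0, 0, 0], [0, 0, 0]]
    - [[0, 0, 0], [0, 0, 0]]

```text
time: 60.25
position: [609.9, -9.8, 277.4]
tcp_rot: [-179.8, 0.0, 84.7]
force: [-0.1, 0.0, 0.2]
opening: 51.3
```

```bash
python3 barlook.py w42 138
```

```text
[609.94534773  -9.79970079 277.36273856] [-1.79845392e+02  2.10412256e-02  8.47276538e+01] 51.27104961224931
[ 253  138   16   93 1435] [260.54703833 182.79651568] ((260.5, 184.0), (92.0, 15.0), 90.0) [611.5217634   -7.41491204 138.        ]
```

Emit:
carry_out:
  deltas:
    - [[-0.03, -0.012, 0], [0, 0, 0]]
    - [[-0.03, -0.012, 0], [0, 0, 0]]
    - [[-0.03, -0.012, 0], [0, 0, 0]]
    - [[-0.03, -0.012, 0], [0, 0, 0]]
    - [[-0.03, -0.012, 0], [0, 0, 0]]

```text
time: 60.72
position: [536.0, -154.7, 278.1]
tcp_rot: [-179.9, -0.0, 84.7]
force: [-0.3, -1.0, 1.0]
opening: 51.2
```

Emit:
carry_out:
  deltas:
    - [[-0.03, -0.012, 0], [0, 0, 0]]
    - [[-0.03, -0.012, 0], [0, 0, 0]]
    - [[-0.03, -0.012, 0], [0, 0, 0]]
    - [[-0.03, -0.012, 0], [0, 0, 0]]
    - [[-0.03, -0.012, 0], [0, 0, 0]]

```text
time: 61.13
position: [462.4, -298.5, 278.3]
tcp_rot: [-179.9, -0.0, 84.7]
force: [-0.0, 0.2, 0.6]
opening: 51.3
```

```bash
python3 - <<'E'
from h import *
snap('top','t43');c2=snap('scene','s43')
im=cv2.imread('pics/s43.png');a=cv2.resize(im[150:270,220:340],None,fx=5,fy=5,interpolation=cv2.INTER_CUBIC);cv2.imwrite('pics/s43z.png',a)
im=cv2.imread('pics/t43.png');a=cv2.resize(im[150:270,100:310],None,fx=3.8,fy=3.8,interpolation=cv2.INTER_CUBIC);cv2.imwrite('pics/t43z.png',a)
E
```

```text
(no output)
```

View pics/w42.png

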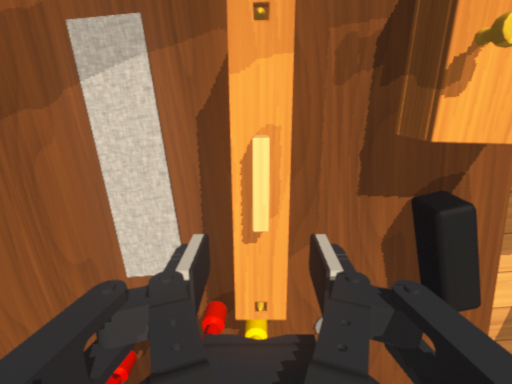

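View pics/s43z.png

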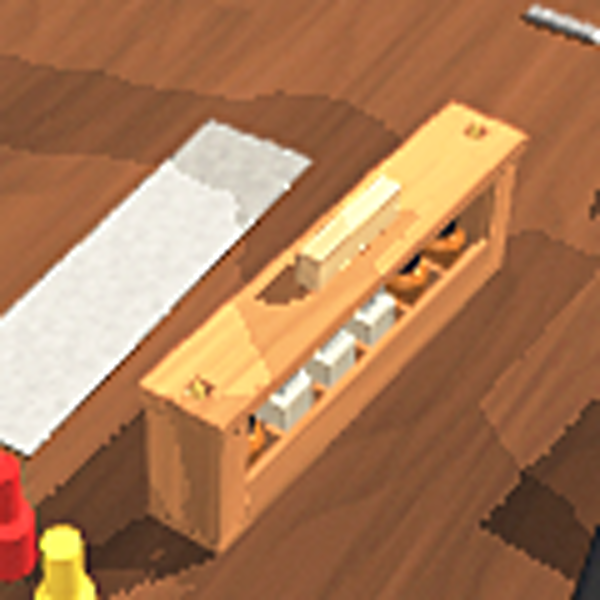

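View pics/t43z.png

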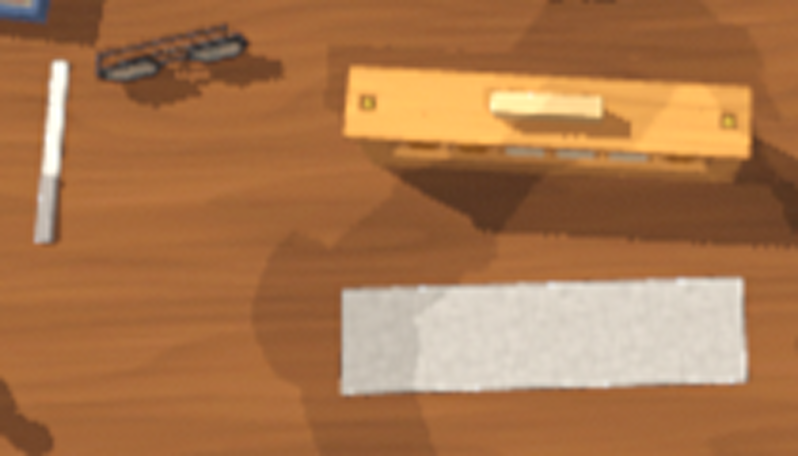

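The cover sits pixel-for-pixel where it was at the start, with pins showing in both holes at (368,102) and (729,121). I'll let the arm settle, then hand in.

Emit:
carry_out:
  deltas:
    - [[0, 0, 0], [0, 0, 0]]
    - [[0, 0, 0], [0, 0, 0]]
    - [[0, 0, 0], [0, 0, 0]]
    - [[0, 0, 0], [0, 0, 0]]
    - [[0, 0, 0], [0, 0, 0]]

```text
time: 61.65
position: [464.3, -296.2, 278.9]
tcp_rot: [180.0, -0.0, 84.9]
force: [0.3, -0.6, 0.7]
opening: 51.2
```

```bash
python3 -c "
from h import *
print(close_job())"
```

```text
the job is handed in; nothing more can be done
None
```

The job is done and handed in at about 62 s; the system gives no verdict, so what follows is from my own last checks. I laid the cover flat on the felt mat, then stood all three polishes and three atomisers in the six pockets. The cover went back on last, at the same height as at the start (TCP z 133.8 mm).

- **Cover:** the top view shows it at the same pixel positions as at the start, with a pin showing in each hole.
- **Bottles:** the scene view shows all six upright under the cover. Polishes are in pockets 0, 4 and 5, atomisers in pockets 1, 2 and 3.
- **Bowl and glasses:** they showed no visible shift in the top views. My last close crop covered the glasses but not the bowl.
- **Knock:** one polish was knocked aside mid-run. I measured it again before picking it up.
- **Disagreements:** the wrist and top cameras differed by about 3–6 mm in places. I lined up the placings with the wrist view and the contact forces, and saw no unexpected contact.

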